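Move terrine moulds from the carrier to the chill station

TASK

Put the terrine moulds away to chill: squeeze the two buttons of the carrier's catch together and raise its lid until it stands upright by itself (do not fold it back onto the bottles), and push the white cover board by its free end so that it swings round its corner pin clear of the pan. Stand every mould that is in the carrier upright on the floor of the pan, side by side and not stacked. Then push the board back fully over the pan and shut the carrier so that its catch holds, without disturbing anything else on the bench.

Things in the scene. Friction and masses are not known exactly. Their poses are not given: they have to be found in the camera images.
- carrier: Grey plastic insulated carrier with a deep hinged lid, fixed on the bench left of centre. Origin: centre of its underside, z up; -x is its front (catch side), +x its hinge side (away from the station), y runs along the hinge. 215 (x) x 300 (y) mm, closed top 122 mm above the bench. Base walls 10 mm thick, rim 65 mm above the bench; the lid above it is 56 mm deep.
- carrier_floor (a point): Centre of the carrier's inner floor, 15 mm above the bench; inside 195 (x) x 280 (y) mm. Axes as the carrier's. Two to four moulds stand on it under the lid, side by side along y, long sides along x, about 66 mm or more apart between centres.
- lid_hinge (a point): Middle of the lid's hinge line, which runs along the carrier's y: carrier x = +107.5 mm, 66 mm above the bench. With the lid upright nothing of it is on the box side of this line; it then reaches 94 mm beyond the line and 281 mm above the bench.
- carrier_lid (a joint): Angle of the carrier's lid (rad): 0 shut, 1.57 upright, 2.6 folded right back. Stiff friction hinge (0.9 N m, about 10 N at the catch to raise it): the lid stays wherever it is left. While shut it is held by the catch.
- lid_catch (a point): Midpoint between the two white catch buttons; moves and turns with the lid: 170 mm in front of the hinge line and 78 mm above it when shut. Black housing 34 x 36 mm, 38 mm high, on the lid's outer face; buttons on its two sides face the carrier's +y and -y, 28 mm wide, 30 mm high, 66 mm over both faces when out, 48 mm pressed; their centres are 22 mm off the lid's outer face.
- catch_left (a joint): Travel (m) of the button on the carrier's +y side: 0 out (sprung), 0.009 fully in; 2.5 N to start, 7 N fully in. Its hook frees the lid from 0.005 on; both buttons must be in together. The lid can be raised and lowered by the squeezed buttons with the fingers kept vertical (it turns between them). Shut, it latches when the buttons come out; pressing it down near the catch with about 10 to 15 N also snaps it.
- catch_right (a joint): The same for the opposite button, on the carrier's -y side.
- chill_station: Stainless chill station, an open steel pan fixed on the bench right of centre. Origin: centre of its underside, z up; -x its near side, +y its left as seen from the robot. Outside 190 (x) x 340 (y) mm, walls 6 mm, rim 105 mm above the bench. A white board covers it.
- pan_floor (a point): Centre of the pan's floor, 6 mm above the bench; inside 178 (x) x 328 (y) mm, so four moulds fit side by side along y with their long sides along x. Axes as the station's.
- cover_pin (a point): Top of the upright steel pin at the station's far right corner (station x = +82, y = -157 mm), 134 mm above the bench, about which the cover board turns.
- cover_board (a joint): Angle (rad) of the white cover board about its pin, counter-clockwise from above: 0 fully home, 1.57 a quarter turn open (board to the right of the pan, pan clear), stop at 1.7. Friction 0.3 N m (1 to 2 N near the free end); stays where left. To open, push its far long edge toward the robot near the free left end; to shut, push the opposite long edge.
- cover_corner (a point): Top of the board's free far corner (home: station x = +95, y = +170 mm, 125 mm above the bench); moves and turns with the board. Board 190 x 340 x 15 mm, underside 110 mm above the bench, 5 mm clear of the rim. From the pin, at home, it reaches 13 mm in +x, 177 mm in -x, 327 mm in +y, 13 mm in -y of the station.
- oil_bottle: Green bottle, 60 mm diameter, 210 mm high, standing behind the carrier's hinge side. Bystander; origin at its foot.
- soy_bottle: Amber bottle, 56 mm diameter, 180 mm high, behind the carrier's hinge side. Bystander; origin at its foot.
- knife: Kitchen knife, 320 mm long, lying on the white chopping board at the far side. Bystander.
- tongs: Steel tongs, 270 mm long, lying near the robot. Bystander.
- salt_tub: Clear round tub, 72 mm diameter, 75 mm high, at the far side. Bystander.
- timer: Square white kitchen timer, 66 x 66 x 22 mm, lying near the robot's right. Bystander.
- torch: White gas torch canister standing, 66 mm diameter, 190 mm high, far right. Bystander.
- mould1: Terrine mould: steel loaf tin 110 (x) x 54 (y) mm, 52 mm high, about 0.45 kg, with a black upright grip on its lid, 50 (x) x 18 (y) mm and 32 mm high (top 84 mm above its foot). Origin in the centre of its underside, z up. May be absent.
- mould2: Terrine mould: steel loaf tin 110 (x) x 54 (y) mm, 52 mm high, about 0.45 kg, with a black upright grip on its lid, 50 (x) x 18 (y) mm and 32 mm high (top 84 mm above its foot). Origin in the centre of its underside, z up. May be absent.
- mould3: Terrine mould: steel loaf tin 110 (x) x 54 (y) mm, 52 mm high, about 0.45 kg, with a black upright grip on its lid, 50 (x) x 18 (y) mm and 32 mm high (top 84 mm above its foot). Origin in the centre of its underside, z up. May be absent.
- mould4: Terrine mould: steel loaf tin 110 (x) x 54 (y) mm, 52 mm high, about 0.45 kg, with a black upright grip on its lid, 50 (x) x 18 (y) mm and 32 mm high (top 84 mm above its foot). Origin in the centre of its underside, z up. May be absent.

How it is judged:
By the outcome, as a careful person would: the job done as asked, in the order asked, and still so for the second after the job is handed in, with the robot touching nothing.
Of mould1, mould2, mould3, mould4 only 2 to 4 are there at a start; the rules pass over those that are not, and their reading is None.
At some moment in a run one of mould1, mould2, mould3, mould4 may be knocked a few centimetres aside while the robot is not near it.
It also fails if it takes over 210 s, if anything falls off the work surface, if the arm or the gripper's body presses on something with over 40 N, if the wrist force passes 120 N, or if a joint passes its speed limit or range.

ROBOT

A 7-joint arm with a two-finger parallel gripper is mounted at the origin on the work surface. World frame = base frame: x ahead of the robot, y to its left, z up, the work surface at z = 0. Lengths are in m, angles in rad, forces in N, time in s.
With the tool pointing down it reaches from about 0.4 to 0.85 m from the base axis. Payload 10.4 kg.
Tool frame: the origin (TCP) lies at the very end of the fingers, on their centre line; the grasp point (between the pads) lies 19 mm behind it (manip.grip_depth is the distance from the TCP to the grasp point, in m); z points along the fingers, x is the direction in which the jaws open and shut, and the axes are right-handed (so a half turn about z gives the same grasp; the last joint's range is limited). The gripper opens to 85 mm and grips with 20 to 120 N. Pads are 22 mm wide; open, the fingers measure 114 mm over their backs; the gripper's body (76 mm by 85 mm) begins 54 mm behind the grasp point. The pads swing forward as they close: fully open they stand 13 mm farther back than shut.
Start: joints at [-1.163, 0.332, -0.065, 1.46, 0.022, 1.35, -0.088], TCP at [0.261, 0.568, 0.231] pointing down, gripper open.
Joint ranges: [-2.6, 2.6], [-0.5, 2.12], [-1.47, 1.34], [0.16, 2.42], [-1.27, 4.41], [0.06, 2.06], [-2.6, 2.6]. Speed limits (rad/s): [2.22, 2.22, 2.79, 2.79, 3.14, 3.14, 3.14].

INTERFACE

Orientations are given as a unit quaternion [x, y, z, w].
In Python, from workcell import manip, cams gives the robot as it stands. The module is installed in compiled form; this text tells all that it offers.
- The arm moves only by the tool move_arm, never from a script. Its arguments are lists of equal length, an entry for each row: "claw": the opening, from 0 (shut) to 1 (fully open); "dp": the shift along the tool's x, y, z as a fraction of full scale, a list of three; "turn": the turn, a rotation vector about the tool's x, y, z as a fraction of full scale, a list of three. A call has 1 to 8 rows; each row shifts and turns the commanded pose from where the row before left it, along the tool's axes as they then stand; what a row does not reach is not made up. Full scale, the value 1, is 200 mm for a shift and 45 degrees for a turn. A row lasts 1/12 s, in which the tool goes at most 41.7 mm and 7.16 degrees, less where a joint would pass 70% of its speed; a pose out of reach is approached as far as the arm can. A call with a number of a shift or a turn outside -1 to 1 is refused whole. A call with a gripper value outside its range is refused whole. The fingers move at their own pace and stop on an object; "grip_force" is the grip in N (left out, the last holds). Time passes only in rows, so rows that do not move let the fingers close. It gives the time, the measured TCP pose, the force and the opening at its end, in the units of the state.
- manip.get_obs(): the state, without advancing time (a new reading comes with each control period).
- cams.camera(name): name is "side" or "top"; returns the picture (480x640x3 uint8, red, green, blue); there is no depth.
- cams.camera_info(name): a dict with "fx", "fy", "cx", "cy" (pixels), "dist" ([k1, k2, p1, p2, k3] as OpenCV has them; the pictures are not rectified), "pose" (4x4, takes a point from camera to world coordinates). Camera axes: x right, y down, z forward; pixel columns grow to the right and rows downward; lengths in m; the calibration is good to about 2 mm. A picture is of the moment at which its call begins. camera_info takes no time and is no camera call.
- manip.hand_in(): hands the job in, once; it reports no verdict.
The state is a dict: "clock": time; "joint_pos": joint angles; "joint_velocities": joint speeds; "tau": joint torques, N m; "position": TCP position; "ee_rot": TCP orientation; "ft_force": force on the tool from outside, world axes, zero at the start; "torque": the same for the moment, N m; "grip_width": opening from 0.0 (shut) to 1.0 (fully open).
Only numpy, scipy, OpenCV 4.12 (cv2) and the standard library are available. Lean on these libraries where they do the work, as an engineer would, in place of code of your own. Each camera call takes 0.05 s, during which the arm holds its last target.

## Working session

There is one attempt and no reset: what is moved stays moved. The work goes in short steps, Python scripts to look and compute and a tool call to move; the robot and the scene stay as the last step left them, time stands still between calls to the robot, and variables do not carry over. Pictures are saved under pics/ and viewed, and the job is handed in when it is done.

Besides the shell and the picture viewer there is one more tool, called as a command line: name --argument value ..., lists and objects as JSON in quotes. move_arm: Moves the arm, as the interface text tells. Shift numbers are shares of 200 mm and turn numbers shares of 45 degrees, none past 1 either way. Its arguments: {"type":"object","properties":{"claw":{"type":"array","items":{"type":"number"}},"dp":{"type":"array","items":{"type":"array","items":{"type":"number"}}},"turn":{"type":"array","items":{"type":"array","items":{"type":"number"}}},"grip_force":{"type":"number"}},"required":["claw","dp","turn"]}

```bash
mkdir -p pics; ls
python3 - <<'E'
from workcell import manip, cams
import cv2,numpy as np
o=manip.get_obs(); print({k:np.round(v,3) for k,v in o.items()}, manip.grip_depth)
for n in("side","top"):
    i=cams.camera_info(n); print(n,{k:np.round(v,4).tolist() for k,v in i.items()})
    cv2.imwrite(f"pics/a_{n}.png",cams.camera(n)[...,::-1])
E
```

```text
pics
{'clock': np.float64(0.0), 'joint_pos': array([-1.163,  0.333, -0.065,  1.461,  0.022,  1.35 , -0.088]), 'joint_velocities': array([ 0.001,  0.002,  0.001,  0.002, -0.001, -0.   , -0.001]), 'tau': array([ 1.0000e-03, -6.2546e+01,  5.0000e-02, -3.9159e+01,  1.6000e-02,
        1.0000e-02,  0.0000e+00]), 'position': array([0.261, 0.568, 0.231]), 'ee_rot': array([ 0.842,  0.54 , -0.001,  0.   ]), 'ft_force': array([-0.102,  0.066, -0.186]), 'torque': array([0.061, 0.026, 0.015]), 'grip_width': np.float64(1.001)} 0.0187
side {'fx': 550.9672, 'fy': 550.9672, 'cx': 318.265, 'cy': 240.8562, 'dist': [-0.0554, 0.0, 0.0, 0.0, 0.0], 'pose': [[-0.8742, 0.2856, -0.3926, 1.168], [0.4851, 0.5482, -0.6813, 1.1518], [0.0207, -0.786, -0.6178, 1.0343], [0.0, 0.0, 0.0, 1.0]]}
top {'fx': 569.8268, 'fy': 569.8268, 'cx': 318.9674, 'cy': 248.1039, 'dist': [-0.1247, 0.0, 0.0, 0.0, 0.0], 'pose': [[-0.0076, -0.9847, 0.1744, 0.2923], [-0.9998, 0.0044, -0.0188, 0.1438], [0.0177, -0.1745, -0.9845, 1.595], [0.0, 0.0, 0.0, 1.0]]}
```

View pics/a_side.png

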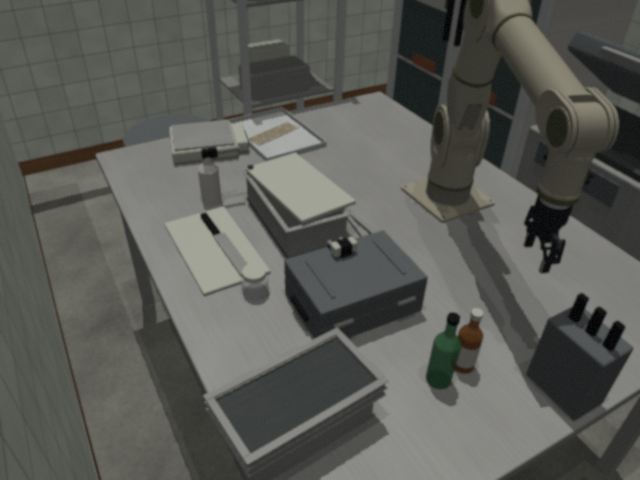

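View pics/a_top.png

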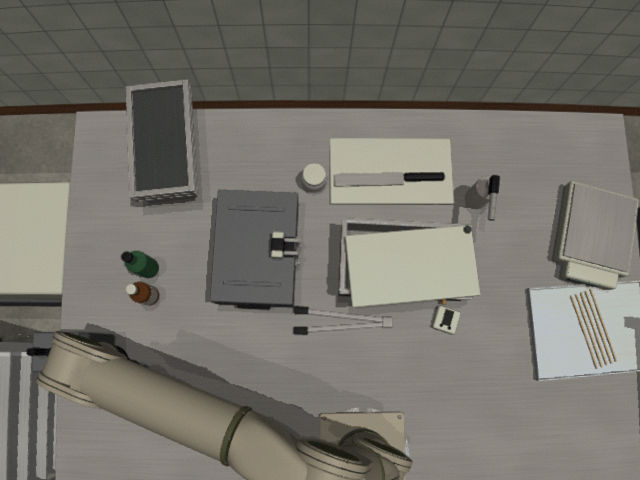

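```bash
cat > h.py <<'E'
from workcell import manip, cams
import cv2,numpy as np
from scipy.spatial.transform import Rotation as R
def K(n):
    i=cams.camera_info(n); return np.array([[i['fx'],0,i['cx']],[0,i['fy'],i['cy']],[0,0,1]]),np.array(i['dist']),np.array(i['pose'])
def ray(n,uv):
    k,d,T=K(n); p=cv2.undistortPoints(np.array(uv,float).reshape(-1,1,2),k,d).reshape(-1,2)
    v=np.c_[p,np.ones(len(p))]@T[:3,:3].T; return T[:3,3],v
def plane(n,uv,z):
    o,v=ray(n,uv); return o+v*((z-o[2])/v[:,2])[:,None]
def proj(n,X):
    k,d,T=K(n); Ti=np.linalg.inv(T); return cv2.projectPoints(np.array(X,float).reshape(-1,1,3),cv2.Rodrigues(Ti[:3,:3])[0],Ti[:3,3],k,d)[0].reshape(-1,2)
def tri(u1,u2,n1='top',n2='side'):
    o1,v1=ray(n1,[u1]);o2,v2=ray(n2,[u2]);A=np.c_[v1[0],-v2[0]];s=np.linalg.lstsq(A,o2-o1,rcond=None)[0]
    a=o1+v1[0]*s[0];b=o2+v2[0]*s[1];return (a+b)/2,np.linalg.norm(a-b)
def snap(name,n='top',box=None,s=1):
    im=cams.camera(n)[...,::-1].copy()
    cv2.imwrite(f'pics/raw_{name}.png',im)
    if box: x0,y0,x1,y1=box; im=im[y0:y1,x0:x1]
    im=cv2.resize(im,None,fx=s,fy=s,interpolation=cv2.INTER_CUBIC); cv2.imwrite(f'pics/{name}.png',im)
def state():
    o=manip.get_obs(); print('t',round(float(o['clock']),2),'p',np.round(o['position'],4),'f',np.round(o['ft_force'],1),'g',round(float(o['grip_width']),3),'Rx',np.round(R.from_quat(o['ee_rot']).as_matrix()[:,0],3),'Rz',np.round(R.from_quat(o['ee_rot']).as_matrix()[:,2],3),'q',np.round(o['joint_pos'],2)); return o
E
python3 - <<'E'
import cv2
t=cv2.imread('pics/a_top.png');s=cv2.imread('pics/a_side.png')
cv2.imwrite('pics/z1.png',cv2.resize(t[180:320,200:320],None,fx=5,fy=4.2857,interpolation=2) if 0 else cv2.resize(t[180:320,200:320],None,fx=4,fy=4,interpolation=2))
cv2.imwrite('pics/z2.png',cv2.resize(t[205:315,330:490],None,fx=5,fy=5,interpolation=2))
cv2.imwrite('pics/z3.png',cv2.resize(s[220:340,270:440],None,fx=4,fy=4,interpolation=2))
E
```

```text
(no output)
```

View pics/z1.png

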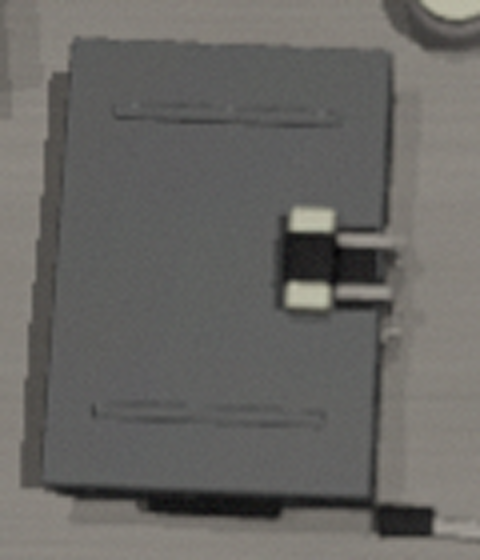

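View pics/z2.png

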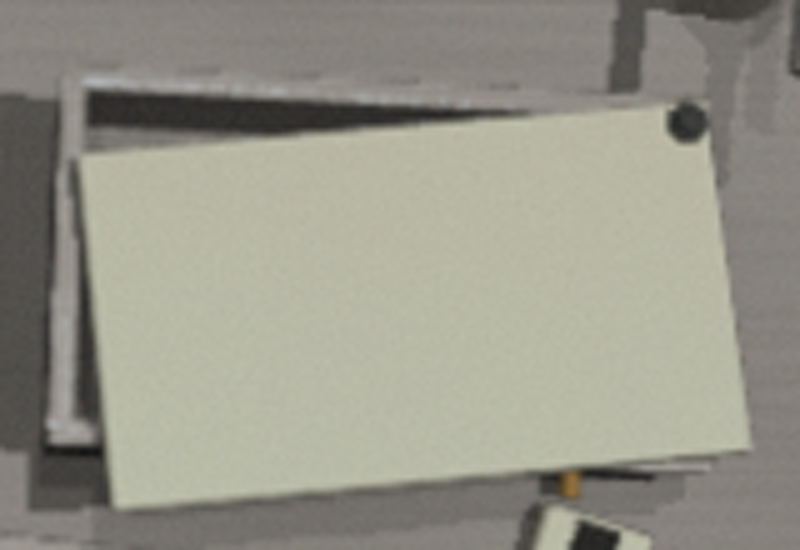

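View pics/z3.png

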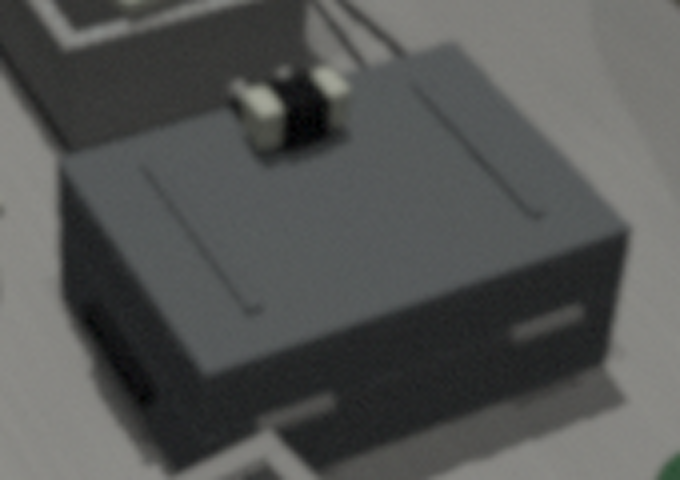

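Run:
```python
from h import *
np.set_printoptions(precision=4,suppress=True)
c=plane('top',[[218.75,189.5],[297.5,192.5],[293.75,305],[211.25,301.2]],.122);print('carrier',c,c.mean(0))
print([np.linalg.norm(c[i]-c[i-1]) for i in range(4)])
b=np.array([[290,208],[335,208],[332,308],[287,308]])/4+[200,180]
print('btn corners z.159',plane('top',b,.159), plane('top',b,.159).mean(0))
print('pin',plane('top',[[467.4,229.4]],.134))
bd=np.array([[80,155],[707,105],[748,450],[118,508]])/5+[330,205]
B=plane('top',bd,.125);print('board',B);print([np.linalg.norm(B[i]-B[i-1]) for i in range(4)])
p=np.array([[68,75],[48,440]])/5+[330,205]
print('pan rim far-left,near-left',plane('top',p,.105))
print('bottles', plane('top',[[140,265],[146,293]],.0),plane('top',[[126.5,257.5]],.21),plane('top',[[131,290]],.18))
print('torch',plane('top',[[494,182]],.19),'timer',plane('top',[[447,319]],.022),'tub',plane('top',[[314,173]],.075))
print('tongs',plane('top',[[300,310],[300,330],[388,322]],.01))
```

```text
carrier [[0.7138 0.3831 0.122 ]
 [0.7044 0.172  0.122 ]
 [0.4043 0.182  0.122 ]
 [0.4148 0.3957 0.122 ]] [0.5593 0.2832 0.122 ]
[np.float64(0.2992959203871868), np.float64(0.2113632961376174), np.float64(0.3002849152735256), np.float64(0.2139481295852355)]
btn corners z.159 [[0.5892 0.2356 0.159 ]
 [0.589  0.2067 0.159 ]
 [0.524  0.2084 0.159 ]
 [0.5241 0.2371 0.159 ]] [0.5566 0.2219 0.159 ]
pin [[ 0.5997 -0.2786  0.134 ]]
board [[ 0.5847  0.0443  0.125 ]
 [ 0.6109 -0.2927  0.125 ]
 [ 0.4258 -0.3049  0.125 ]
 [ 0.3989  0.0275  0.125 ]]
[np.float64(0.18651687269082393), np.float64(0.33806134759395196), np.float64(0.1855131093347301), np.float64(0.33349463678996755)]
pan rim far-left,near-left [[0.6324 0.0487 0.105 ]
 [0.4363 0.0622 0.105 ]]
bottles [[0.5282 0.6236 0.    ]
 [0.4482 0.6029 0.    ]] [[0.516  0.5955 0.21  ]] [[0.4381 0.5898 0.18  ]]
torch [[ 0.7142 -0.341   0.19  ]] timer [[ 0.3693 -0.2403  0.022 ]] tub [[0.7736 0.127  0.075 ]]
tongs [[ 0.3988  0.1675  0.01  ]
 [ 0.3436  0.1677  0.01  ]
 [ 0.3636 -0.0767  0.01  ]]
```

```bash
cat >> h.py <<'E'
def plan(p,head=None):
    """print fractions still to go from measured pose (tool axes) to p, tool down, x heading deg (mod 180)"""
    o=manip.get_obs(); M=R.from_quat(o['ee_rot']); m=M.as_matrix(); d=m.T@(np.array(p)-o['position'])
    print('t',round(float(o['clock']),2),'pos',np.round(o['position'],4),'f',np.round(o['ft_force'],1),'g',round(float(o['grip_width']),3),'-> total dp',np.round(d/.2,3))
    if head is not None:
        best=None
        for h in (head,head+180):
            h=np.radians(h); T=np.array([[np.cos(h),np.sin(h),0],[np.sin(h),-np.cos(h),0],[0,0,-1]]).T
            x=np.array([np.cos(h),np.sin(h),0]); z=np.array([0,0,-1.]); T=np.c_[x,np.cross(z,x),z]
            r=(M.inv()*R.from_matrix(T)).as_rotvec()
            if best is None or np.linalg.norm(r)<np.linalg.norm(best[0]): best=(r,T)
        print('  turn total',np.round(best[0]/(np.pi/4),3),' dp after turn',np.round(best[1].T@(np.array(p)-o['position'])/.2,3))
E
python3 -c "
from h import *
plan([.5565,.221,.24],-2.3)"
```

```text
t 0.1 pos [0.2609 0.5676 0.2306] f [-0.4 -0.3 -0.6] g 0.998 -> total dp [-0.957  2.067 -0.046]
  turn total [1.000e-03 1.000e-03 1.503e+00]  dp after turn [ 1.547  1.672 -0.047]
```

move_arm --claw '[1, 1, 1, 1, 1, 1, 1, 1]' --dp '[[0, 0, -0.01], [0, 0, -0.01], [0, 0, -0.01], [0, 0, -0.01], [0, 0, 0], [0, 0, 0], [0, 0, 0], [0, 0, 0]]' --turn '[[0, 0, 0.15], [0, 0, 0.15], [0, 0, 0.15], [0, 0, 0.15], [0, 0, 0.15], [0, 0, 0.15], [0, 0, 0.15], [0, 0, 0.15]]'

```text
clock: 0.77
position: [0.2609, 0.5677, 0.2389]
ee_rot: [0.995, 0.096, -0.0, 0.0]
ft_force: [0.3, -0.3, 0.5]
grip_width: 1.002
```

move_arm --claw '[1, 1, 1, 1, 1, 1, 1, 1]' --dp '[[0, 0, 0], [0, 0, 0], [0.13, 0.14, 0], [0.13, 0.14, 0], [0.13, 0.14, 0], [0.13, 0.14, 0], [0.13, 0.14, 0], [0.13, 0.14, 0]]' --turn '[[0, 0, 0.15], [0, 0, 0.15], [0, 0, 0], [0, 0, 0], [0, 0, 0], [0, 0, 0], [0, 0, 0], [0, 0, 0]]'

```text
clock: 1.43
position: [0.4112, 0.3924, 0.2391]
ee_rot: [1.0, -0.019, -0.0, 0.0]
ft_force: [0.2, -0.1, -0.7]
grip_width: 1.003
```

```bash
python3 -c "
from h import *
plan([.5565,.221,.24],-2.3)"
```

```text
t 1.43 pos [0.4112 0.3924 0.2391] f [ 0.2 -0.1 -0.7] g 1.003 -> total dp [ 0.758  0.829 -0.005]
  turn total [0.    0.    0.003]  dp after turn [ 0.76   0.827 -0.005]
```

move_arm --claw '[1, 1, 1, 1, 1, 1, 1]' --dp '[[0.127, 0.138, 0], [0.127, 0.138, 0], [0.127, 0.138, 0], [0.127, 0.138, 0], [0.127, 0.138, 0], [0.125, 0.138, 0], [0, 0, 0]]' --turn '[[0, 0, 0], [0, 0, 0], [0, 0, 0], [0, 0, 0], [0, 0, 0], [0, 0, 0], [0, 0, 0.003]]'

```text
clock: 2.02
position: [0.5602, 0.2144, 0.2391]
ee_rot: [1.0, -0.025, 0.001, 0.002]
ft_force: [0.1, -0.6, -0.1]
grip_width: 0.996
```

```bash
python3 -c "
from h import *
plan([.5565,.221,.126],-2.3)
snap('b1','top',(200,170,330,310),4);snap('b2','side',(270,180,440,340),4)"
```

```text
t 2.02 pos [0.5602 0.2144 0.2391] f [ 0.1 -0.6 -0.1] g 0.996 -> total dp [-0.021 -0.034  0.565]
  turn total [ 0.005 -0.002 -0.013]  dp after turn [-0.02  -0.032  0.566]
```

View pics/b1.png

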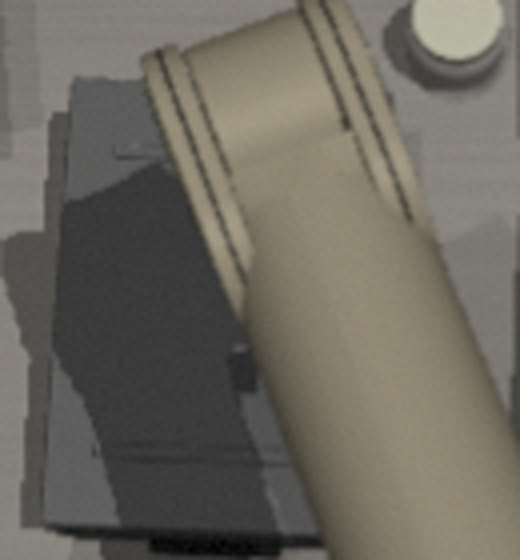

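View pics/b2.png

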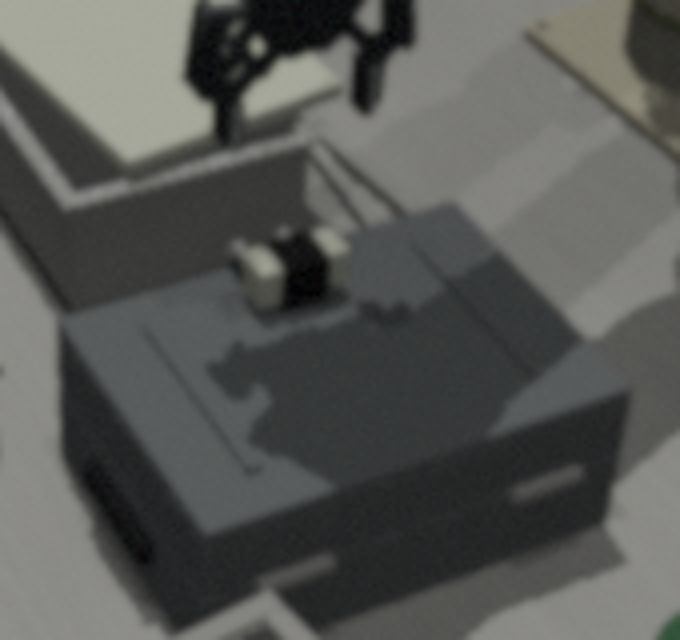

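move_arm --claw '[1, 1, 1]' --dp '[[-0.02, -0.032, 0.0], [0, 0, 0], [0, 0, 0]]' --turn '[[0.005, -0.002, -0.013], [0, 0, 0], [0, 0, 0]]'

```text
clock: 2.37
position: [0.5512, 0.2315, 0.2392]
ee_rot: [1.0, -0.013, -0.001, -0.002]
ft_force: [-0.1, 0.7, 0.2]
grip_width: 1.0
```

```bash
python3 -c "
from h import *
plan([.5565,.221,.126],-2.3)"
```

```text
t 2.37 pos [0.5512 0.2315 0.2392] f [-0.1  0.7  0.2] g 1.0 -> total dp [0.029 0.054 0.566]
  turn total [-0.006  0.003  0.017]  dp after turn [0.029 0.051 0.566]
```

move_arm --claw '[1, 1, 1, 1]' --dp '[[0, 0, 0.1], [0, 0, 0.1], [0, 0, 0.1], [0, 0, 0]]' --turn '[[0, 0, 0], [0, 0, 0], [0, 0, 0], [0, 0, 0]]'

```text
clock: 2.7
position: [0.5498, 0.2299, 0.1755]
ee_rot: [1.0, -0.014, -0.003, -0.001]
ft_force: [0.1, -0.1, 0.7]
grip_width: 1.0
```

```bash
python3 -c "
from h import *
plan([.5565,.221,.126],-2.3)"
```

```text
t 2.7 pos [0.5498 0.2299 0.1755] f [ 0.1 -0.1  0.7] g 1.0 -> total dp [0.037 0.044 0.247]
  turn total [-0.002  0.008  0.015]  dp after turn [0.035 0.043 0.248]
```

move_arm --claw '[1, 1]' --dp '[[0, 0, 0], [0, 0, 0]]' --turn '[[0, 0, 0], [0, 0, 0]]'

```text
clock: 2.87
position: [0.5525, 0.2303, 0.1806]
ee_rot: [1.0, -0.015, -0.0, -0.002]
ft_force: [-0.3, -0.4, -0.0]
grip_width: 1.001
```

```bash
python3 -c "
from h import *
plan([.5565,.221,.126],-2.3)"
```

```text
t 2.87 pos [0.5525 0.2303 0.1806] f [-0.3 -0.4 -0. ] g 1.001 -> total dp [0.021 0.047 0.273]
  turn total [-0.006  0.001  0.014]  dp after turn [0.022 0.046 0.273]
```

move_arm --claw '[1, 1, 1, 1, 1]' --dp '[[0.01, 0.023, 0.03], [0.011, 0.023, 0.03], [0, 0, 0.03], [0, 0, 0], [0, 0, 0]]' --turn '[[-0.005, 0, 0.013], [0, 0, 0], [0, 0, 0], [0, 0, 0], [0, 0, 0]]'

```text
clock: 3.28
position: [0.5559, 0.2201, 0.1609]
ee_rot: [1.0, -0.02, -0.001, 0.0]
ft_force: [-0.1, -0.1, -0.3]
grip_width: 1.003
```

```bash
python3 -c "
from h import *
plan([.5565,.221,.126],-2.3)
snap('c2','side',(270,180,440,340),4)"
```

```text
t 3.28 pos [0.5559 0.2201 0.1609] f [-0.1 -0.1 -0.3] g 1.003 -> total dp [ 0.003 -0.005  0.174]
  turn total [ 0.     0.003 -0.001]  dp after turn [ 0.003 -0.005  0.174]
```

View pics/c2.png

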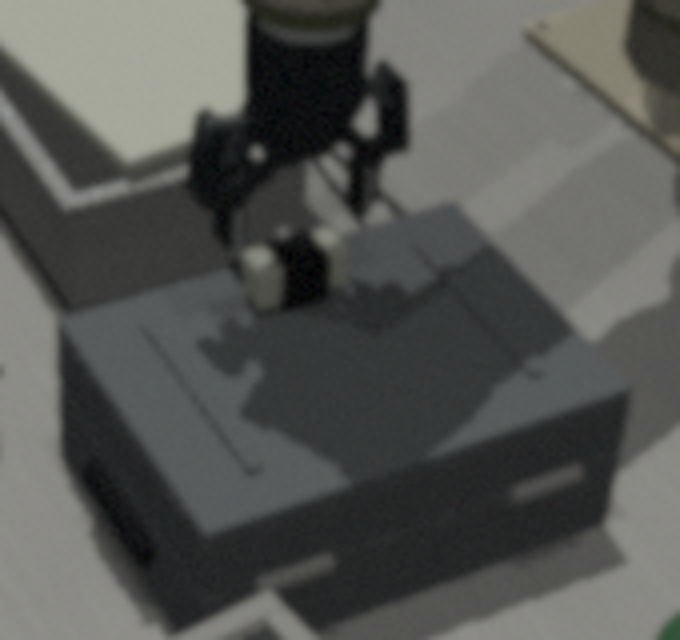

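move_arm --claw '[1, 1, 1, 1, 1, 1]' --dp '[[0, 0, 0.05], [0, 0, 0.05], [0, 0, 0.045], [0, 0, 0.025], [0, 0, 0], [0, 0, 0]]' --turn '[[0, 0, 0], [0, 0, 0], [0, 0, 0], [0, 0, 0], [0, 0, 0], [0, 0, 0]]'

```text
clock: 3.83
position: [0.5558, 0.2202, 0.1268]
ee_rot: [1.0, -0.02, -0.001, 0.0]
ft_force: [0.2, -0.2, 1.1]
grip_width: 0.999
```

move_arm --claw '[0.7, 0.6, 0.5, 0.4, 0.4, 0.4, 0.4]' --dp '[[0, 0, 0], [0, 0, 0], [0, 0, 0], [0, 0, 0], [0, 0, 0], [0, 0, 0], [0, 0, 0]]' --turn '[[0, 0, 0], [0, 0, 0], [0, 0, 0], [0, 0, 0], [0, 0, 0], [0, 0, 0], [0, 0, 0]]' --grip_force 40

```text
clock: 4.42
position: [0.5558, 0.2204, 0.1291]
ee_rot: [1.0, -0.02, -0.001, -0.001]
ft_force: [-8.2, -2.3, 14.3]
grip_width: 0.513
```

```bash
python3 -c "
from h import *
plan([.5565,.221,.126],-2.3)
snap('d2','side',(270,180,440,340),4)"
```

```text
t 4.42 pos [0.5558 0.2204 0.1291] f [-8.2 -2.3 14.3] g 0.513 -> total dp [ 0.003 -0.003  0.016]
  turn total [-0.001  0.002 -0.001]  dp after turn [ 0.003 -0.003  0.016]
```

View pics/d2.png

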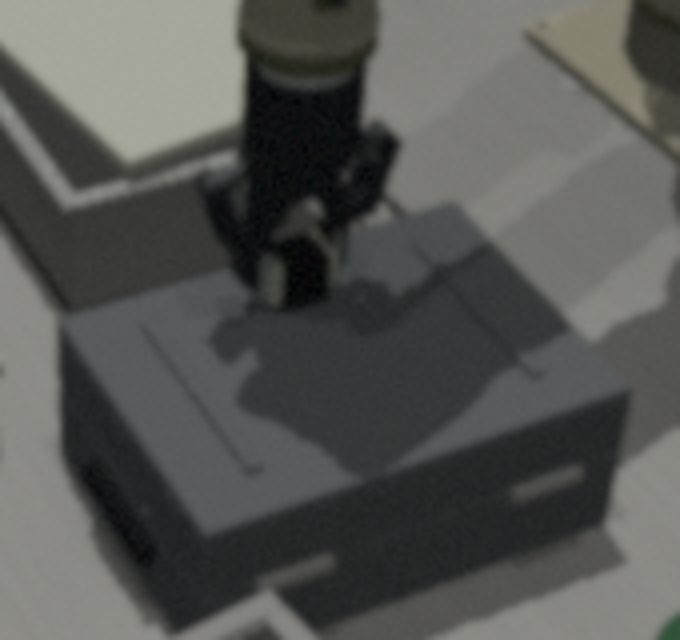

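```bash
python3 -c "
import numpy as np
t=np.linspace(0,1.57,25);X=170*(1-np.cos(t))+78*np.sin(t);z=78*(np.cos(t)-1)+170*np.sin(t)
print([[0,round(-a/200,3),round(-b/200,3)] for a,b in zip(np.diff(X),np.diff(z))])"
```

```text
[[0, np.float64(-0.027), np.float64(-0.055)], [0, np.float64(-0.031), np.float64(-0.053)], [0, np.float64(-0.034), np.float64(-0.051)], [0, np.float64(-0.037), np.float64(-0.048)], [0, np.float64(-0.041), np.float64(-0.046)], [0, np.float64(-0.043), np.float64(-0.043)], [0, np.float64(-0.046), np.float64(-0.04)], [0, np.float64(-0.049), np.float64(-0.037)], [0, np.float64(-0.051), np.float64(-0.034)], [0, np.float64(-0.053), np.float64(-0.03)], [0, np.float64(-0.055), np.float64(-0.027)], [0, np.float64(-0.057), np.float64(-0.023)], [0, np.float64(-0.058), np.float64(-0.019)], [0, np.float64(-0.059), np.float64(-0.016)], [0, np.float64(-0.06), np.float64(-0.012)], [0, np.float64(-0.061), np.float64(-0.008)], [0, np.float64(-0.061), np.float64(-0.004)], [0, np.float64(-0.061), np.float64(0.0)], [0, np.float64(-0.061), np.float64(0.004)], [0, np.float64(-0.061), np.float64(0.008)], [0, np.float64(-0.06), np.float64(0.012)], [0, np.float64(-0.059), np.float64(0.016)], [0, np.float64(-0.058), np.float64(0.02)], [0, np.float64(-0.056), np.float64(0.024)]]
```

move_arm --claw '[0.4, 0.4, 0.4, 0.4, 0.4, 0.4, 0.4, 0.4]' --dp '[[0, -0.027, -0.068], [0, -0.031, -0.053], [0, -0.034, -0.051], [0, -0.037, -0.048], [0, -0.041, -0.046], [0, -0.043, -0.043], [0, -0.046, -0.04], [0, -0.049, -0.037]]' --turn '[[0, 0, 0], [0, 0, 0], [0, 0, 0], [0, 0, 0], [0, 0, 0], [0, 0, 0], [0, 0, 0], [0, 0, 0]]'

```text
clock: 5.13
position: [0.5584, 0.2819, 0.2052]
ee_rot: [1.0, -0.021, -0.001, 0.001]
ft_force: [-1.0, -4.7, -10.3]
grip_width: 0.505
```

```bash
python3 -c "
from h import *
state()
snap('e2','side',(200,100,500,400),2)"
```

```text
t 5.13 p [0.5584 0.2819 0.2052] f [ -1.   -4.7 -10.3] g 0.505 Rx [ 0.999 -0.041 -0.002] Rz [-0.002 -0.001 -1.   ] q [-0.8   0.36  0.33  1.51 -0.12  1.3  -0.49]
```

View pics/e2.png

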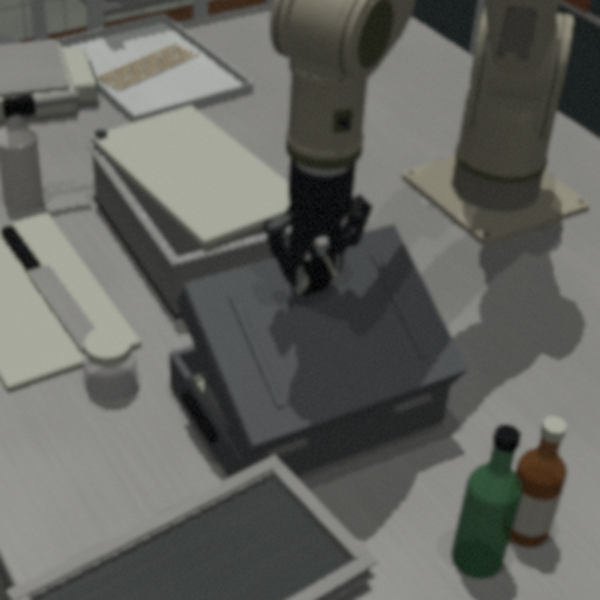

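The lid is rising with the squeezed catch. Continue the arc.

move_arm --claw '[0.4, 0.4, 0.4, 0.4, 0.4, 0.4, 0.4, 0.4]' --dp '[[0, -0.051, -0.034], [0, -0.053, -0.03], [0, -0.055, -0.027], [0, -0.057, -0.023], [0, -0.058, -0.019], [0, -0.059, -0.016], [0, -0.06, -0.012], [0, -0.061, -0.008]]' --turn '[[0, 0, 0], [0, 0, 0], [0, 0, 0], [0, 0, 0], [0, 0, 0], [0, 0, 0], [0, 0, 0], [0, 0, 0]]'

```text
clock: 5.85
position: [0.5627, 0.3722, 0.2398]
ee_rot: [1.0, -0.021, -0.001, 0.0]
ft_force: [-2.3, -8.4, -1.1]
grip_width: 0.497
```

move_arm --claw '[0.4, 0.4, 0.4, 0.4, 0.4, 0.4, 0.4, 0.4]' --dp '[[0, -0.061, -0.004], [0, -0.061, 0], [0, -0.061, 0.004], [0, -0.061, 0.008], [0, -0.06, 0.012], [0, -0.059, 0.016], [0, -0.05, 0.018], [0, 0, 0]]' --turn '[[0, 0, 0], [0, 0, 0], [0, 0, 0], [0, 0, 0], [0, 0, 0], [0, 0, 0], [0, 0, 0], [0, 0, 0]]'

```text
clock: 6.52
position: [0.5666, 0.4584, 0.2301]
ee_rot: [1.0, -0.019, 0.002, -0.002]
ft_force: [3.5, 3.5, 1.2]
grip_width: 0.506
```

```bash
python3 -c "
from h import *
state()
snap('f2','side',(200,100,500,400),2);snap('f1','top')"
```

```text
t 6.52 p [0.5666 0.4584 0.2301] f [3.5 3.5 1.2] g 0.506 Rx [ 0.999 -0.038  0.003] Rz [ 0.003  0.005 -1.   ] q [-0.92  0.57  0.29  1.15 -0.16  1.43 -0.69]
```

View pics/f2.png

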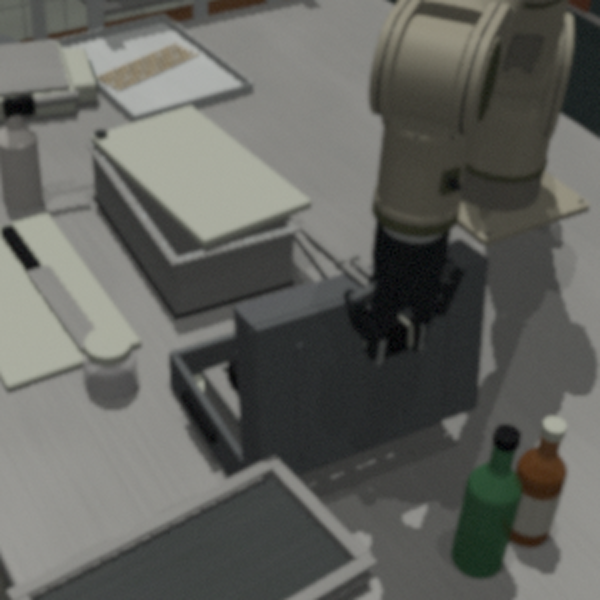

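View pics/f1.png

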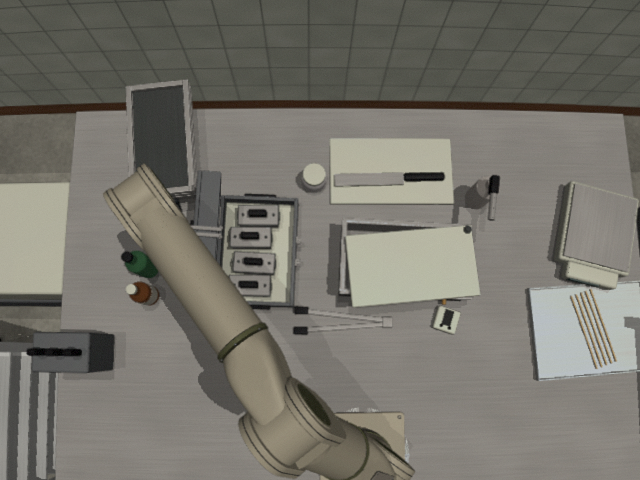

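move_arm --claw '[0.4, 0.4, 0.4, 0.4]' --dp '[[0, -0.03, 0.014], [0, -0.02, 0.01], [0, 0, 0], [0, 0, 0]]' --turn '[[0, 0, 0], [0, 0, 0], [0, 0, 0], [0, 0, 0]]'

```text
clock: 6.95
position: [0.567, 0.4675, 0.2263]
ee_rot: [1.0, -0.02, 0.002, -0.003]
ft_force: [2.9, 2.3, 7.8]
grip_width: 0.502
```

move_arm --claw '[0.7, 1, 1, 1, 1]' --dp '[[0, 0, 0], [0, 0, 0], [0, 0, 0], [0, 0, 0], [0, 0, 0]]' --turn '[[0, 0, 0], [0, 0, 0], [0, 0, 0], [0, 0, 0], [0, 0, 0]]'

```text
clock: 7.37
position: [0.566, 0.4651, 0.2229]
ee_rot: [1.0, -0.02, -0.001, -0.0]
ft_force: [0.1, -0.4, 0.5]
grip_width: 0.999
```

```bash
python3 -c "
from h import *
state()
snap('g2','side',(240,200,440,350),4)"
```

```text
t 7.37 p [0.566  0.4651 0.2229] f [ 0.1 -0.4  0.5] g 0.999 Rx [ 0.999 -0.04  -0.002] Rz [-0.002  0.    -1.   ] q [-0.92  0.59  0.29  1.14 -0.16  1.43 -0.7 ]
```

View pics/g2.png

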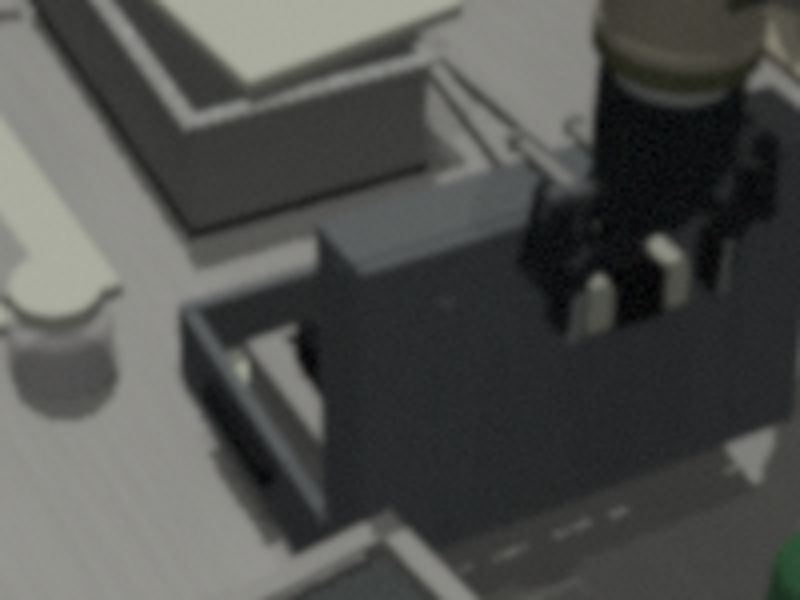

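```bash
cat > sw.py <<'E'
from h import *
pin=np.array([.5997,-.2786])
def pt(h,r,off):
    h=np.radians(h);return pin+off*np.array([np.cos(h),np.sin(h)])+r*np.array([-np.sin(h),np.cos(h)])
E
python3 - <<'E'
from sw import *
print(pt(4.9,.28,.05))
state_o=manip.get_obs(); M=R.from_quat(state_o['ee_rot']).as_matrix()
P=[pt(4.9,.28,.05)]+[pt(h,r,.027) for h,r in zip(np.linspace(5,88,15),np.linspace(.28,.2,15))]
x=np.array([.9992,-.04,0]);y=np.array([-.04,-.9992,0])
for a,b in zip(P,P[1:]): d=np.r_[b-a,0]; print(b.round(3),np.round([d@x/.2,d@y/.2],3))
p=pt(4.9,.28,.05);plan([p[0],p[1],.323])
E
```

```text
[0.62560053 0.00464753]
[0.602 0.003] [-0.117  0.014]
[ 0.574 -0.004] [-0.138  0.04 ]
[ 0.548 -0.014] [-0.131  0.053]
[ 0.523 -0.026] [-0.122  0.065]
[ 0.5  -0.04] [-0.112  0.076]
[ 0.479 -0.056] [-0.101  0.086]
[ 0.46  -0.074] [-0.089  0.094]
[ 0.444 -0.094] [-0.077  0.1  ]
[ 0.43  -0.114] [-0.064  0.105]
[ 0.419 -0.136] [-0.052  0.109]
[ 0.411 -0.158] [-0.039  0.111]
[ 0.405 -0.18 ] [-0.026  0.112]
[ 0.401 -0.202] [-0.014  0.111]
[ 0.4   -0.223] [-0.002  0.109]
[ 0.401 -0.245] [0.01  0.105]
t 7.42 pos [0.566  0.4651 0.2229] f [-0.5  0.4 -0.7] g 1.001 -> total dp [ 0.39   2.288 -0.501]
```

move_arm --claw '[1, 1, 1, 1, 0.5, 0, 0, 0]' --dp '[[0, 0, -0.1], [0, 0, -0.15], [0, 0, -0.15], [0, 0, -0.1], [0.03, 0.1, 0], [0.03, 0.165, 0], [0.03, 0.165, 0], [0.03, 0.165, 0]]' --turn '[[0, 0, 0], [0, 0, 0], [0, 0, 0], [0, 0, 0], [0, 0, 0], [0, 0, 0], [0, 0, 0], [0, 0, 0]]'

```text
clock: 8.08
position: [0.5853, 0.3439, 0.3228]
ee_rot: [1.0, -0.02, -0.001, -0.0]
ft_force: [-0.2, -0.0, 0.3]
grip_width: 0.451
```

move_arm --claw '[0, 0, 0, 0, 0, 0, 0, 0]' --dp '[[0.027, 0.165, 0], [0.027, 0.165, 0], [0.027, 0.165, 0], [0.027, 0.165, 0], [0.027, 0.165, 0], [0.027, 0.165, 0], [0.027, 0.165, 0], [0.027, 0.165, 0]]' --turn '[[0, 0, 0], [0, 0, 0], [0, 0, 0], [0, 0, 0], [0, 0, 0], [0, 0, 0], [0, 0, 0], [0, 0, 0]]'

```text
clock: 8.75
position: [0.6178, 0.078, 0.323]
ee_rot: [1.0, -0.02, -0.001, -0.0]
ft_force: [0.2, -0.2, 0.4]
grip_width: -0.002
```

move_arm --claw '[0, 0, 0, 0, 0]' --dp '[[0.027, 0.165, 0], [0.026, 0.15, 0], [0, 0.05, 0.05], [0, 0, 0.05], [0, 0, 0]]' --turn '[[0, 0, 0], [0, 0, 0], [0, 0, 0], [0, 0, 0], [0, 0, 0]]'

```text
clock: 9.17
position: [0.6247, 0.0067, 0.3002]
ee_rot: [1.0, -0.021, -0.002, -0.0]
ft_force: [-0.4, 0.9, 0.4]
grip_width: -0.003
```

```bash
python3 -c "
from h import *
plan([.6256,.0046,.115],-2.3)
snap('i1','top')
snap('i2','side',(200,100,500,400),2)"
```

```text
t 9.17 pos [0.6247 0.0067 0.3002] f [-0.4  0.9  0.4] g -0.003 -> total dp [0.009 0.01  0.926]
  turn total [-0.     0.006 -0.001]  dp after turn [0.005 0.01  0.926]
```

View pics/i1.png

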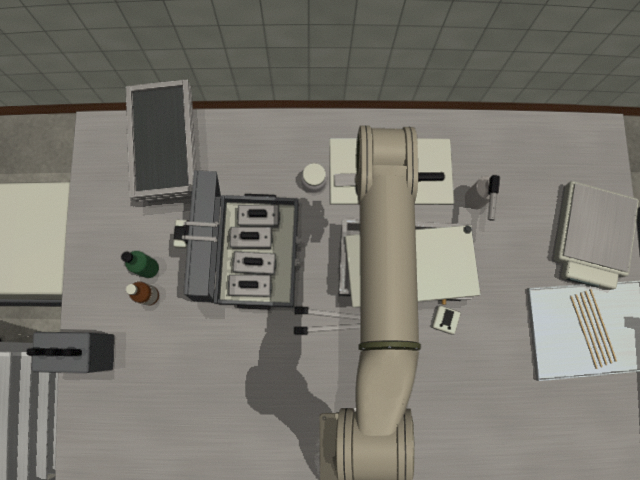

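View pics/i2.png

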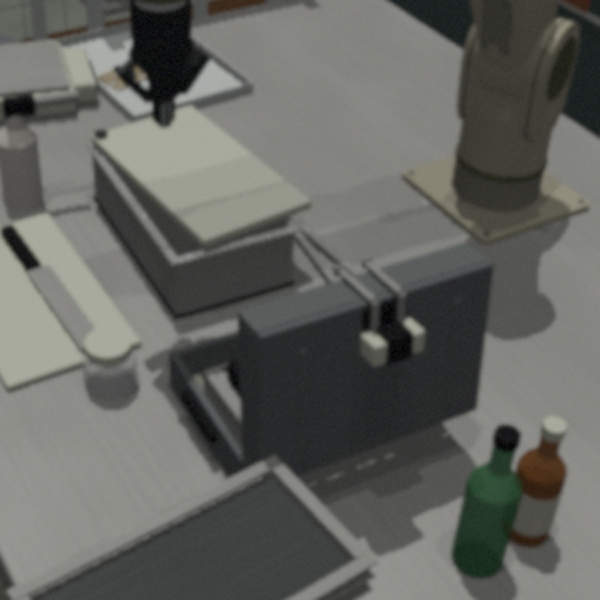

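move_arm --claw '[0, 0, 0, 0, 0, 0, 0, 0]' --dp '[[0, 0, 0.15], [0.005, 0.01, 0.18], [0, 0, 0.18], [0, 0, 0.18], [0, 0, 0.12], [0, 0, 0.08], [0, 0, 0.02], [0, 0, 0]]' --turn '[[0, 0, 0], [0, 0, 0], [0, 0, 0], [0, 0, 0], [0, 0, 0], [0, 0, 0], [0, 0, 0], [0, 0, 0]]'

```text
clock: 9.93
position: [0.6258, 0.0059, 0.1199]
ee_rot: [1.0, -0.019, -0.002, -0.0]
ft_force: [-0.1, 0.5, 0.4]
grip_width: -0.004
```

```bash
python3 -c "
from h import *
plan([.6256,.0046,.115],-2.3)
snap('j2','side',(200,100,350,250),4)"
```

```text
t 9.93 pos [0.6258 0.0059 0.1199] f [-0.1  0.5  0.4] g -0.004 -> total dp [-0.001  0.007  0.025]
  turn total [-0.     0.004  0.002]  dp after turn [-0.001  0.007  0.025]
```

View pics/j2.png

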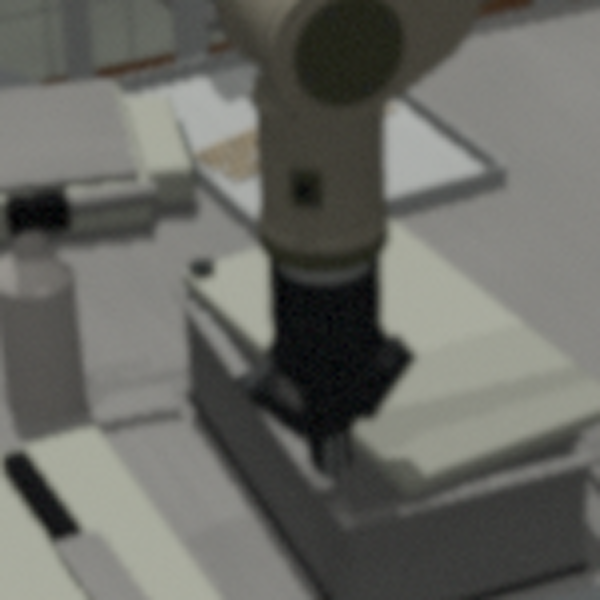

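Finger stands beyond the far edge, over the rim. Lower 5 mm and sweep.

move_arm --claw '[0, 0, 0, 0, 0, 0, 0, 0]' --dp '[[-0.02, 0, 0.02], [-0.1, 0.014, 0], [-0.138, 0.04, 0], [-0.131, 0.053, 0], [-0.122, 0.065, 0], [-0.112, 0.076, 0], [-0.101, 0.086, 0], [-0.089, 0.094, 0]]' --turn '[[0, 0, 0], [0, 0, 0], [0, 0, 0], [0, 0, 0], [0, 0, 0], [0, 0, 0], [0, 0, 0], [0, 0, 0]]'

```text
clock: 10.65
position: [0.46, -0.0737, 0.1183]
ee_rot: [1.0, -0.019, 0.001, -0.001]
ft_force: [0.2, 2.6, 2.1]
grip_width: -0.001
```

move_arm --claw '[0, 0, 0, 0, 0, 0, 0, 0]' --dp '[[-0.077, 0.1, 0], [-0.064, 0.105, 0], [-0.052, 0.109, 0], [-0.039, 0.111, 0], [-0.026, 0.112, 0], [-0.014, 0.111, 0], [-0.002, 0.109, 0], [0.01, 0.09, 0]]' --turn '[[0, 0, 0], [0, 0, 0], [0, 0, 0], [0, 0, 0], [0, 0, 0], [0, 0, 0], [0, 0, 0], [0, 0, 0]]'

```text
clock: 11.32
position: [0.4004, -0.243, 0.1181]
ee_rot: [1.0, -0.021, 0.0, -0.001]
ft_force: [-0.6, 1.3, -0.2]
grip_width: -0.0
```

```bash
python3 -c "
from h import *
state()
snap('k1','top')"
```

```text
t 11.32 p [ 0.4004 -0.243   0.1181] f [-0.6  1.3 -0.2] g -0.0 Rx [ 0.999 -0.041  0.001] Rz [ 0.001  0.001 -1.   ] q [-0.2   0.09  0.69  2.03 -0.06  1.05  0.47]
```

View pics/k1.png

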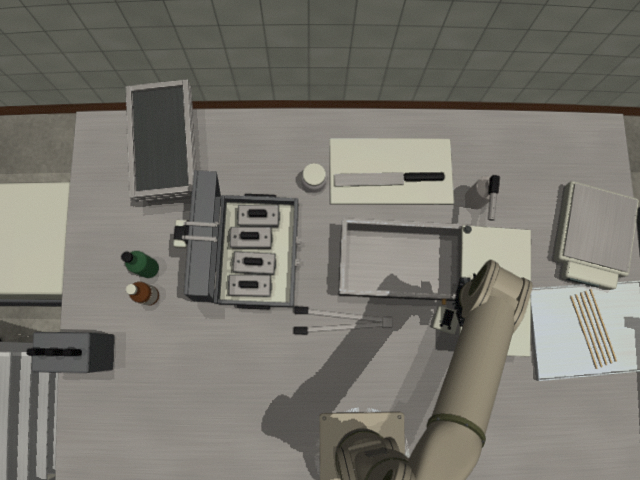

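move_arm --claw '[0, 0, 0, 0]' --dp '[[0, 0.04, 0], [0, 0.03, 0], [0, 0, 0], [0, 0, 0]]' --turn '[[0, 0, 0], [0, 0, 0], [0, 0, 0], [0, 0, 0]]'

```text
clock: 11.7
position: [0.4002, -0.2555, 0.1171]
ee_rot: [1.0, -0.02, -0.001, -0.0]
ft_force: [0.2, 0.0, -0.7]
grip_width: -0.006
```

Run:
```python
from h import *
state()
snap('l1','top',(190,160,350,320),5); snap('l3','top',(330,200,540,360),3.8)
```

```text
t 11.7 p [ 0.4002 -0.2555  0.1171] f [ 0.2  0.  -0.7] g -0.006 Rx [ 0.999 -0.04  -0.001] Rz [-0.001  0.    -1.   ] q [-0.18  0.11  0.7   2.02 -0.08  1.05  0.51]
```

View pics/l1.png

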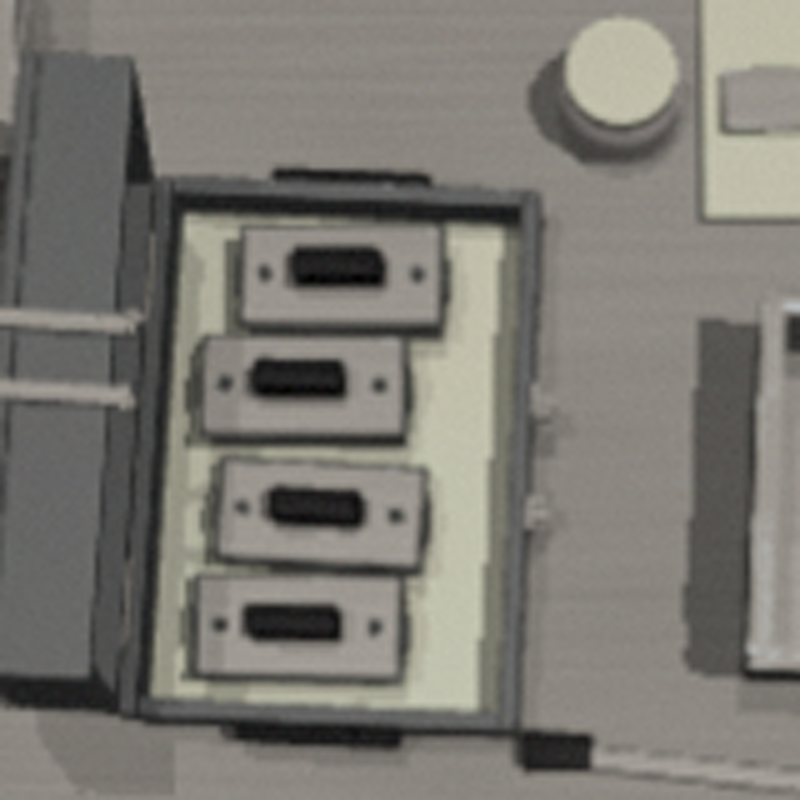

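View pics/l3.png

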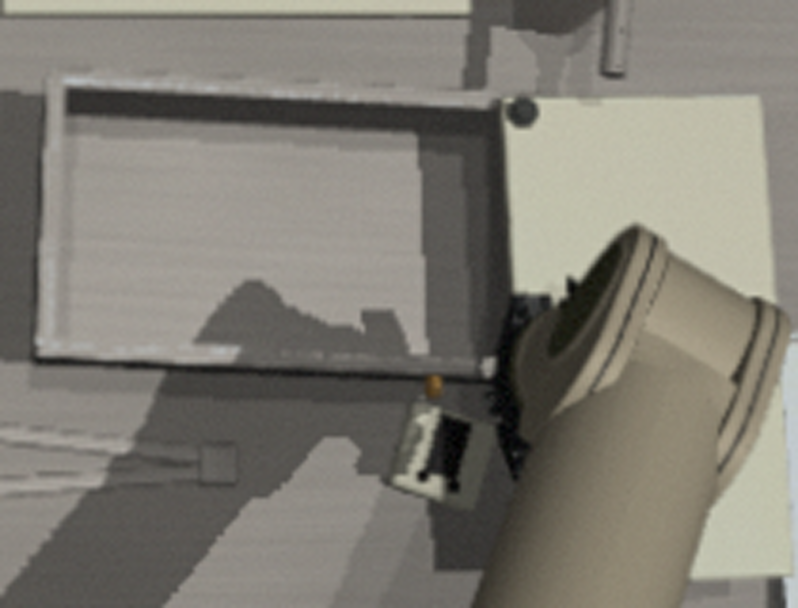

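```bash
cat > m.py <<'E'
from h import *
def moulds(z0=.015,poly=None,img=None,dbg=None):
    """black grips: minAreaRect of dark blobs within world polygon region at grip top; heading via rect"""
    im=cams.camera('top') if img is None else img
    g=cv2.cvtColor(im,cv2.COLOR_RGB2GRAY)
    mask=np.zeros_like(g); pp=proj('top',[list(p)+[z0+.084] for p in poly]); cv2.fillPoly(mask,[pp.astype(np.int32)],255)
    d=((g<48)&(mask>0)).astype(np.uint8)*255
    out=[]
    for c in cv2.findContours(d,cv2.RETR_EXTERNAL,cv2.CHAIN_APPROX_NONE)[0]:
        if not 60<cv2.contourArea(c)<320: continue
        b=cv2.boxPoints(cv2.minAreaRect(c)); w=plane('top',b,z0+.078)
        e=[w[1]-w[0],w[2]-w[1]]; L=sorted(np.linalg.norm(x) for x in e); l=max(e,key=np.linalg.norm)
        m=cv2.moments(c); cc=plane('top',[[m['m10']/m['m00'],m['m01']/m['m00']]],z0+.078)[0]
        out.append((cc,np.degrees(np.arctan2(l[1],l[0]))%180,L))
    out.sort(key=lambda t:-t[0][0]); return out
CAR=[(.69,.19),(.43,.2),(.435,.385),(.70,.375)]
E
python3 - <<'E'
from m import *
im=cv2.imread('pics/raw_l1.png')[...,::-1].copy()
for o in moulds(.015,CAR,im): print(o[0].round(4),'long heading',round(o[1],1),np.round(o[2],3))
Z=lambda l:plane('top',np.array(l)/5+[190,160],.067)
for l in ([(243,226),(444,226),(440,327),(240,326)],[(205,336),(407,338),(405,438),(202,438)],[(222,460),(425,468),(417,570),(217,556)],[(198,576),(403,577),(398,680),(195,675)]):
    w=Z(l); e=w[0]+w[3]-w[1]-w[2]; s=w[0]+w[1]-w[2]-w[3]; print(w.mean(0).round(4),np.degrees(np.arctan2(e[1],e[0])).round(1),np.linalg.norm(e)/2,np.linalg.norm(s)/2,np.degrees(np.arctan2(s[1],s[0])).round(1))
# screws heading
for a,b in(((264,272),(418,273)),((225,382),(379,384)),((242,506),(396,515)),((220,624),(376,627))):
    w=Z([a,b]); e=w[0]-w[1]; print('screws',w.mean(0).round(4),np.degrees(np.arctan2(e[1],e[0])).round(1))
# pan: rim corners in l3 crop /3.8+(330,200)
w=plane('top',np.array([[50,78],[40,357],[490,372],[503,97]])/3.8+[330,200],.105);print(w,w.mean(0))
b=plane('top',np.array([[500,97],[760,95],[790,577]])/3.8+[330,200],.125);print('board',b)
E
```

```text
[0.6554 0.2821 0.093 ] long heading 89.7 [0.017 0.049]
[0.6469 0.3098 0.093 ] long heading 142.5 [0.154 0.32 ]
[0.5947 0.3026 0.093 ] long heading 89.7 [0.016 0.049]
[0.524  0.2928 0.093 ] long heading 89.8 [0.016 0.045]
[0.462  0.3045 0.093 ] long heading 89.8 [0.016 0.048]
[0.6556 0.2808 0.067 ] 89.6 0.11048731535174905 0.05681370881214649 -1.2
[0.5932 0.3003 0.067 ] 89.4 0.11084861016198472 0.056244452487125327 -0.6
[0.5236 0.291  0.067 ] 86.6 0.10966367356596718 0.05434050852907297 -3.1
[0.4618 0.3021 0.067 ] 89.0 0.11011821933482442 0.05469752465551262 -1.6
screws [0.6576 0.2813 0.067 ] 89.3
screws [0.5957 0.3019 0.067 ] 89.0
screws [0.5251 0.2917 0.067 ] 86.4
screws [0.4625 0.3023 0.067 ] 88.7
[[ 0.63099186  0.04992484  0.105     ]
 [ 0.43379378  0.05976451  0.105     ]
 [ 0.42053614 -0.25451578  0.105     ]
 [ 0.61655194 -0.27368233  0.105     ]] [ 0.52546843 -0.10462719  0.105     ]
board [[ 0.61220181 -0.26592318  0.125     ]
 [ 0.61356997 -0.45591292  0.125     ]
 [ 0.27448678 -0.45489023  0.125     ]]
```

```bash
python3 -c "
from h import *
plan([.462,.3035,.2],-1.2)"
```

```text
t 11.8 pos [ 0.4002 -0.2552  0.1169] f [0.1 0.7 0.1] g 0.003 -> total dp [ 0.197 -2.803 -0.415]
  turn total [-0.     0.002 -0.024]  dp after turn [ 0.25  -2.799 -0.415]
```

move_arm --claw '[0, 0, 0, 0.6, 0.6, 0.6, 0.6, 0.6]' --dp '[[0, -0.05, -0.1], [0, -0.1, -0.15], [0, -0.16, -0.165], [0.02, -0.17, 0], [0.02, -0.17, 0], [0.02, -0.17, 0], [0.02, -0.17, 0], [0.02, -0.17, 0]]' --turn '[[0, 0, 0], [0, 0, 0], [0, 0, 0], [0, 0, -0.024], [0, 0, 0], [0, 0, 0], [0, 0, 0], [0, 0, 0]]'

```text
clock: 12.47
position: [0.4266, -0.0252, 0.1971]
ee_rot: [1.0, -0.01, -0.0, -0.0]
ft_force: [0.6, -0.0, 0.3]
grip_width: 0.597
```

move_arm --claw '[0.6, 0.6, 0.6, 0.6, 0.6, 0.6, 0.6, 0.6]' --dp '[[0.02, -0.17, 0], [0.02, -0.17, 0], [0.02, -0.17, 0], [0.02, -0.17, 0], [0.02, -0.17, 0], [0.02, -0.17, 0], [0.02, -0.17, 0], [0.01, -0.16, 0]]' --turn '[[0, 0, 0], [0, 0, 0], [0, 0, 0], [0, 0, 0], [0, 0, 0], [0, 0, 0], [0, 0, 0], [0, 0, 0]]'

```text
clock: 13.13
position: [0.4623, 0.2444, 0.1967]
ee_rot: [1.0, -0.01, -0.001, -0.0]
ft_force: [0.3, -0.3, -0.1]
grip_width: 0.601
```

move_arm --claw '[0.6, 0.6, 0.6, 0.6]' --dp '[[0, -0.1, 0], [0, -0.03, 0], [0, 0, 0], [0, 0, 0]]' --turn '[[0, 0, 0], [0, 0, 0], [0, 0, 0], [0, 0, 0]]'

```text
clock: 13.47
position: [0.4631, 0.2671, 0.1966]
ee_rot: [1.0, -0.011, -0.001, 0.0]
ft_force: [0.3, -0.6, 0.4]
grip_width: 0.604
```

```bash
python3 -c "
from h import *
plan([.462,.3035,.072],-1.2)
snap('n1','top',(190,160,350,320),4);snap('n2','side',(240,160,440,360),3)"
```

```text
t 13.47 pos [0.4631 0.2671 0.1966] f [ 0.3 -0.6  0.4] g 0.604 -> total dp [-0.008 -0.182  0.623]
  turn total [ 0.001  0.002 -0.001]  dp after turn [-0.009 -0.182  0.623]
```

View pics/n1.png

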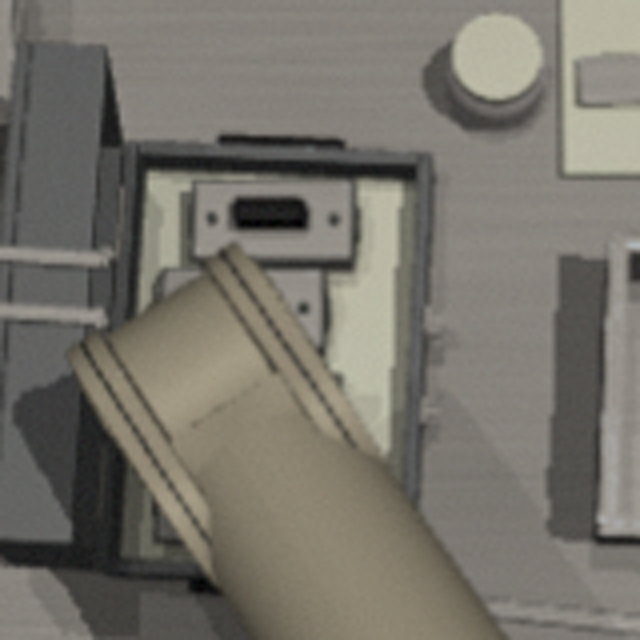

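View pics/n2.png

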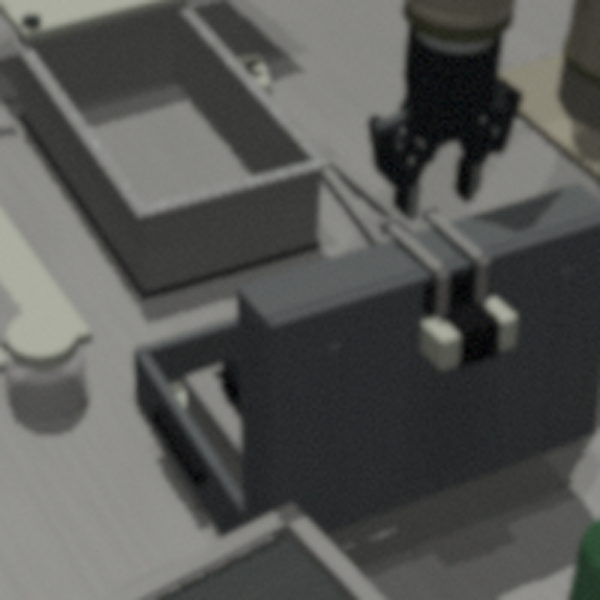

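move_arm --claw '[0.6, 0.6, 0.6, 0.6, 0.6, 0.6, 0.6, 0.6]' --dp '[[-0.009, -0.06, 0], [0, -0.082, 0], [0, -0.04, 0.1], [0, 0, 0.13], [0, 0, 0.12], [0, 0, 0.1], [0, 0, 0.05], [0, 0, 0]]' --turn '[[0, 0, 0], [0, 0, 0], [0, 0, 0], [0, 0, 0], [0, 0, 0], [0, 0, 0], [0, 0, 0], [0, 0, 0]]'

```text
clock: 14.23
position: [0.4607, 0.3045, 0.0946]
ee_rot: [1.0, -0.01, -0.002, 0.001]
ft_force: [0.3, 0.1, 0.3]
grip_width: 0.6
```

```bash
python3 -c "
from h import *
plan([.462,.3035,.072],-1.2)"
```

```text
t 14.23 pos [0.4607 0.3045 0.0946] f [0.3 0.1 0.3] g 0.6 -> total dp [0.007 0.005 0.113]
  turn total [0.003 0.006 0.   ]  dp after turn [0.007 0.005 0.113]
```

move_arm --claw '[0.6, 0.6, 0.6, 0.6, 0.3, 0, 0, 0]' --dp '[[0, 0.003, 0.05], [0, 0, 0.05], [0, 0, 0.015], [0, 0, 0], [0, 0, 0], [0, 0, 0], [0, 0, 0], [0, 0, 0]]' --turn '[[0, 0, 0], [0, 0, 0], [0, 0, 0], [0, 0, 0], [0, 0, 0], [0, 0, 0], [0, 0, 0], [0, 0, 0]]' --grip_force 40

```text
clock: 14.9
position: [0.4621, 0.304, 0.0742]
ee_rot: [1.0, -0.011, -0.001, -0.0]
ft_force: [-0.5, -0.5, 2.6]
grip_width: 0.205
```

move_arm --claw '[0, 0, 0, 0, 0]' --dp '[[0, 0, 0], [0, 0, -0.1], [0, 0, -0.15], [0, 0, -0.15], [0, 0, -0.15]]' --turn '[[0, 0, 0], [0, 0, 0], [0, 0, 0], [0, 0, 0], [0, 0, 0]]'

```text
clock: 15.32
position: [0.4616, 0.3031, 0.1842]
ee_rot: [1.0, -0.011, -0.002, 0.001]
ft_force: [0.6, 0.4, -5.0]
grip_width: 0.203
```

```bash
python3 -c "
from h import *
plan([.532,-.0027,.215],-93)
snap('o2','side',(240,160,440,360),3)"
```

```text
t 15.32 pos [0.4616 0.3031 0.1842] f [ 0.6  0.4 -5. ] g 0.203 -> total dp [ 0.385  1.521 -0.153]
  turn total [-0.002  0.004 -1.961]  dp after turn [-1.509  0.432 -0.154]
```

View pics/o2.png

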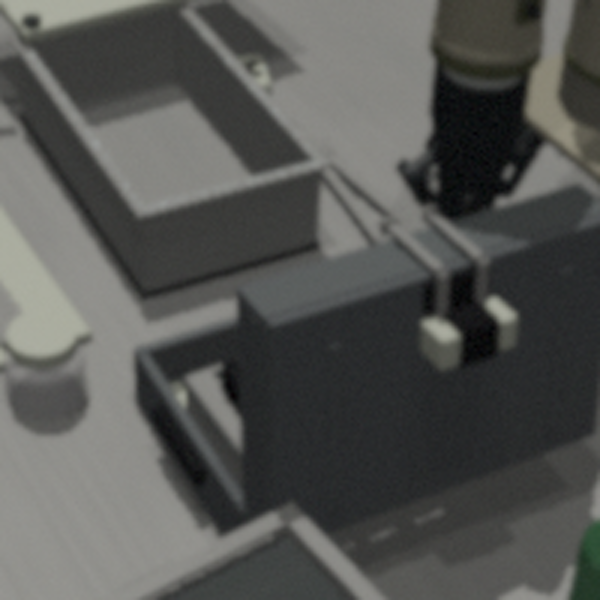

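```bash
cat >> h.py <<'E'
def rows(p,head,n,turn_dir=None,after=False):
    """rows for straight world line with turn about tool z, eased; dp in axes before the row's turn"""
    o=manip.get_obs(); M=R.from_quat(o['ee_rot']); x=M.as_matrix()[:,0]; h0=np.degrees(np.arctan2(x[1],x[0]))
    dh=(head-h0+180)%360-180
    if turn_dir=='+' and dh>0: dh-=360     # tool + = world -
    if turn_dir=='-' and dh<0: dh+=360
    w=np.r_[.4,.8,np.ones(n-4),.7,.3]; w/=w.sum(); s=np.r_[0,np.cumsum(w)]
    d=(np.array(p)-o['position'])
    hh=h0+dh*s; out=[]; tt=[]
    for i in range(n):
        h=np.radians(hh[i+1] if after else hh[i]); X=np.array([np.cos(h),np.sin(h),0]);Z=np.array([0,0,-1.]);Y=np.cross(Z,X)
        v=d*w[i]; out.append([round(float(v@X/.2),3),round(float(v@Y/.2),3),round(float(v@Z/.2),3)]); tt.append([0,0,round(float(-dh*w[i]/45),3)])
    print('t',round(float(o['clock']),2),'pos',np.round(o['position'],4),'h',round(h0,2),'dh',round(dh,2),'f',np.round(o['ft_force'],1),'max mm',round(float(np.linalg.norm(d)*w.max()*1000),1),'max deg',round(float(abs(dh)*w.max()),2))
    for i in range(0,n,8): print('dp',out[i:i+8]); print('turn',tt[i:i+8])
E
python3 -c "
from h import *
rows([.532,-.0027,.2],-93,16,'+')"
```

```text
t 15.37 pos [0.464  0.3048 0.1909] h -1.26 dh -91.74 f [2.4 0.9 2.5] max mm 22.2 max deg 6.46
dp [[0.011, 0.043, -0.001], [0.025, 0.085, -0.003], [0.041, 0.103, -0.003], [0.052, 0.098, -0.003], [0.063, 0.091, -0.003], [0.073, 0.084, -0.003], [0.082, 0.075, -0.003], [0.089, 0.066, -0.003]]
turn [[0, 0, 0.057], [0, 0, 0.115], [0, 0, 0.144], [0, 0, 0.144], [0, 0, 0.144], [0, 0, 0.144], [0, 0, 0.144], [0, 0, 0.144]]
dp [[0.096, 0.055, -0.003], [0.102, 0.044, -0.003], [0.106, 0.032, -0.003], [0.109, 0.02, -0.003], [0.111, 0.008, -0.003], [0.111, -0.005, -0.003], [0.077, -0.012, -0.002], [0.032, -0.008, -0.001]]
turn [[0, 0, 0.144], [0, 0, 0.144], [0, 0, 0.144], [0, 0, 0.144], [0, 0, 0.144], [0, 0, 0.144], [0, 0, 0.1], [0, 0, 0.043]]
```

move_arm --claw '[0, 0, 0, 0, 0, 0, 0, 0]' --dp '[[0.011, 0.043, -0.001], [0.025, 0.085, -0.003], [0.041, 0.103, -0.003], [0.052, 0.098, -0.003], [0.063, 0.091, -0.003], [0.073, 0.084, -0.003], [0.082, 0.075, -0.003], [0.089, 0.066, -0.003]]' --turn '[[0, 0, 0.057], [0, 0, 0.115], [0, 0, 0.144], [0, 0, 0.144], [0, 0, 0.144], [0, 0, 0.144], [0, 0, 0.144], [0, 0, 0.144]]'

```text
clock: 16.03
position: [0.4967, 0.1465, 0.1873]
ee_rot: [0.913, -0.408, -0.001, 0.001]
ft_force: [0.8, -0.8, -4.3]
grip_width: 0.2
```

move_arm --claw '[0, 0, 0, 0, 0, 0, 0, 0]' --dp '[[0.096, 0.055, -0.003], [0.102, 0.044, -0.003], [0.106, 0.032, -0.003], [0.109, 0.02, -0.003], [0.111, 0.008, -0.003], [0.111, -0.005, -0.003], [0.077, -0.012, -0.002], [0.032, -0.008, -0.001]]' --turn '[[0, 0, 0.144], [0, 0, 0.144], [0, 0, 0.144], [0, 0, 0.144], [0, 0, 0.144], [0, 0, 0.144], [0, 0, 0.1], [0, 0, 0.043]]'

```text
clock: 16.7
position: [0.5299, -0.0069, 0.1917]
ee_rot: [-0.685, 0.729, 0.0, -0.001]
ft_force: [0.1, -0.5, -5.6]
grip_width: 0.198
```

move_arm --claw '[0, 0]' --dp '[[0, 0, 0], [0, 0, 0]]' --turn '[[0, 0, 0], [0, 0, 0]]'

```text
clock: 16.87
position: [0.5297, -0.0031, 0.1917]
ee_rot: [-0.688, 0.725, 0.001, -0.001]
ft_force: [-0.1, 0.4, -4.7]
grip_width: 0.197
```

```bash
python3 -c "
from h import *
plan([.532,-.0027,.066],-93)
snap('p2','side',(200,100,400,300),3);snap('p1','top')"
```

```text
t 16.87 pos [ 0.5297 -0.0031  0.1917] f [-0.1  0.4 -4.7] g 0.197 -> total dp [-0.002 -0.013  0.629]
  turn total [ 0.003  0.    -0.   ]  dp after turn [-0.002 -0.011  0.629]
```

View pics/p2.png

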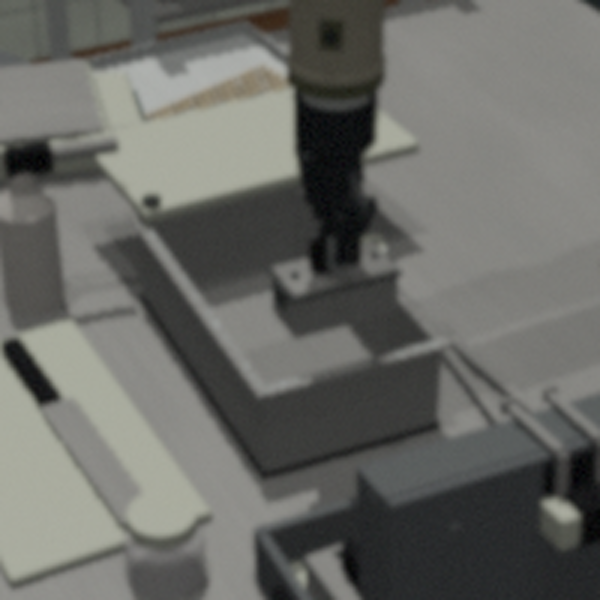

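move_arm --claw '[0, 0, 0, 0, 0, 0, 0, 0]' --dp '[[-0.002, -0.011, 0.06], [0, 0, 0.12], [0, 0, 0.13], [0, 0, 0.13], [0, 0, 0.1], [0, 0, 0.06], [0, 0, 0.025], [0, 0, 0]]' --turn '[[0, 0, 0], [0, 0, 0], [0, 0, 0], [0, 0, 0], [0, 0, 0], [0, 0, 0], [0, 0, 0], [0, 0, 0]]'

```text
clock: 17.63
position: [0.5316, -0.0028, 0.0665]
ee_rot: [-0.688, 0.726, 0.001, -0.001]
ft_force: [-0.3, -0.0, -5.0]
grip_width: 0.2
```

```bash
python3 -c "
from h import *
plan([.532,-.0027,.064],-93)"
```

```text
t 17.63 pos [ 0.5316 -0.0028  0.0665] f [-0.3 -0.  -5. ] g 0.2 -> total dp [-0.001 -0.002  0.012]
  turn total [ 0.004  0.    -0.002]  dp after turn [-0.001 -0.002  0.012]
```

move_arm --claw '[0, 0, 0.4, 0.55, 0.55, 0.55, 0.55, 0.55]' --dp '[[0, 0, 0.012], [0, 0, 0], [0, 0, 0], [0, 0, 0], [0, 0, 0], [0, 0, -0.05], [0, 0, -0.12], [0, 0, -0.15]]' --turn '[[0, 0, 0], [0, 0, 0], [0, 0, 0], [0, 0, 0], [0, 0, 0], [0, 0, 0], [0, 0, 0], [0, 0, 0]]'

```text
clock: 18.3
position: [0.5311, -0.0039, 0.129]
ee_rot: [-0.687, 0.726, 0.001, -0.002]
ft_force: [2.0, 1.6, -0.0]
grip_width: 0.552
```

```bash
python3 -c "
from m import *
snap('q1','top',(190,160,510,340),2.5)
for o in moulds(.015,CAR): print(o[0].round(4),round(o[1],1),np.round(o[2],3))
for o in moulds(.006,[(.63,.04),(.44,.04),(.43,-.26),(.61,-.26)]): print('pan',o[0].round(4),round(o[1],1),np.round(o[2],3))
rows([.524,.292,.2],-3.5,16,'-')"
```

```text
[0.6555 0.2823 0.093 ] 89.7 [0.017 0.049]
[0.6482 0.31   0.093 ] 142.5 [0.154 0.32 ]
[0.5947 0.3022 0.093 ] 89.7 [0.016 0.049]
[0.5239 0.2929 0.093 ] 89.8 [0.016 0.048]
pan [0.5689 0.0231 0.084 ] 178.9 [0.03  0.088]
t 18.45 pos [ 0.5341 -0.0036  0.132 ] h -93.18 dh 89.68 f [-0.4  0.  -0.3] max mm 21.4 max deg 6.32
dp [[-0.041, 0.004, -0.01], [-0.083, 0.004, -0.019], [-0.104, -0.004, -0.024], [-0.103, -0.016, -0.024], [-0.101, -0.027, -0.024], [-0.097, -0.038, -0.024], [-0.092, -0.048, -0.024], [-0.086, -0.058, -0.024]]
turn [[0, 0, -0.056], [0, 0, -0.112], [0, 0, -0.14], [0, 0, -0.14], [0, 0, -0.14], [0, 0, -0.14], [0, 0, -0.14], [0, 0, -0.14]]
dp [[-0.079, -0.067, -0.024], [-0.071, -0.076, -0.024], [-0.063, -0.083, -0.024], [-0.053, -0.09, -0.024], [-0.043, -0.095, -0.024], [-0.032, -0.099, -0.024], [-0.015, -0.071, -0.017], [-0.004, -0.031, -0.007]]
turn [[0, 0, -0.14], [0, 0, -0.14], [0, 0, -0.14], [0, 0, -0.14], [0, 0, -0.14], [0, 0, -0.14], [0, 0, -0.098], [0, 0, -0.042]]
```

View pics/q1.png

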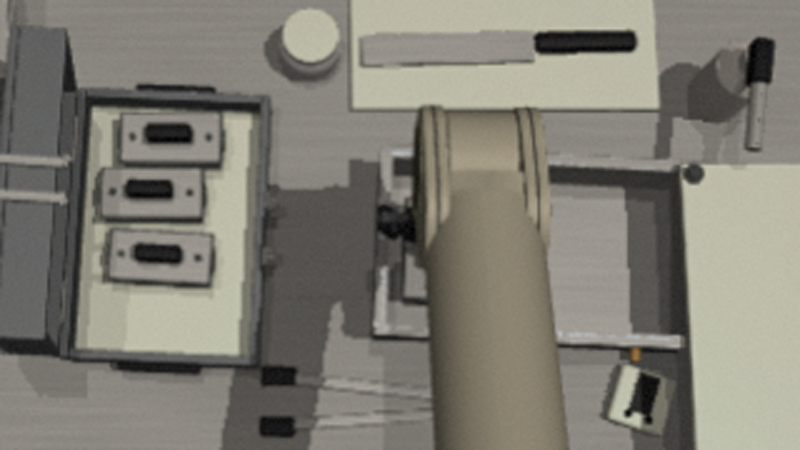

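move_arm --claw '[0.55, 0.55, 0.55, 0.55, 0.55, 0.55, 0.55, 0.55]' --dp '[[-0.041, 0.004, -0.02], [-0.083, 0.004, -0.03], [-0.104, -0.004, -0.024], [-0.103, -0.016, -0.024], [-0.101, -0.027, -0.024], [-0.097, -0.038, -0.024], [-0.092, -0.048, -0.024], [-0.086, -0.058, -0.024]]' --turn '[[0, 0, -0.056], [0, 0, -0.112], [0, 0, -0.14], [0, 0, -0.14], [0, 0, -0.14], [0, 0, -0.14], [0, 0, -0.14], [0, 0, -0.14]]'

```text
clock: 19.12
position: [0.5261, 0.1476, 0.1673]
ee_rot: [0.916, -0.401, -0.001, 0.001]
ft_force: [0.2, -0.6, 0.6]
grip_width: 0.55
```

move_arm --claw '[0.55, 0.55, 0.55, 0.55, 0.55, 0.55, 0.55, 0.55]' --dp '[[-0.079, -0.067, -0.024], [-0.071, -0.076, -0.024], [-0.063, -0.083, -0.024], [-0.053, -0.09, -0.02], [-0.043, -0.095, -0.01], [-0.032, -0.099, 0.0], [-0.015, -0.071, 0], [-0.004, -0.031, 0]]' --turn '[[0, 0, -0.14], [0, 0, -0.14], [0, 0, -0.14], [0, 0, -0.14], [0, 0, -0.14], [0, 0, -0.14], [0, 0, -0.098], [0, 0, -0.042]]'

```text
clock: 19.78
position: [0.521, 0.2947, 0.1872]
ee_rot: [1.0, -0.028, -0.002, -0.0]
ft_force: [-0.7, 0.1, -0.3]
grip_width: 0.55
```

move_arm --claw '[0.55, 0.55]' --dp '[[0, 0, 0.05], [0, 0, 0]]' --turn '[[0, 0, 0], [0, 0, 0]]'

```text
clock: 19.95
position: [0.5217, 0.2906, 0.1756]
ee_rot: [0.999, -0.033, -0.002, 0.001]
ft_force: [0.4, -0.2, -1.0]
grip_width: 0.548
```

```bash
python3 -c "
from h import *
plan([.524,.292,.073],-3.5)
snap('r1','top',(190,160,510,340),2.5)"
```

```text
t 19.95 pos [0.5217 0.2906 0.1756] f [ 0.4 -0.2 -1. ] g 0.548 -> total dp [ 0.013 -0.009  0.513]
  turn total [ 0.003  0.005 -0.007]  dp after turn [ 0.011 -0.008  0.513]
```

View pics/r1.png

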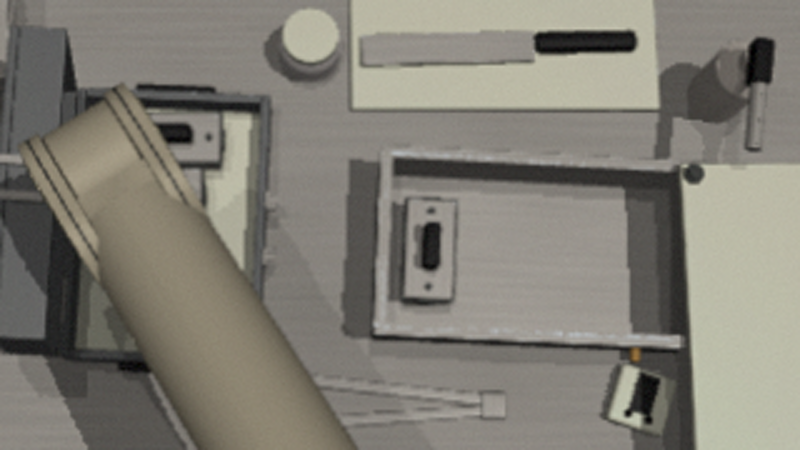

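move_arm --claw '[0.55, 0.55, 0.55, 0.55, 0.55, 0.55, 0.55, 0.55]' --dp '[[0.005, -0.006, 0.08], [0, 0, 0.12], [0, 0, 0.12], [0, 0, 0.1], [0, 0, 0.06], [0, 0, 0.025], [0, 0, 0], [0, 0, 0]]' --turn '[[0, 0, -0.004], [0, 0, 0], [0, 0, 0], [0, 0, 0], [0, 0, 0], [0, 0, 0], [0, 0, 0], [0, 0, 0]]'

```text
clock: 20.67
position: [0.5241, 0.2926, 0.078]
ee_rot: [1.0, -0.031, -0.0, -0.0]
ft_force: [0.2, -0.1, 0.6]
grip_width: 0.55
```

move_arm --claw '[0.3, 0, 0, 0, 0]' --dp '[[0, 0, 0], [0, 0, 0], [0, 0, 0], [0, 0, 0], [0, 0, 0]]' --turn '[[0, 0, 0], [0, 0, 0], [0, 0, 0], [0, 0, 0], [0, 0, 0]]'

```text
clock: 21.08
position: [0.5239, 0.2931, 0.0782]
ee_rot: [1.0, -0.031, -0.0, -0.001]
ft_force: [-2.1, -0.2, 5.9]
grip_width: 0.202
```

move_arm --claw '[0, 0, 0, 0, 0, 0, 0]' --dp '[[0, 0, -0.1], [0, 0, -0.15], [0, 0, -0.15], [0, 0, -0.15], [0, 0, -0.07], [0, 0, 0], [0, 0, 0]]' --turn '[[0, 0, 0], [0, 0, 0], [0, 0, 0], [0, 0, 0], [0, 0, 0], [0, 0, 0], [0, 0, 0]]'

```text
clock: 21.67
position: [0.5236, 0.2928, 0.2008]
ee_rot: [1.0, -0.031, -0.001, -0.0]
ft_force: [0.2, 0.7, -4.5]
grip_width: 0.199
```

```bash
python3 -c "
from h import *
rows([.5284,-.0726,.2],-93,16,'+')
snap('s2','side',(200,160,440,360),3)"
```

```text
t 21.67 pos [0.5236 0.2928 0.2008] h -3.53 dh -89.47 f [ 0.2  0.7 -4.5] max mm 25.7 max deg 6.3
dp [[0.004, 0.051, 0.0], [0.012, 0.102, 0.0], [0.026, 0.126, 0.0], [0.04, 0.122, 0.0], [0.053, 0.117, 0.0], [0.066, 0.111, 0.0], [0.078, 0.103, 0.0], [0.088, 0.094, 0.0]]
turn [[0, 0, 0.056], [0, 0, 0.112], [0, 0, 0.14], [0, 0, 0.14], [0, 0, 0.14], [0, 0, 0.14], [0, 0, 0.14], [0, 0, 0.14]]
dp [[0.098, 0.083, 0.0], [0.107, 0.072, 0.0], [0.114, 0.06, 0.0], [0.12, 0.047, 0.0], [0.124, 0.034, 0.0], [0.127, 0.02, 0.0], [0.09, 0.004, 0.0], [0.039, -0.001, 0.0]]
turn [[0, 0, 0.14], [0, 0, 0.14], [0, 0, 0.14], [0, 0, 0.14], [0, 0, 0.14], [0, 0, 0.14], [0, 0, 0.098], [0, 0, 0.042]]
```

View pics/s2.png

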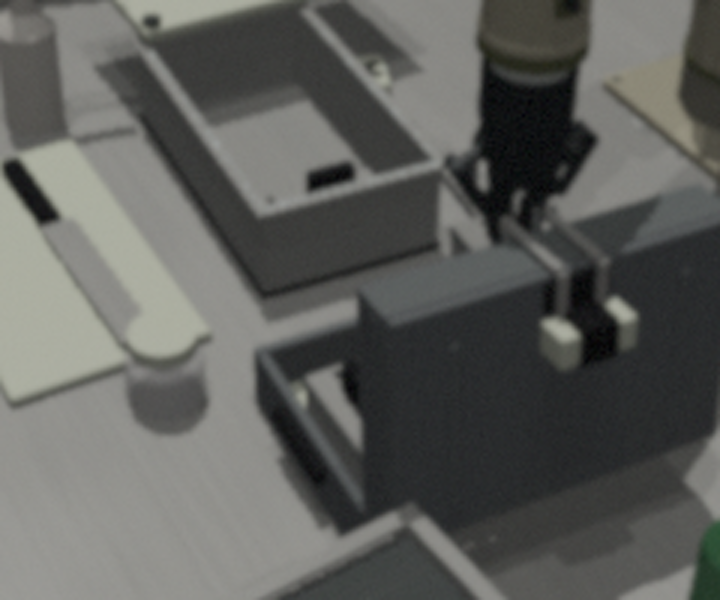

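move_arm --claw '[0, 0, 0, 0, 0, 0, 0, 0]' --dp '[[0.004, 0.051, 0], [0.012, 0.102, 0], [0.026, 0.126, 0], [0.04, 0.122, 0], [0.053, 0.117, 0], [0.066, 0.111, 0], [0.078, 0.103, 0], [0.088, 0.094, 0]]' --turn '[[0, 0, 0.056], [0, 0, 0.112], [0, 0, 0.14], [0, 0, 0.14], [0, 0, 0.14], [0, 0, 0.14], [0, 0, 0.14], [0, 0, 0.14]]'

```text
clock: 22.38
position: [0.5247, 0.106, 0.1988]
ee_rot: [0.909, -0.416, -0.002, 0.002]
ft_force: [0.3, 0.0, -3.5]
grip_width: 0.197
```

move_arm --claw '[0, 0, 0, 0, 0, 0, 0, 0]' --dp '[[0.098, 0.083, 0], [0.107, 0.072, 0], [0.114, 0.06, 0], [0.12, 0.047, 0], [0.124, 0.034, 0], [0.127, 0.02, 0], [0.09, 0.004, 0], [0.039, -0.001, 0]]' --turn '[[0, 0, 0.14], [0, 0, 0.14], [0, 0, 0.14], [0, 0, 0.14], [0, 0, 0.14], [0, 0, 0.14], [0, 0, 0.098], [0, 0, 0.042]]'

```text
clock: 23.05
position: [0.5269, -0.076, 0.1992]
ee_rot: [-0.686, 0.728, 0.001, -0.002]
ft_force: [0.0, -1.0, -3.3]
grip_width: 0.202
```

move_arm --claw '[0, 0]' --dp '[[0, 0, 0], [0, 0, 0]]' --turn '[[0, 0, 0], [0, 0, 0]]'

```text
clock: 23.22
position: [0.5278, -0.0718, 0.1999]
ee_rot: [-0.689, 0.724, 0.001, -0.001]
ft_force: [0.0, 0.3, -3.2]
grip_width: 0.203
```

```bash
python3 -c "
from h import *
plan([.5284,-.0726,.0695],-93)
snap('t2','side',(200,100,400,300),3)"
```

```text
t 23.22 pos [ 0.5278 -0.0718  0.1999] f [ 0.   0.3 -3.2] g 0.203 -> total dp [ 0.004 -0.005  0.652]
  turn total [0.004 0.    0.003]  dp after turn [ 0.004 -0.003  0.652]
```

View pics/t2.png

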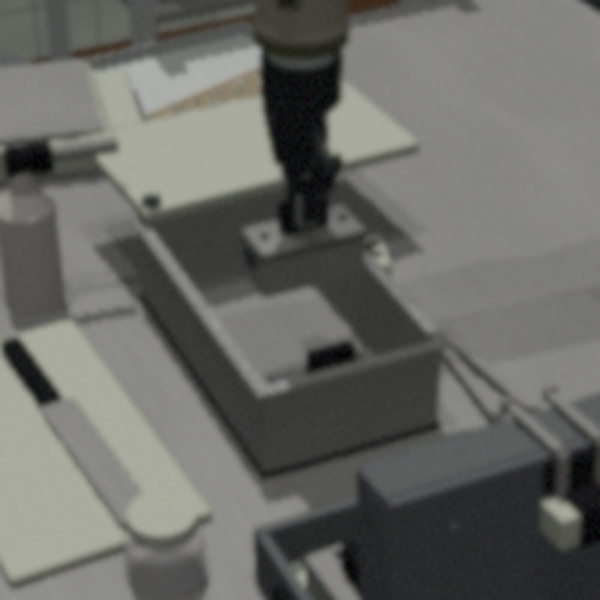

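move_arm --claw '[0, 0, 0, 0, 0, 0, 0, 0]' --dp '[[0.003, -0.003, 0.06], [0, 0, 0.12], [0, 0, 0.13], [0, 0, 0.13], [0, 0, 0.11], [0, 0, 0.07], [0, 0, 0.03], [0, 0, 0.005]]' --turn '[[0, 0, 0], [0, 0, 0], [0, 0, 0], [0, 0, 0], [0, 0, 0], [0, 0, 0], [0, 0, 0], [0, 0, 0]]'

```text
clock: 23.93
position: [0.5278, -0.072, 0.0691]
ee_rot: [-0.689, 0.724, 0.002, -0.001]
ft_force: [-0.4, -0.9, -2.8]
grip_width: 0.201
```

move_arm --claw '[0, 0, 0.4, 0.55, 0.55, 0.55, 0.55, 0.55]' --dp '[[0, 0, 0.006], [0, 0, 0], [0, 0, 0], [0, 0, 0], [0, 0, 0], [0, 0, -0.05], [0, 0, -0.12], [0, 0, -0.15]]' --turn '[[0, 0, 0], [0, 0, 0], [0, 0, 0], [0, 0, 0], [0, 0, 0], [0, 0, 0], [0, 0, 0], [0, 0, 0]]'

```text
clock: 24.6
position: [0.5276, -0.0734, 0.1329]
ee_rot: [-0.688, 0.725, 0.001, -0.002]
ft_force: [0.7, -0.3, -0.0]
grip_width: 0.549
```

```bash
python3 -c "
from m import *
snap('u1','top',(190,160,510,340),2.5)
for o in moulds(.015,CAR): print(o[0].round(4),round(o[1],1),np.round(o[2],3))
rows([.594,.3015,.19],-0.9,18,'-')"
```

```text
[0.6555 0.2818 0.093 ] 89.7 [0.017 0.049]
[0.6472 0.3092 0.093 ] 142.8 [0.155 0.322]
[0.5947 0.3024 0.093 ] 89.7 [0.016 0.049]
t 24.7 pos [ 0.5315 -0.0739  0.1379] h -93.02 dh 92.12 f [ 1.1 -1.1 -0.3] max mm 23.7 max deg 5.69
dp [[-0.047, -0.005, -0.006], [-0.093, -0.014, -0.013], [-0.114, -0.027, -0.016], [-0.111, -0.038, -0.016], [-0.107, -0.049, -0.016], [-0.101, -0.059, -0.016], [-0.095, -0.069, -0.016], [-0.088, -0.078, -0.016]]
turn [[0, 0, -0.051], [0, 0, -0.101], [0, 0, -0.126], [0, 0, -0.126], [0, 0, -0.126], [0, 0, -0.126], [0, 0, -0.126], [0, 0, -0.126]]
dp [[-0.08, -0.086, -0.016], [-0.071, -0.094, -0.016], [-0.061, -0.1, -0.016], [-0.051, -0.106, -0.016], [-0.04, -0.11, -0.016], [-0.029, -0.114, -0.016], [-0.017, -0.116, -0.016], [-0.006, -0.117, -0.016]]
turn [[0, 0, -0.126], [0, 0, -0.126], [0, 0, -0.126], [0, 0, -0.126], [0, 0, -0.126], [0, 0, -0.126], [0, 0, -0.126], [0, 0, -0.126]]
dp [[0.004, -0.082, -0.011], [0.004, -0.035, -0.005]]
turn [[0, 0, -0.088], [0, 0, -0.038]]
```

View pics/u1.png

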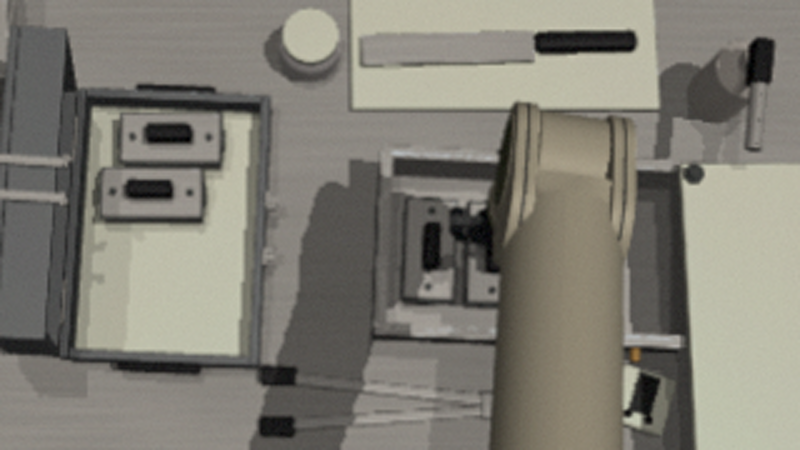

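move_arm --claw '[0.55, 0.55, 0.55, 0.55, 0.55, 0.55, 0.55, 0.55]' --dp '[[-0.047, -0.005, -0.05], [-0.093, -0.014, -0.05], [-0.114, -0.027, -0.05], [-0.111, -0.038, -0.05], [-0.107, -0.049, -0.016], [-0.101, -0.059, -0.016], [-0.095, -0.069, -0.016], [-0.088, -0.078, -0.016]]' --turn '[[0, 0, -0.051], [0, 0, -0.101], [0, 0, -0.126], [0, 0, -0.126], [0, 0, -0.126], [0, 0, -0.126], [0, 0, -0.126], [0, 0, -0.126]]'

```text
clock: 25.37
position: [0.556, 0.0954, 0.1859]
ee_rot: [0.9, -0.436, -0.001, 0.0]
ft_force: [1.0, -0.4, 0.2]
grip_width: 0.553
```

move_arm --claw '[0.55, 0.55, 0.55, 0.55, 0.55, 0.55, 0.55, 0.55]' --dp '[[-0.08, -0.086, 0], [-0.071, -0.094, 0], [-0.061, -0.1, 0], [-0.051, -0.106, 0], [-0.04, -0.11, 0], [-0.029, -0.114, 0], [-0.017, -0.116, 0], [-0.006, -0.117, 0]]' --turn '[[0, 0, -0.126], [0, 0, -0.126], [0, 0, -0.126], [0, 0, -0.126], [0, 0, -0.126], [0, 0, -0.126], [0, 0, -0.126], [0, 0, -0.126]]'

```text
clock: 26.03
position: [0.5867, 0.2806, 0.1856]
ee_rot: [0.998, -0.055, -0.001, 0.0]
ft_force: [0.0, 0.4, 1.0]
grip_width: 0.548
```

move_arm --claw '[0.55, 0.55, 0.55, 0.55, 0.55]' --dp '[[0.004, -0.082, 0], [0.004, -0.035, 0], [0, 0, 0.05], [0, 0, 0.05], [0, 0, 0]]' --turn '[[0, 0, -0.088], [0, 0, -0.038], [0, 0, 0], [0, 0, 0], [0, 0, 0]]'

```text
clock: 26.45
position: [0.5901, 0.2997, 0.1625]
ee_rot: [1.0, -0.011, -0.002, 0.001]
ft_force: [-0.7, -0.8, -0.5]
grip_width: 0.558
```

```bash
python3 -c "
from h import *
plan([.594,.3015,.0745],-.9)
snap('v1','top',(190,160,510,340),2.5)"
```

```text
t 26.45 pos [0.5901 0.2997 0.1625] f [-0.7 -0.8 -0.5] g 0.558 -> total dp [ 0.022 -0.011  0.44 ]
  turn total [ 0.004  0.006 -0.008]  dp after turn [ 0.02 -0.01  0.44]
```

View pics/v1.png

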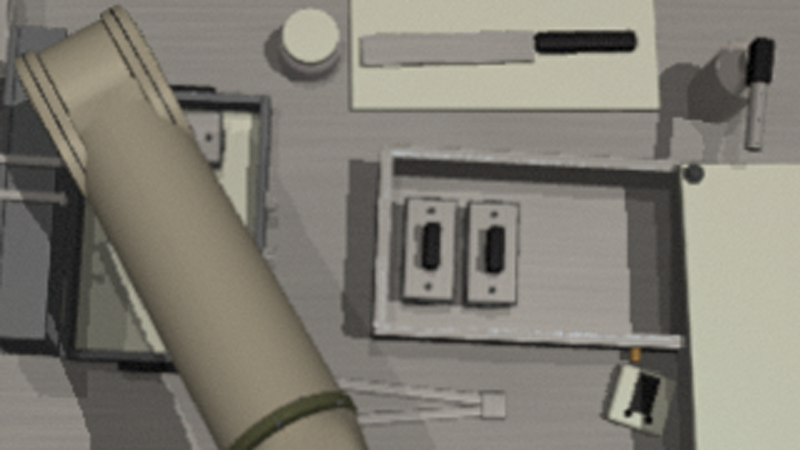

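move_arm --claw '[0.55, 0.55, 0.55, 0.55, 0.55, 0.55, 0.55, 0.55]' --dp '[[0.012, -0.008, 0.08], [0, 0, 0.11], [0, 0, 0.1], [0, 0, 0.08], [0, 0, 0.05], [0, 0, 0.02], [0, 0, 0], [0, 0, 0]]' --turn '[[0, 0, -0.005], [0, 0, 0], [0, 0, 0], [0, 0, 0], [0, 0, 0], [0, 0, 0], [0, 0, 0], [0, 0, 0]]'

```text
clock: 27.17
position: [0.5939, 0.3033, 0.0785]
ee_rot: [1.0, -0.008, -0.0, -0.0]
ft_force: [-0.1, -0.3, 0.1]
grip_width: 0.547
```

move_arm --claw '[0.3, 0, 0, 0, 0]' --dp '[[0, 0, 0], [0, 0, 0], [0, 0, 0], [0, 0, 0], [0, 0, 0]]' --turn '[[0, 0, 0], [0, 0, 0], [0, 0, 0], [0, 0, 0], [0, 0, 0]]'

```text
clock: 27.58
position: [0.5937, 0.3037, 0.0787]
ee_rot: [1.0, -0.008, -0.0, -0.0]
ft_force: [-2.7, -2.1, 6.8]
grip_width: 0.201
```

move_arm --claw '[0, 0, 0, 0, 0, 0, 0]' --dp '[[0, 0, -0.1], [0, 0, -0.15], [0, 0, -0.15], [0, 0, -0.15], [0, 0, -0.07], [0, 0, 0], [0, 0, 0]]' --turn '[[0, 0, 0], [0, 0, 0], [0, 0, 0], [0, 0, 0], [0, 0, 0], [0, 0, 0], [0, 0, 0]]'

```text
clock: 28.17
position: [0.5935, 0.3033, 0.201]
ee_rot: [1.0, -0.008, -0.001, -0.0]
ft_force: [-0.9, -0.6, -5.5]
grip_width: 0.205
```

```bash
python3 -c "
from h import *
rows([.5247,-.1425,.2],-93,18,'+')
snap('w2','side',(200,160,440,360),3)"
```

```text
t 28.17 pos [0.5935 0.3033 0.201 ] h -0.88 dh -92.12 f [-0.9 -0.6 -5.5] max mm 27.8 max deg 5.69
dp [[-0.008, 0.055, 0.0], [-0.011, 0.111, 0.0], [-0.003, 0.139, 0.0], [0.011, 0.139, 0.0], [0.025, 0.137, 0.0], [0.038, 0.134, 0.0], [0.051, 0.129, 0.0], [0.064, 0.124, 0.0]]
turn [[0, 0, 0.051], [0, 0, 0.101], [0, 0, 0.126], [0, 0, 0.126], [0, 0, 0.126], [0, 0, 0.126], [0, 0, 0.126], [0, 0, 0.126]]
dp [[0.076, 0.117, 0.0], [0.087, 0.109, 0.0], [0.097, 0.099, 0.0], [0.107, 0.089, 0.0], [0.115, 0.078, 0.0], [0.122, 0.066, 0.0], [0.128, 0.054, 0.0], [0.133, 0.041, 0.0]]
turn [[0, 0, 0.126], [0, 0, 0.126], [0, 0, 0.126], [0, 0, 0.126], [0, 0, 0.126], [0, 0, 0.126], [0, 0, 0.126], [0, 0, 0.126]]
dp [[0.096, 0.019, 0.0], [0.041, 0.005, 0.0]]
turn [[0, 0, 0.088], [0, 0, 0.038]]
```

View pics/w2.png

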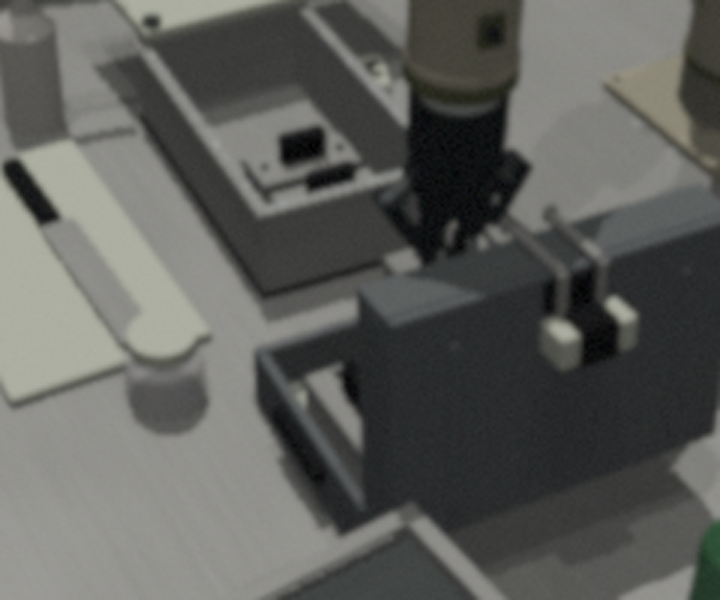

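move_arm --claw '[0, 0, 0, 0, 0, 0, 0, 0]' --dp '[[-0.008, 0.055, 0], [-0.011, 0.111, 0], [-0.003, 0.139, 0], [0.011, 0.139, 0], [0.025, 0.137, 0], [0.038, 0.134, 0], [0.051, 0.129, 0], [0.064, 0.124, 0]]' --turn '[[0, 0, 0.051], [0, 0, 0.101], [0, 0, 0.126], [0, 0, 0.126], [0, 0, 0.126], [0, 0, 0.126], [0, 0, 0.126], [0, 0, 0.126]]'

```text
clock: 28.88
position: [0.5611, 0.1038, 0.1991]
ee_rot: [0.934, -0.358, -0.002, 0.001]
ft_force: [1.0, -0.0, -4.3]
grip_width: 0.203
```

move_arm --claw '[0, 0, 0, 0, 0, 0, 0, 0]' --dp '[[0.076, 0.117, 0], [0.087, 0.109, 0], [0.097, 0.099, 0], [0.107, 0.089, 0], [0.115, 0.078, 0], [0.122, 0.066, 0], [0.128, 0.054, 0], [0.133, 0.041, 0]]' --turn '[[0, 0, 0.126], [0, 0, 0.126], [0, 0, 0.126], [0, 0, 0.126], [0, 0, 0.126], [0, 0, 0.126], [0, 0, 0.126], [0, 0, 0.126]]'

```text
clock: 29.55
position: [0.5278, -0.1158, 0.1995]
ee_rot: [0.723, -0.691, -0.002, 0.002]
ft_force: [0.4, -0.0, -4.9]
grip_width: 0.202
```

move_arm --claw '[0, 0, 0, 0, 0]' --dp '[[0.096, 0.019, 0], [0.041, 0.005, 0], [0, 0, 0], [0, 0, 0], [0, 0, 0]]' --turn '[[0, 0, 0.088], [0, 0, 0.038], [0, 0, 0], [0, 0, 0], [0, 0, 0]]'

```text
clock: 29.97
position: [0.5254, -0.1403, 0.2008]
ee_rot: [-0.691, 0.723, 0.001, -0.001]
ft_force: [-0.8, 0.1, -5.6]
grip_width: 0.201
```

```bash
python3 -c "
from h import *
plan([.5247,-.1425,.07],-93)
snap('x2','side',(200,100,400,300),3);snap('x1','top',(190,160,510,340),2.5)"
```

```text
t 29.97 pos [ 0.5254 -0.1403  0.2008] f [-0.8  0.1 -5.6] g 0.201 -> total dp [0.012 0.001 0.654]
  turn total [0.004 0.001 0.01 ]  dp after turn [0.011 0.003 0.654]
```

View pics/x2.png

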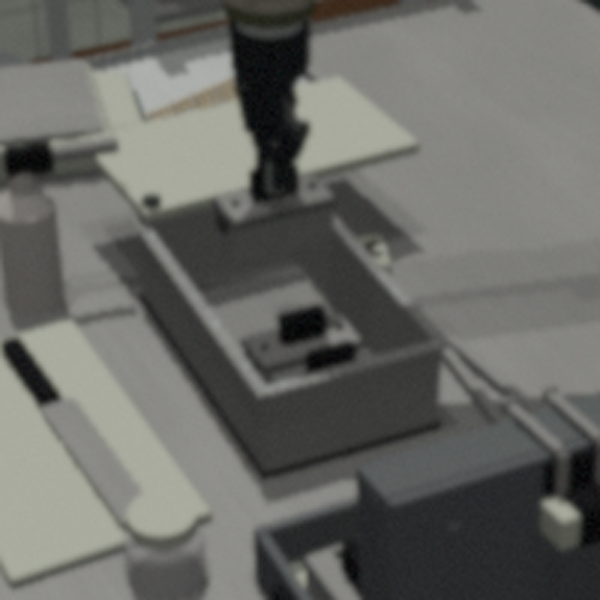

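move_arm --claw '[0, 0, 0, 0, 0, 0, 0, 0]' --dp '[[0.01, 0.002, 0.06], [0, 0, 0.12], [0, 0, 0.13], [0, 0, 0.13], [0, 0, 0.11], [0, 0, 0.07], [0, 0, 0.03], [0, 0, 0.005]]' --turn '[[0, 0, 0.008], [0, 0, 0], [0, 0, 0], [0, 0, 0], [0, 0, 0], [0, 0, 0], [0, 0, 0], [0, 0, 0]]'

```text
clock: 30.73
position: [0.5239, -0.1437, 0.0697]
ee_rot: [-0.688, 0.726, 0.001, -0.001]
ft_force: [0.4, 0.8, -4.2]
grip_width: 0.199
```

move_arm --claw '[0, 0, 0.4, 0.55, 0.55, 0.55, 0.55, 0.55]' --dp '[[0, 0, 0.008], [0, 0, 0], [0, 0, 0], [0, 0, 0], [0, 0, 0], [0, 0, -0.05], [0, 0, -0.12], [0, 0, -0.15]]' --turn '[[0, 0, 0], [0, 0, 0], [0, 0, 0], [0, 0, 0], [0, 0, 0], [0, 0, 0], [0, 0, 0], [0, 0, 0]]'

```text
clock: 31.4
position: [0.5237, -0.1441, 0.1331]
ee_rot: [-0.688, 0.726, 0.001, -0.002]
ft_force: [1.0, 0.7, 0.1]
grip_width: 0.55
```

```bash
python3 -c "
from m import *
snap('y1','top',(190,160,510,340),2.5)
for o in moulds(.015,CAR): print(o[0].round(4),round(o[1],1),np.round(o[2],3))
rows([.656,.2815,.19],-0.5,20,'-')"
```

```text
[0.6555 0.2823 0.093 ] 89.7 [0.017 0.049]
[0.6481 0.3102 0.093 ] 142.5 [0.155 0.322]
t 31.5 pos [ 0.5275 -0.1451  0.1382] h -93.16 dh 92.66 f [ 0.5  0.1 -0.2] max mm 24.6 max deg 5.09
dp [[-0.048, -0.012, -0.006], [-0.094, -0.026, -0.011], [-0.115, -0.041, -0.014], [-0.111, -0.051, -0.014], [-0.106, -0.061, -0.014], [-0.1, -0.07, -0.014], [-0.094, -0.079, -0.014], [-0.086, -0.087, -0.014]]
turn [[0, 0, -0.045], [0, 0, -0.091], [0, 0, -0.113], [0, 0, -0.113], [0, 0, -0.113], [0, 0, -0.113], [0, 0, -0.113], [0, 0, -0.113]]
dp [[-0.078, -0.094, -0.014], [-0.07, -0.101, -0.014], [-0.06, -0.106, -0.014], [-0.051, -0.111, -0.014], [-0.041, -0.115, -0.014], [-0.03, -0.119, -0.014], [-0.02, -0.121, -0.014], [-0.009, -0.122, -0.014]]
turn [[0, 0, -0.113], [0, 0, -0.113], [0, 0, -0.113], [0, 0, -0.113], [0, 0, -0.113], [0, 0, -0.113], [0, 0, -0.113], [0, 0, -0.113]]
dp [[0.002, -0.122, -0.014], [0.013, -0.122, -0.014], [0.017, -0.084, -0.01], [0.009, -0.036, -0.004]]
turn [[0, 0, -0.113], [0, 0, -0.113], [0, 0, -0.079], [0, 0, -0.034]]
```

View pics/y1.png

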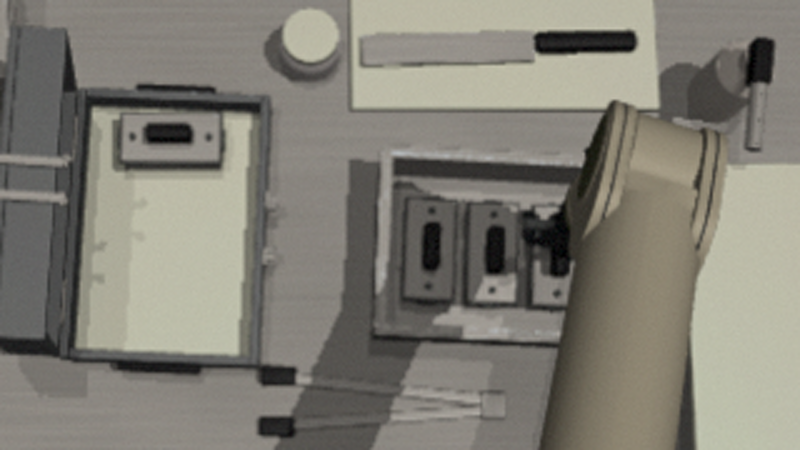

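move_arm --claw '[0.55, 0.55, 0.55, 0.55, 0.55, 0.55, 0.55, 0.55]' --dp '[[-0.048, -0.012, -0.05], [-0.094, -0.026, -0.05], [-0.115, -0.041, -0.05], [-0.111, -0.051, -0.05], [-0.106, -0.061, -0.014], [-0.1, -0.07, -0.014], [-0.094, -0.079, -0.014], [-0.086, -0.087, -0.014]]' --turn '[[0, 0, -0.045], [0, 0, -0.091], [0, 0, -0.113], [0, 0, -0.113], [0, 0, -0.113], [0, 0, -0.113], [0, 0, -0.113], [0, 0, -0.113]]'

```text
clock: 32.17
position: [0.5755, 0.0266, 0.1845]
ee_rot: [0.883, -0.47, -0.001, 0.0]
ft_force: [0.8, -0.3, 0.3]
grip_width: 0.549
```

move_arm --claw '[0.55, 0.55, 0.55, 0.55, 0.55, 0.55, 0.55, 0.55]' --dp '[[-0.078, -0.094, 0], [-0.07, -0.101, 0], [-0.06, -0.106, 0], [-0.051, -0.111, 0], [-0.041, -0.115, 0], [-0.03, -0.119, 0], [-0.02, -0.121, 0], [-0.009, -0.122, 0]]' --turn '[[0, 0, -0.113], [0, 0, -0.113], [0, 0, -0.113], [0, 0, -0.113], [0, 0, -0.113], [0, 0, -0.113], [0, 0, -0.113], [0, 0, -0.113]]'

```text
clock: 32.83
position: [0.6315, 0.2141, 0.1841]
ee_rot: [0.991, -0.134, -0.001, 0.0]
ft_force: [0.1, 0.9, -0.0]
grip_width: 0.553
```

move_arm --claw '[0.55, 0.55, 0.55, 0.55, 0.55, 0.55, 0.55]' --dp '[[0.002, -0.122, 0], [0.013, -0.122, 0], [0.017, -0.084, 0], [0.009, -0.036, 0], [0, 0, 0.05], [0, 0, 0.05], [0, 0, 0]]' --turn '[[0, 0, -0.113], [0, 0, -0.113], [0, 0, -0.079], [0, 0, -0.034], [0, 0, 0], [0, 0, 0], [0, 0, 0]]'

```text
clock: 33.42
position: [0.6519, 0.2802, 0.1608]
ee_rot: [1.0, -0.006, -0.003, 0.001]
ft_force: [-2.2, -0.6, -0.4]
grip_width: 0.551
```

```bash
python3 -c "
from h import *
plan([.6558,.2815,.0745],-.5)
snap('aa1','top',(190,160,510,340),2.5)"
```

```text
t 33.42 pos [0.6519 0.2802 0.1608] f [-2.2 -0.6 -0.4] g 0.551 -> total dp [ 0.022 -0.008  0.431]
  turn total [ 0.004  0.007 -0.005]  dp after turn [ 0.02  -0.007  0.431]
```

View pics/aa1.png

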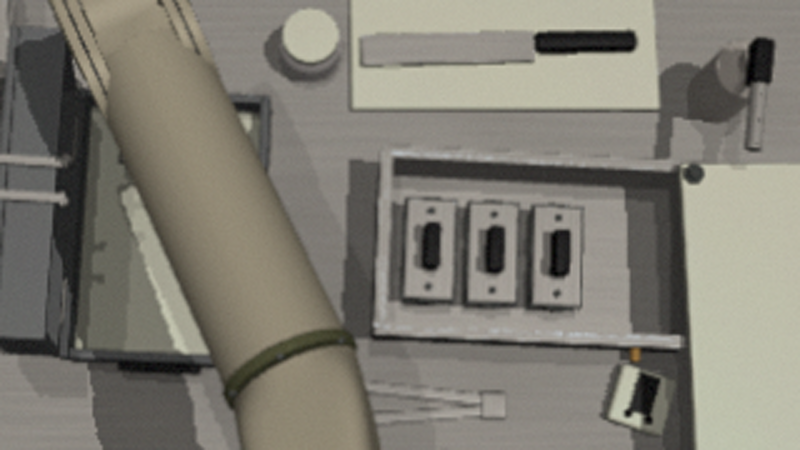

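move_arm --claw '[0.55, 0.55, 0.55, 0.55, 0.55, 0.55, 0.55, 0.55]' --dp '[[0.012, -0.006, 0.08], [0, 0, 0.11], [0, 0, 0.1], [0, 0, 0.075], [0, 0, 0.045], [0, 0, 0.015], [0, 0, 0], [0, 0, 0]]' --turn '[[0, 0, -0.003], [0, 0, 0], [0, 0, 0], [0, 0, 0], [0, 0, 0], [0, 0, 0], [0, 0, 0], [0, 0, 0]]'

```text
clock: 34.13
position: [0.6559, 0.2834, 0.0803]
ee_rot: [1.0, -0.004, -0.0, -0.0]
ft_force: [0.3, 0.1, -0.7]
grip_width: 0.551
```

move_arm --claw '[0.3, 0, 0, 0, 0]' --dp '[[0, 0, 0], [0, 0, 0], [0, 0, 0], [0, 0, 0], [0, 0, 0]]' --turn '[[0, 0, 0], [0, 0, 0], [0, 0, 0], [0, 0, 0], [0, 0, 0]]'

```text
clock: 34.55
position: [0.6556, 0.2837, 0.0801]
ee_rot: [1.0, -0.004, -0.0, -0.0]
ft_force: [-1.7, -1.0, 5.5]
grip_width: 0.198
```

move_arm --claw '[0, 0, 0, 0, 0, 0, 0]' --dp '[[0, 0, -0.1], [0, 0, -0.15], [0, 0, -0.15], [0, 0, -0.15], [0, 0, -0.07], [0, 0, 0], [0, 0, 0]]' --turn '[[0, 0, 0], [0, 0, 0], [0, 0, 0], [0, 0, 0], [0, 0, 0], [0, 0, 0], [0, 0, 0]]'

```text
clock: 35.13
position: [0.6554, 0.2835, 0.2025]
ee_rot: [1.0, -0.004, -0.001, -0.0]
ft_force: [0.0, 0.7, -5.4]
grip_width: 0.203
```

```bash
python3 -c "
from h import *
rows([.521,-.2124,.2],-93,22,'+')
snap('bb2','side',(200,100,440,300),3)"
```

```text
t 35.13 pos [0.6554 0.2835 0.2025] h -0.43 dh -92.57 f [ 0.   0.7 -5.4] max mm 25.4 max deg 4.58
dp [[-0.013, 0.049, 0.0], [-0.023, 0.099, 0.001], [-0.02, 0.126, 0.001], [-0.01, 0.127, 0.001], [-0.0, 0.127, 0.001], [0.01, 0.127, 0.001], [0.02, 0.126, 0.001], [0.03, 0.124, 0.001]]
turn [[0, 0, 0.041], [0, 0, 0.081], [0, 0, 0.102], [0, 0, 0.102], [0, 0, 0.102], [0, 0, 0.102], [0, 0, 0.102], [0, 0, 0.102]]
dp [[0.04, 0.121, 0.001], [0.049, 0.117, 0.001], [0.059, 0.113, 0.001], [0.067, 0.108, 0.001], [0.076, 0.102, 0.001], [0.084, 0.096, 0.001], [0.091, 0.089, 0.001], [0.098, 0.081, 0.001]]
turn [[0, 0, 0.102], [0, 0, 0.102], [0, 0, 0.102], [0, 0, 0.102], [0, 0, 0.102], [0, 0, 0.102], [0, 0, 0.102], [0, 0, 0.102]]
dp [[0.104, 0.073, 0.001], [0.11, 0.065, 0.001], [0.114, 0.056, 0.001], [0.118, 0.046, 0.001], [0.085, 0.026, 0.0], [0.037, 0.009, 0.0]]
turn [[0, 0, 0.102], [0, 0, 0.102], [0, 0, 0.102], [0, 0, 0.102], [0, 0, 0.071], [0, 0, 0.031]]
```

View pics/bb2.png

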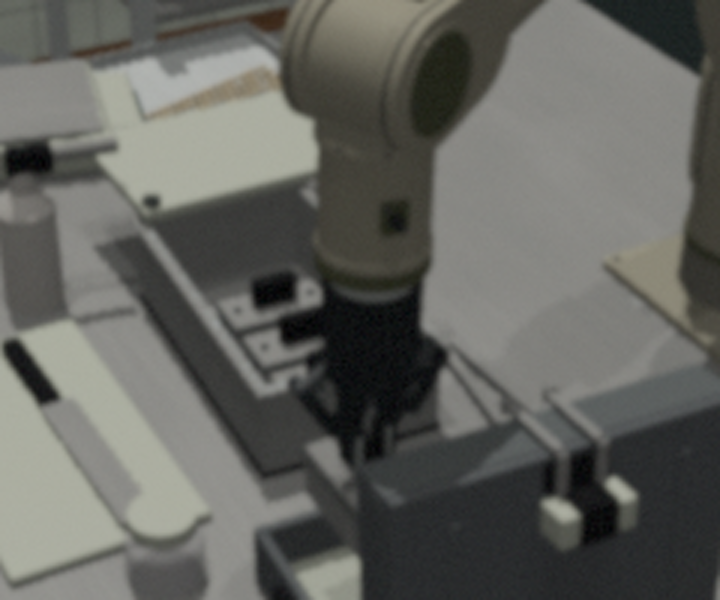

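move_arm --claw '[0, 0, 0, 0, 0, 0, 0, 0]' --dp '[[-0.013, 0.049, -0.02], [-0.023, 0.099, -0.04], [-0.02, 0.126, -0.04], [-0.01, 0.127, 0], [0, 0.127, 0], [0.01, 0.127, 0], [0.02, 0.126, 0], [0.03, 0.124, 0]]' --turn '[[0, 0, 0.041], [0, 0, 0.081], [0, 0, 0.102], [0, 0, 0.102], [0, 0, 0.102], [0, 0, 0.102], [0, 0, 0.102], [0, 0, 0.102]]'

```text
clock: 35.85
position: [0.6061, 0.1043, 0.2216]
ee_rot: [0.957, -0.291, -0.002, 0.001]
ft_force: [0.4, 0.2, -3.8]
grip_width: 0.197
```

move_arm --claw '[0, 0, 0, 0, 0, 0, 0, 0]' --dp '[[0.04, 0.121, 0], [0.049, 0.117, 0], [0.059, 0.113, 0], [0.067, 0.108, 0], [0.076, 0.102, 0], [0.084, 0.096, 0], [0.091, 0.089, 0], [0.098, 0.081, 0]]' --turn '[[0, 0, 0.102], [0, 0, 0.102], [0, 0, 0.102], [0, 0, 0.102], [0, 0, 0.102], [0, 0, 0.102], [0, 0, 0.102], [0, 0, 0.102]]'

```text
clock: 36.52
position: [0.5523, -0.0916, 0.2218]
ee_rot: [0.816, -0.577, -0.002, 0.001]
ft_force: [0.0, 0.3, -3.7]
grip_width: 0.204
```

move_arm --claw '[0, 0, 0, 0, 0, 0, 0, 0]' --dp '[[0.104, 0.073, 0], [0.11, 0.065, 0], [0.114, 0.056, 0], [0.118, 0.046, 0], [0.085, 0.026, 0], [0.037, 0.009, 0], [0, 0, 0], [0, 0, 0]]' --turn '[[0, 0, 0.102], [0, 0, 0.102], [0, 0, 0.102], [0, 0, 0.102], [0, 0, 0.071], [0, 0, 0.031], [0, 0, 0], [0, 0, 0]]'

```text
clock: 37.18
position: [0.5205, -0.2115, 0.2227]
ee_rot: [-0.688, 0.726, 0.001, -0.0]
ft_force: [-0.2, 1.0, -4.3]
grip_width: 0.202
```

```bash
python3 -c "
from h import *
plan([.521,-.2124,.0715],-93)
snap('cc2','side',(200,100,400,300),3);snap('cc1','top',(320,180,540,340),3.5)"
```

```text
t 37.18 pos [ 0.5205 -0.2115  0.2227] f [-0.2  1.  -4.3] g 0.202 -> total dp [ 0.005 -0.004  0.756]
  turn total [ 0.003  0.001 -0.001]  dp after turn [ 0.004 -0.003  0.756]
```

View pics/cc2.png

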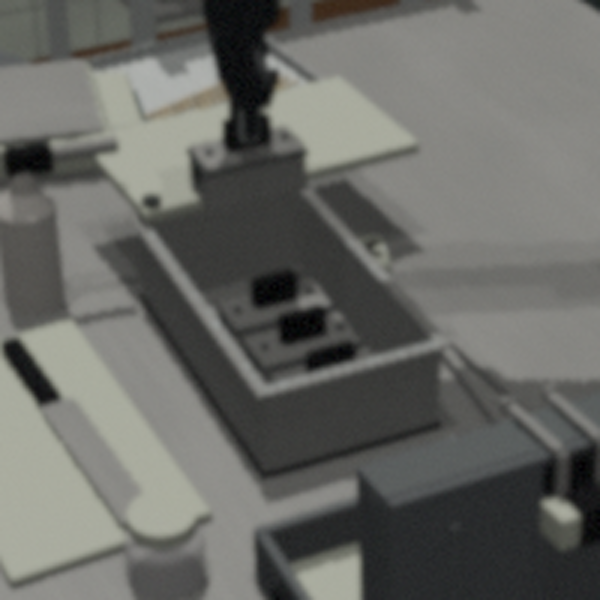

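View pics/cc1.png

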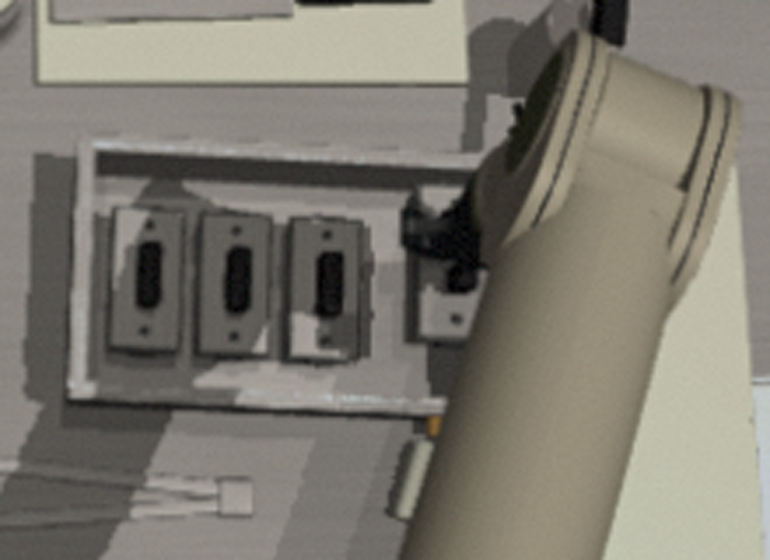

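move_arm --claw '[0, 0, 0, 0, 0, 0, 0, 0]' --dp '[[-0.016, -0.003, 0.07], [0, 0, 0.13], [0, 0, 0.15], [0, 0, 0.15], [0, 0, 0.12], [0, 0, 0.08], [0, 0, 0.045], [0, 0, 0.015]]' --turn '[[0, 0, 0], [0, 0, 0], [0, 0, 0], [0, 0, 0], [0, 0, 0], [0, 0, 0], [0, 0, 0], [0, 0, 0]]'

```text
clock: 37.95
position: [0.5204, -0.2074, 0.0708]
ee_rot: [-0.688, 0.725, 0.002, -0.001]
ft_force: [-17.9, 9.5, 31.3]
grip_width: 0.199
```

move_arm --claw '[0, 0, 0.3, 0.4, 0.4, 0.4, 0.4, 0.4]' --dp '[[0, 0, 0.004], [0, 0, 0], [0, 0, 0], [0, 0, 0], [0, 0, 0], [0, 0, -0.05], [0, 0, -0.12], [0, 0, -0.15]]' --turn '[[0, 0, 0], [0, 0, 0], [0, 0, 0], [0, 0, 0], [0, 0, 0], [0, 0, 0], [0, 0, 0], [0, 0, 0]]'

```text
clock: 38.62
position: [0.52, -0.2091, 0.1345]
ee_rot: [-0.687, 0.726, 0.002, -0.002]
ft_force: [0.6, 0.2, 0.4]
grip_width: 0.404
```

move_arm --claw '[0, 0, 0, 0, 0]' --dp '[[0, 0, -0.15], [0, 0, -0.15], [0, 0, -0.1], [0, 0, 0], [0, 0, 0]]' --turn '[[0, 0, 0], [0, 0, 0], [0, 0, 0], [0, 0, 0], [0, 0, 0]]'

```text
clock: 39.03
position: [0.5218, -0.2097, 0.2162]
ee_rot: [-0.688, 0.726, -0.001, 0.0]
ft_force: [0.1, 0.6, -0.5]
grip_width: 0.003
```

```bash
python3 -c "
from h import *
state()
snap('dd2','side',(200,100,400,300),3);snap('dd1','top',(320,180,540,340),3.5)"
```

```text
t 39.03 p [ 0.5218 -0.2097  0.2162] f [ 0.1  0.6 -0.5] g 0.003 Rx [-0.055 -0.999  0.   ] Rz [ 0.002 -0.    -1.   ] q [-0.2   0.22  0.58  1.68 -0.12  1.28 -1.22]
```

View pics/dd2.png

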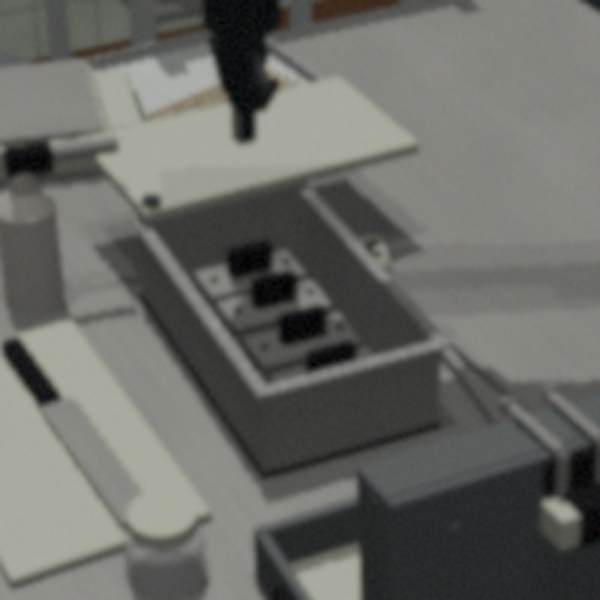

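View pics/dd1.png

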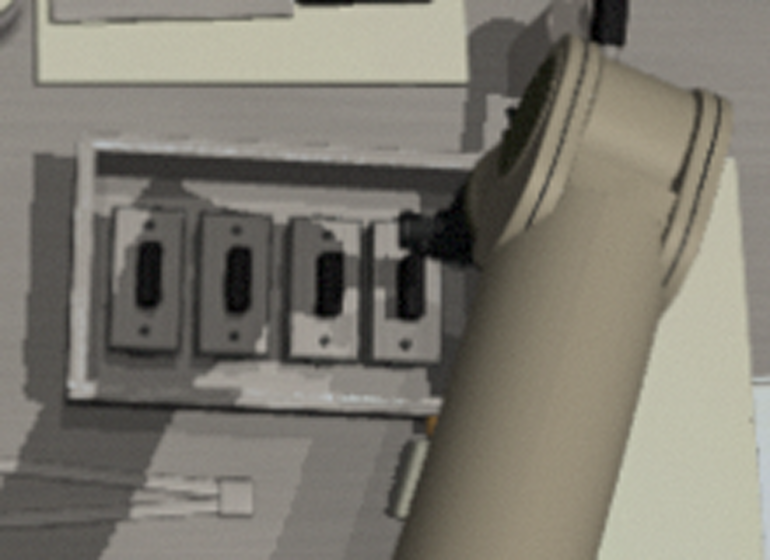

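Run:
```python
from sw import *
p=pt(90,.26,-.217); print(p)
rows([p[0],p[1],.2],-93,12)
print(plane('top',[[530,290],[530,380],[545,300]],.02))
```

```text
[ 0.3397 -0.4956]
t 39.13 pos [ 0.5208 -0.2091  0.214 ] h -93.12 dh 0.12 f [ 0.1  0.3 -0.6] max mm 33.3 max deg 0.01
dp [[0.058, 0.032, 0.003], [0.116, 0.065, 0.005], [0.145, 0.081, 0.007], [0.145, 0.081, 0.007], [0.145, 0.081, 0.007], [0.145, 0.081, 0.007], [0.145, 0.081, 0.007], [0.145, 0.081, 0.007]]
turn [[0, 0, -0.0], [0, 0, -0.0], [0, 0, -0.0], [0, 0, -0.0], [0, 0, -0.0], [0, 0, -0.0], [0, 0, -0.0], [0, 0, -0.0]]
dp [[0.145, 0.081, 0.007], [0.145, 0.081, 0.007], [0.101, 0.057, 0.005], [0.043, 0.024, 0.002]]
turn [[0, 0, -0.0], [0, 0, -0.0], [0, 0, -0.0], [0, 0, -0.0]]
[[ 0.44762871 -0.48510627  0.02      ]
 [ 0.19602731 -0.47046632  0.02      ]
 [ 0.4185038  -0.52783699  0.02      ]]
```

move_arm --claw '[0, 0, 0, 0, 0, 0, 0, 0]' --dp '[[0.058, 0.032, 0], [0.116, 0.065, 0], [0.145, 0.081, 0], [0.145, 0.081, 0], [0.145, 0.081, 0], [0.145, 0.081, 0], [0.145, 0.081, 0], [0.145, 0.081, 0]]' --turn '[[0, 0, 0], [0, 0, 0], [0, 0, 0], [0, 0, 0], [0, 0, 0], [0, 0, 0], [0, 0, 0], [0, 0, 0]]'

```text
clock: 39.8
position: [0.391, -0.4131, 0.2139]
ee_rot: [-0.687, 0.726, 0.001, -0.001]
ft_force: [1.2, -0.8, 0.7]
grip_width: 0.002
```

move_arm --claw '[0, 0, 0, 0, 0, 0, 0]' --dp '[[0.145, 0.081, 0], [0.145, 0.081, 0], [0.101, 0.057, 0], [0.043, 0.024, 0], [0, 0, 0], [0, 0, 0], [0, 0, 0]]' --turn '[[0, 0, 0], [0, 0, 0], [0, 0, 0], [0, 0, 0], [0, 0, 0], [0, 0, 0], [0, 0, 0]]'

```text
clock: 40.38
position: [0.3412, -0.4941, 0.2142]
ee_rot: [-0.688, 0.726, 0.001, -0.0]
ft_force: [0.8, 0.8, 0.1]
grip_width: 0.003
```

```bash
python3 -c "
from h import *
plan([.3397,-.4956,.115])
snap('ee2','side',(180,80,420,280),3);snap('ee1','top',(190,170,590,400),2)"
```

```text
t 40.38 pos [ 0.3412 -0.4941  0.2142] f [0.8 0.8 0.1] g 0.003 -> total dp [0.008 0.006 0.496]
```

View pics/ee2.png

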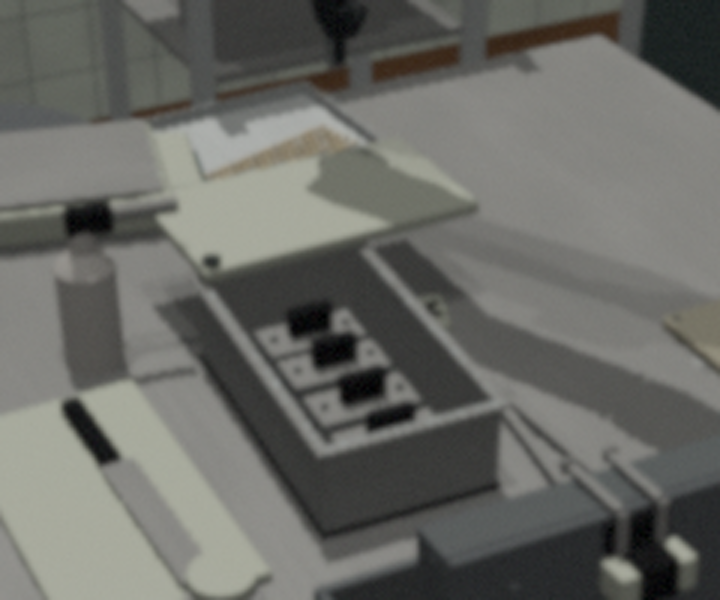

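View pics/ee1.png

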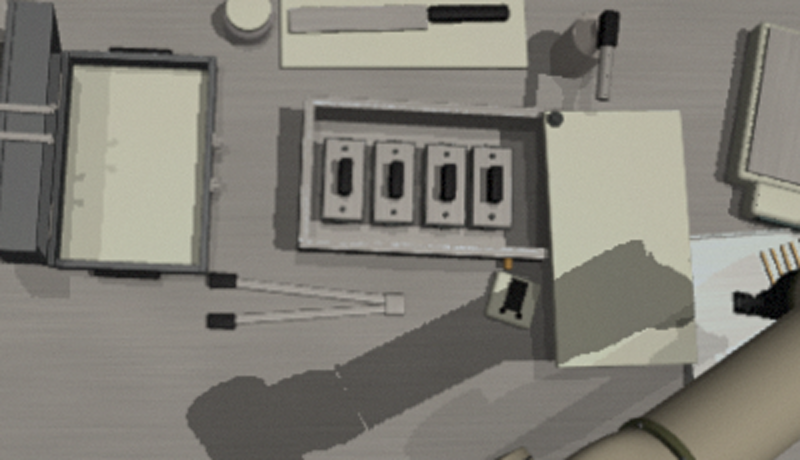

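Run:
```python
from sw import *
e=plane('top',np.array([[683,112],[695,362],[545,112],[556,367]])/2+[190,170],.125);print(e)
h=np.radians(-93.1); X=np.array([np.cos(h),np.sin(h)]);Y=np.array([np.sin(h),-np.cos(h)])
P=[np.array([.3405,-.4950])]+[pt(a,.26,-.193) for a in np.linspace(90,-2,30)]
for i,(a,b) in enumerate(zip(P,P[1:])): d=b-a; print(i,b.round(3),np.round([d@X/.2,d@Y/.2],3))
```

```text
[[ 0.61080232 -0.45994047  0.125     ]
 [ 0.27670013 -0.45393291  0.125     ]
 [ 0.61090378 -0.26836697  0.125     ]
 [ 0.27456881 -0.26694473  0.125     ]]
0 [ 0.34  -0.472] [-0.117  0.01 ]
1 [ 0.329 -0.457] [-0.071  0.055]
2 [ 0.32  -0.442] [-0.073  0.051]
3 [ 0.311 -0.426] [-0.076  0.047]
4 [ 0.304 -0.41 ] [-0.079  0.043]
5 [ 0.297 -0.393] [-0.081  0.038]
6 [ 0.291 -0.376] [-0.083  0.034]
7 [ 0.286 -0.359] [-0.085  0.029]
8 [ 0.282 -0.342] [-0.086  0.025]
9 [ 0.279 -0.324] [-0.087  0.02 ]
10 [ 0.277 -0.306] [-0.088  0.015]
11 [ 0.276 -0.288] [-0.089  0.01 ]
12 [ 0.276 -0.27 ] [-0.089  0.005]
13 [ 0.277 -0.252] [-0.09  0.  ]
14 [ 0.279 -0.235] [-0.089 -0.005]
15 [ 0.282 -0.217] [-0.089 -0.01 ]
16 [ 0.286 -0.199] [-0.088 -0.015]
17 [ 0.291 -0.182] [-0.087 -0.02 ]
18 [ 0.296 -0.165] [-0.086 -0.024]
19 [ 0.303 -0.149] [-0.085 -0.029]
20 [ 0.311 -0.132] [-0.083 -0.034]
21 [ 0.319 -0.117] [-0.081 -0.038]
22 [ 0.329 -0.101] [-0.079 -0.043]
23 [ 0.339 -0.087] [-0.076 -0.047]
24 [ 0.35  -0.072] [-0.074 -0.051]
25 [ 0.362 -0.059] [-0.071 -0.055]
26 [ 0.374 -0.046] [-0.067 -0.059]
27 [ 0.388 -0.034] [-0.064 -0.063]
28 [ 0.401 -0.023] [-0.06  -0.066]
29 [ 0.416 -0.012] [-0.057 -0.069]
```

move_arm --claw '[0, 0, 0, 0, 0, 0]' --dp '[[0, 0, 0.1], [0, 0, 0.15], [0, 0, 0.15], [0, 0, 0.07], [0, 0, 0.02], [0, 0, 0]]' --turn '[[0, 0, 0], [0, 0, 0], [0, 0, 0], [0, 0, 0], [0, 0, 0], [0, 0, 0]]'

```text
clock: 40.98
position: [0.3404, -0.4943, 0.1159]
ee_rot: [-0.688, 0.726, 0.001, -0.0]
ft_force: [-0.2, 0.7, -0.7]
grip_width: 0.003
```

Run:
```python
from sw import *
h=np.radians(-93.1); X=np.array([np.cos(h),np.sin(h)]);Y=np.array([np.sin(h),-np.cos(h)])
P=[np.array([.4204,-.4943])]+[pt(a,.18,-.193) for a in np.linspace(90,-1,24)]
d=P[0]-[.3404,-.4943];print(np.round([d@X/.2,d@Y/.2],3))
for i,(a,b) in enumerate(zip(P,P[1:])): d=b-a; print(i,b.round(3),np.round([d@X/.2,d@Y/.2],3))
```

```text
[-0.022 -0.399]
0 [ 0.42  -0.472] [-0.113  0.01 ]
1 [ 0.407 -0.459] [-0.061  0.068]
2 [ 0.395 -0.445] [-0.065  0.063]
3 [ 0.384 -0.43 ] [-0.07   0.059]
4 [ 0.374 -0.415] [-0.073  0.054]
5 [ 0.365 -0.399] [-0.077  0.049]
6 [ 0.357 -0.383] [-0.08   0.043]
7 [ 0.351 -0.366] [-0.083  0.038]
8 [ 0.345 -0.348] [-0.085  0.032]
9 [ 0.341 -0.331] [-0.087  0.026]
10 [ 0.338 -0.313] [-0.089  0.02 ]
11 [ 0.336 -0.295] [-0.09   0.014]
12 [ 0.336 -0.276] [-0.091  0.007]
13 [ 0.337 -0.258] [-0.091  0.001]
14 [ 0.339 -0.24 ] [-0.091 -0.005]
15 [ 0.342 -0.222] [-0.09  -0.012]
16 [ 0.346 -0.204] [-0.089 -0.018]
17 [ 0.352 -0.187] [-0.088 -0.024]
18 [ 0.359 -0.17 ] [-0.086 -0.03 ]
19 [ 0.367 -0.154] [-0.084 -0.036]
20 [ 0.376 -0.138] [-0.081 -0.041]
21 [ 0.386 -0.123] [-0.078 -0.047]
22 [ 0.398 -0.109] [-0.075 -0.052]
23 [ 0.41  -0.095] [-0.071 -0.057]
```

move_arm --claw '[0, 0, 0, 0, 0, 0, 0, 0]' --dp '[[0, -0.1, 0], [0, -0.15, 0], [0, -0.15, 0], [0, 0, 0], [-0.06, 0.005, 0], [-0.053, 0.005, 0], [-0.061, 0.068, 0], [-0.065, 0.063, 0]]' --turn '[[0, 0, 0], [0, 0, 0], [0, 0, 0], [0, 0, 0], [0, 0, 0], [0, 0, 0], [0, 0, 0], [0, 0, 0]]'

```text
clock: 41.65
position: [0.3959, -0.4503, 0.1185]
ee_rot: [-0.688, 0.726, -0.001, 0.0]
ft_force: [1.8, -0.4, 3.4]
grip_width: 0.003
```

move_arm --claw '[0, 0, 0, 0, 0, 0, 0, 0]' --dp '[[-0.07, 0.059, 0], [-0.073, 0.054, 0], [-0.077, 0.049, 0], [-0.08, 0.043, 0], [-0.083, 0.038, 0], [-0.085, 0.032, 0], [-0.087, 0.026, 0], [-0.089, 0.02, 0]]' --turn '[[0, 0, 0], [0, 0, 0], [0, 0, 0], [0, 0, 0], [0, 0, 0], [0, 0, 0], [0, 0, 0], [0, 0, 0]]'

```text
clock: 42.32
position: [0.338, -0.3182, 0.1182]
ee_rot: [-0.688, 0.726, -0.001, 0.001]
ft_force: [2.9, -1.1, 3.3]
grip_width: 0.002
```

```bash
python3 -c "
from h import *
state()
snap('ff1','top',(190,170,590,400),2)"
```

```text
t 42.32 p [ 0.338  -0.3182  0.1182] f [ 2.9 -1.1  3.3] g 0.002 Rx [-0.055 -0.999  0.001] Rz [ 0.003 -0.001 -1.   ] q [-0.04  0.07  0.73  2.04 -0.06  1.04 -0.91]
```

View pics/ff1.png

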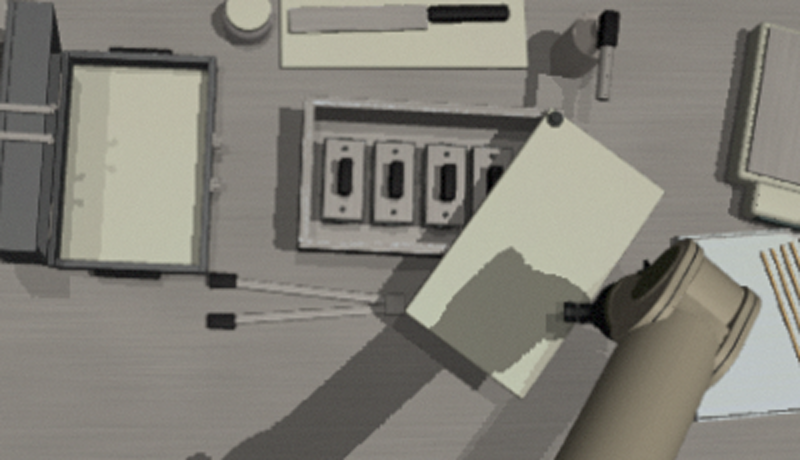

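move_arm --claw '[0, 0, 0, 0, 0, 0, 0, 0]' --dp '[[-0.09, 0.014, 0.01], [-0.091, 0.007, 0.008], [-0.091, 0.001, 0], [-0.091, -0.005, 0], [-0.09, -0.012, 0], [-0.089, -0.018, 0], [-0.088, -0.024, 0], [-0.086, -0.03, 0]]' --turn '[[0, 0, 0], [0, 0, 0], [0, 0, 0], [0, 0, 0], [0, 0, 0], [0, 0, 0], [0, 0, 0], [0, 0, 0]]'

```text
clock: 43.03
position: [0.3586, -0.1754, 0.114]
ee_rot: [-0.687, 0.726, 0.0, 0.0]
ft_force: [-0.9, -1.8, -0.1]
grip_width: 0.0
```

move_arm --claw '[0, 0, 0, 0, 0, 0]' --dp '[[-0.084, -0.036, 0], [-0.081, -0.041, 0], [-0.078, -0.047, 0], [-0.075, -0.052, 0], [0, 0, 0], [0, 0, 0]]' --turn '[[0, 0, 0], [0, 0, 0], [0, 0, 0], [0, 0, 0], [0, 0, 0], [0, 0, 0]]'

```text
clock: 43.53
position: [0.3974, -0.1141, 0.1137]
ee_rot: [-0.688, 0.726, 0.0, -0.0]
ft_force: [-0.3, -0.3, 0.1]
grip_width: 0.001
```

```bash
python3 -c "
from h import *
state()
snap('gg1','top',(320,190,520,340),4)"
```

```text
t 43.53 p [ 0.3974 -0.1141  0.1137] f [-0.3 -0.3  0.1] g 0.001 Rx [-0.053 -0.999 -0.   ] Rz [-0.  0. -1.] q [-0.28 -0.05  0.45  2.15  0.03  1.04 -1.47]
```

View pics/gg1.png

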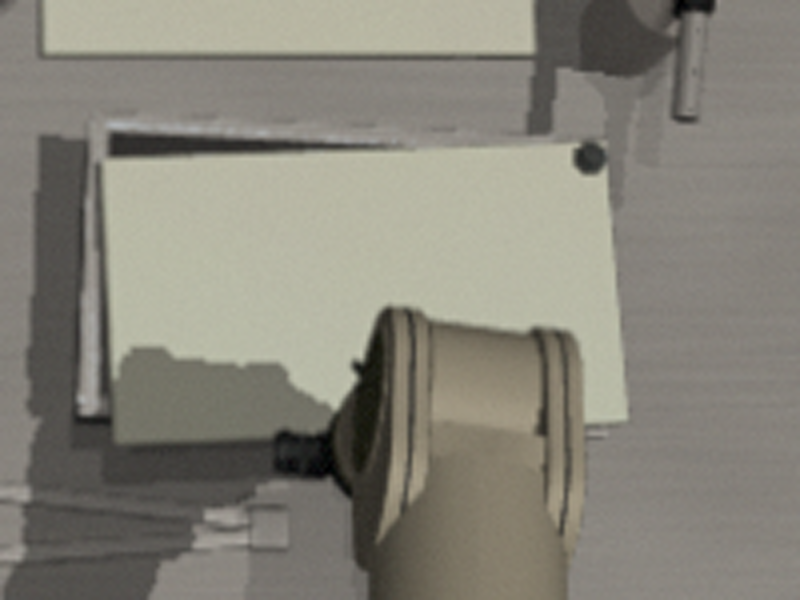

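move_arm --claw '[0, 0, 0, 0, 0, 0, 0, 0]' --dp '[[0, 0.05, 0], [-0.15, 0.02, 0], [-0.15, 0, 0], [-0.12, 0, 0], [0, -0.05, 0], [0, -0.05, 0], [0, -0.03, 0], [0, 0, 0]]' --turn '[[0, 0, 0], [0, 0, 0], [0, 0, 0], [0, 0, 0], [0, 0, 0], [0, 0, 0], [0, 0, 0], [0, 0, 0]]'

```text
clock: 44.25
position: [0.4143, -0.0321, 0.1133]
ee_rot: [-0.687, 0.727, 0.0, -0.0]
ft_force: [0.2, -0.5, 0.5]
grip_width: 0.001
```

move_arm --claw '[0, 0, 0, 0]' --dp '[[0, -0.02, 0], [0, -0.02, 0], [0, 0, 0], [0, 0, 0]]' --turn '[[0, 0, 0], [0, 0, 0], [0, 0, 0], [0, 0, 0]]'

```text
clock: 44.58
position: [0.4218, -0.0322, 0.1131]
ee_rot: [-0.687, 0.726, 0.0, -0.0]
ft_force: [-0.1, -0.1, -0.2]
grip_width: -0.002
```

```bash
python3 -c "
from h import *
state()
snap('hh1','top',(320,190,520,340),4)"
```

```text
t 44.58 p [ 0.4218 -0.0322  0.1131] f [-0.1 -0.1 -0.2] g -0.002 Rx [-0.055 -0.998  0.   ] Rz [-0.001 -0.    -1.   ] q [-0.37 -0.02  0.34  2.12  0.01  1.04 -1.66]
```

View pics/hh1.png

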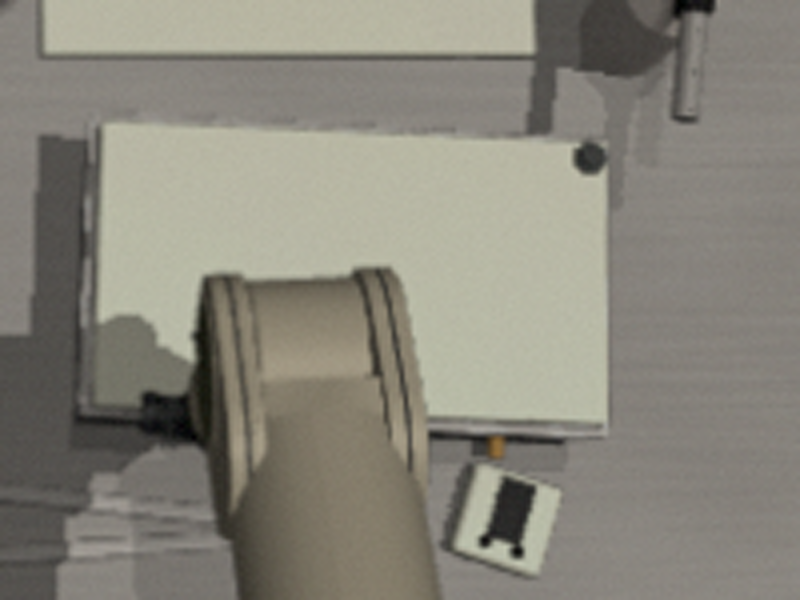

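move_arm --claw '[0, 0, 0, 0]' --dp '[[0, -0.015, 0], [0, -0.01, 0], [0, 0, 0], [0, 0, 0]]' --turn '[[0, 0, 0], [0, 0, 0], [0, 0, 0], [0, 0, 0]]'

```text
clock: 44.97
position: [0.4243, -0.032, 0.1124]
ee_rot: [-0.688, 0.726, 0.003, -0.002]
ft_force: [-13.0, 1.7, 8.6]
grip_width: -0.003
```

move_arm --claw '[0, 0, 0, 0, 0, 0, 0, 0]' --dp '[[0, 0.06, 0], [0, 0.1, 0], [0, 0.05, -0.1], [0, 0, -0.18], [0, 0, -0.18], [0, 0, -0.18], [0, 0, -0.1], [0, 0, 0]]' --turn '[[0, 0, 0], [0, 0, 0], [0, 0, 0], [0, 0, 0], [0, 0, 0], [0, 0, 0], [0, 0, 0], [0, 0, 0]]'

```text
clock: 45.63
position: [0.387, -0.0298, 0.2656]
ee_rot: [-0.687, 0.726, -0.002, 0.003]
ft_force: [0.2, 0.1, 0.1]
grip_width: -0.002
```

```bash
python3 -c "
from h import *
state()
snap('ii1','top',(320,190,520,340),4);snap('ii2','side',(180,80,500,320),2.5)"
```

```text
t 45.63 p [ 0.387  -0.0298  0.2656] f [0.2 0.1 0.1] g -0.002 Rx [-0.055 -0.998 -0.002] Rz [ 0.006  0.002 -1.   ] q [-0.38 -0.26  0.28  1.99  0.07  1.4  -1.74]
```

View pics/ii1.png

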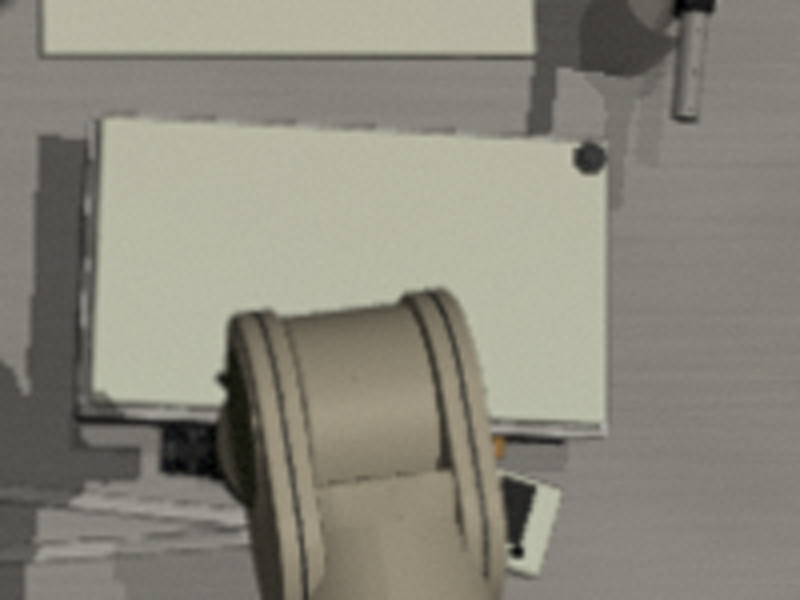

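View pics/ii2.png

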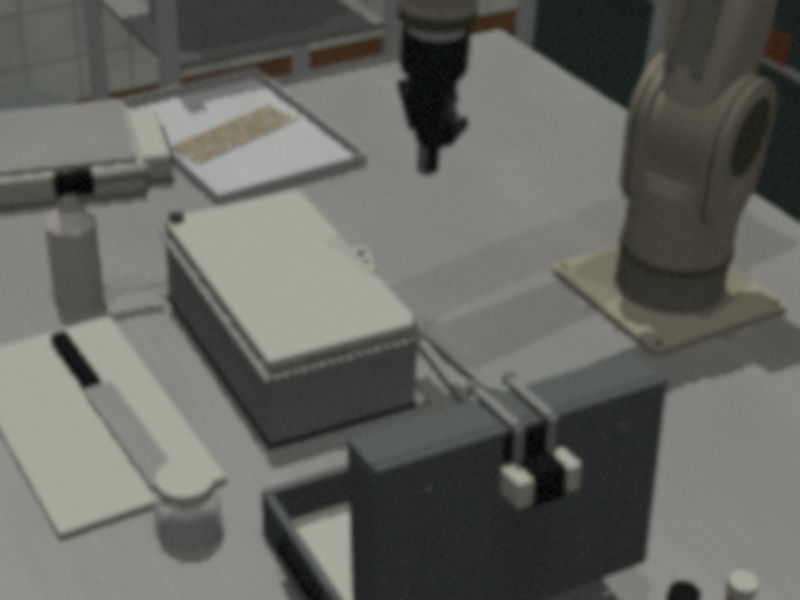

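Run:
```python
from h import *
rows([.566,.4655,.35],-2.3,22,'-')
t=cv2.imread('pics/raw_ii1.png'); s=cv2.imread('pics/raw_ii2.png')
cv2.imwrite('pics/jj1.png',np.vstack([cv2.resize(t[205:265,160:240],None,fx=6,fy=5,interpolation=2) if 0 else cv2.resize(t[205:265,160:260],None,fx=6,fy=6,interpolation=2)]))
```

```text
t 45.73 pos [ 0.3853 -0.0299  0.2614] h -93.13 dh 90.83 f [-0.4  0.1  0.1] max mm 26.5 max deg 4.5
dp [[-0.05, -0.015, -0.009], [-0.099, -0.033, -0.018], [-0.121, -0.05, -0.022], [-0.116, -0.059, -0.022], [-0.112, -0.068, -0.022], [-0.106, -0.076, -0.022], [-0.1, -0.084, -0.022], [-0.093, -0.092, -0.022]]
turn [[0, 0, -0.04], [0, 0, -0.08], [0, 0, -0.1], [0, 0, -0.1], [0, 0, -0.1], [0, 0, -0.1], [0, 0, -0.1], [0, 0, -0.1]]
dp [[-0.085, -0.099, -0.022], [-0.077, -0.105, -0.022], [-0.069, -0.111, -0.022], [-0.06, -0.116, -0.022], [-0.05, -0.12, -0.022], [-0.041, -0.124, -0.022], [-0.031, -0.127, -0.022], [-0.021, -0.129, -0.022]]
turn [[0, 0, -0.1], [0, 0, -0.1], [0, 0, -0.1], [0, 0, -0.1], [0, 0, -0.1], [0, 0, -0.1], [0, 0, -0.1], [0, 0, -0.1]]
dp [[-0.011, -0.13, -0.022], [-0.001, -0.131, -0.022], [0.01, -0.13, -0.022], [0.02, -0.129, -0.022], [0.021, -0.089, -0.015], [0.011, -0.038, -0.007]]
turn [[0, 0, -0.1], [0, 0, -0.1], [0, 0, -0.1], [0, 0, -0.1], [0, 0, -0.07], [0, 0, -0.03]]
```

View pics/jj1.png

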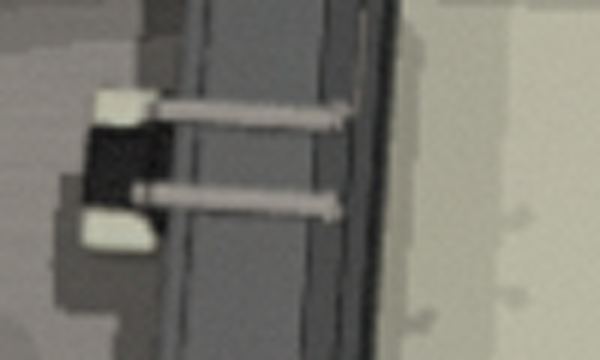

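Run:
```python
from h import *
print(plane('top',np.array([[122,90],[122,248],[125,170],[85,170],[158,170]])/6+[160,205],.250))
```

```text
[[0.60124629 0.45414241 0.25      ]
 [0.5362922  0.4517644  0.25      ]
 [0.56820955 0.45168865 0.25      ]
 [0.5683018  0.46798841 0.25      ]
 [0.56813459 0.43826371 0.25      ]]
```

move_arm --claw '[0, 0, 0, 0, 0.5, 1, 1, 1]' --dp '[[-0.05, -0.015, -0.06], [-0.099, -0.033, -0.1], [-0.121, -0.05, -0.1], [-0.116, -0.059, -0.1], [-0.112, -0.068, -0.08], [-0.106, -0.076, 0], [-0.1, -0.084, 0], [-0.093, -0.092, 0]]' --turn '[[0, 0, -0.04], [0, 0, -0.08], [0, 0, -0.1], [0, 0, -0.1], [0, 0, -0.1], [0, 0, -0.1], [0, 0, -0.1], [0, 0, -0.1]]'

```text
clock: 46.4
position: [0.4493, 0.1481, 0.3475]
ee_rot: [0.864, -0.504, -0.001, 0.001]
ft_force: [0.7, -0.1, -0.7]
grip_width: 0.559
```

move_arm --claw '[1, 1, 1, 1, 1, 1, 1, 1]' --dp '[[-0.085, -0.099, 0], [-0.077, -0.105, 0], [-0.069, -0.111, 0], [-0.06, -0.116, 0], [-0.05, -0.12, 0], [-0.041, -0.124, 0], [-0.031, -0.127, 0], [-0.021, -0.129, 0]]' --turn '[[0, 0, -0.1], [0, 0, -0.1], [0, 0, -0.1], [0, 0, -0.1], [0, 0, -0.1], [0, 0, -0.1], [0, 0, -0.1], [0, 0, -0.1]]'

```text
clock: 47.07
position: [0.5207, 0.3442, 0.3467]
ee_rot: [0.977, -0.212, -0.002, 0.001]
ft_force: [0.4, -0.2, 0.9]
grip_width: 1.003
```

move_arm --claw '[1, 1, 1, 1, 1, 1, 1, 1]' --dp '[[-0.011, -0.13, 0], [-0.001, -0.131, 0], [0.01, -0.13, 0], [0.02, -0.129, 0], [0.021, -0.089, 0], [0.011, -0.038, 0], [0, 0, 0], [0, 0, 0]]' --turn '[[0, 0, -0.1], [0, 0, -0.1], [0, 0, -0.1], [0, 0, -0.1], [0, 0, -0.07], [0, 0, -0.03], [0, 0, 0], [0, 0, 0]]'

```text
clock: 47.73
position: [0.5651, 0.4659, 0.3466]
ee_rot: [1.0, -0.02, -0.002, 0.001]
ft_force: [1.1, -0.7, 0.1]
grip_width: 0.999
```

```bash
python3 -c "
from h import *
plan([.566,.4651,.225],-2.3)
snap('kk2','side',(260,150,460,350),3)"
```

```text
t 47.73 pos [0.5651 0.4659 0.3466] f [ 1.1 -0.7  0.1] g 0.999 -> total dp [0.007 0.003 0.608]
  turn total [0.003 0.004 0.001]  dp after turn [0.005 0.004 0.608]
```

View pics/kk2.png

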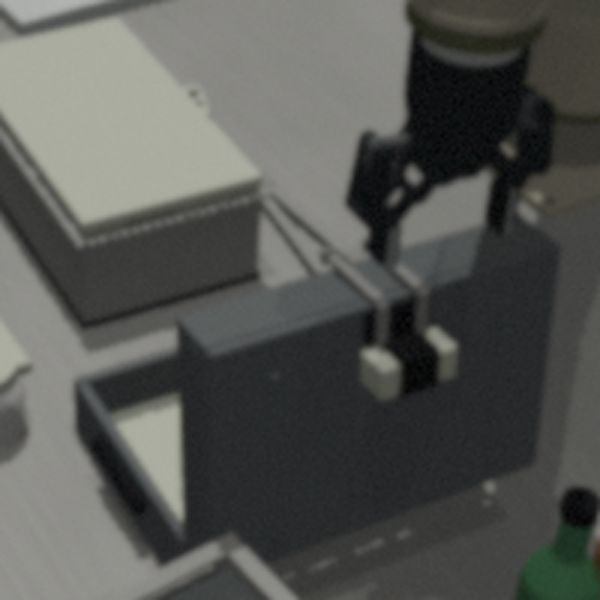

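Run:
```python
from h import *
print(plane('top',np.array([[193,300],[310,300],[330,300],[370,300]])/6+[160,205],.281), plane('top',np.array([[370,300]])/6+[160,205],.066))
t=cv2.imread('pics/raw_ii1.png');s=cv2.imread('pics/raw_ii2.png')
cv2.imwrite('pics/ll.png',cv2.resize(s[230:380,300:460],None,fx=5,fy=4,interpolation=2) if 0 else cv2.resize(s[230:380,300:460],None,fx=4,fy=4,interpolation=2))
cv2.imwrite('pics/ll1.png',cv2.resize(t[160:320,170:310],None,fx=5,fy=5,interpolation=2)[:, :][:600])
c=np.array([.5593,.2832]);ex=np.array([.04,.9992]);ey=np.array([-.9992,.04])
for th in(1.4,1.5,1.57):
  pts=[]
  for yy in(-.15,.15):
    for (a,b) in((-.215,0),(-.215,.056),(0,.056)):  # lid frame along, up
      X=a*np.cos(th)+b*np.sin(th); Z=-a*np.sin(th)+b*np.cos(th)
      w=c+ex*(.1075+X)+ey*yy; pts.append([*w,.066+Z])
  print(th,'top',proj('top',pts).round(1).tolist(),'side',proj('side',pts).round(1).tolist())
```

```text
[[0.50990757 0.41594383 0.281     ]
 [0.50972201 0.36996335 0.281     ]
 [0.50968986 0.36212178 0.281     ]
 [0.50962518 0.34645275 0.281     ]] [[0.54518647 0.37961351 0.066     ]]
1.4 top [[223.3, 172.4], [199.8, 170.5], [201.0, 193.6], [215.2, 296.7], [190.7, 295.4], [193.3, 302.2]] side [[315.1, 251.8], [327.0, 263.4], [331.5, 343.4], [428.3, 217.5], [443.1, 226.9], [438.2, 303.3]]
1.5 top [[214.3, 171.8], [191.0, 170.6], [201.1, 194.2], [205.8, 296.3], [181.6, 295.2], [193.5, 302.4]] side [[319.6, 256.6], [331.8, 270.8], [331.5, 345.3], [433.9, 221.5], [448.7, 233.2], [438.0, 305.0]]
1.57 top [[208.1, 171.5], [185.1, 170.8], [201.3, 194.5], [199.3, 296.0], [175.4, 295.0], [193.7, 302.5]] side [[322.8, 260.5], [335.2, 276.5], [331.5, 346.4], [437.7, 224.7], [452.6, 238.1], [437.8, 306.2]]
```

View pics/ll.png

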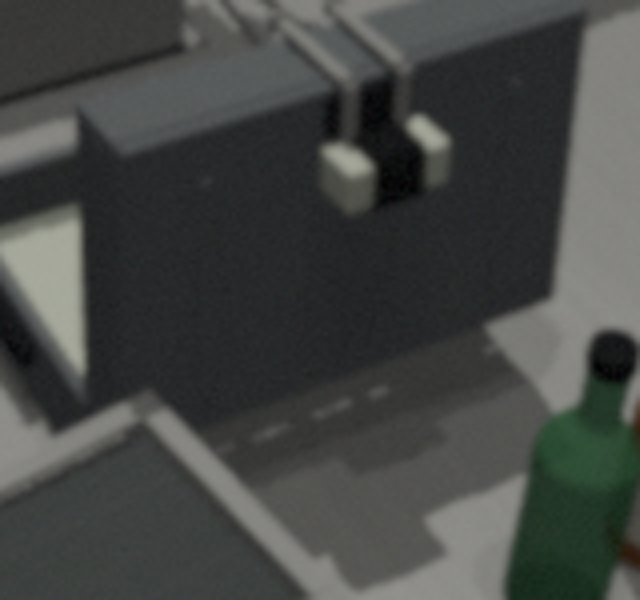

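View pics/ll1.png

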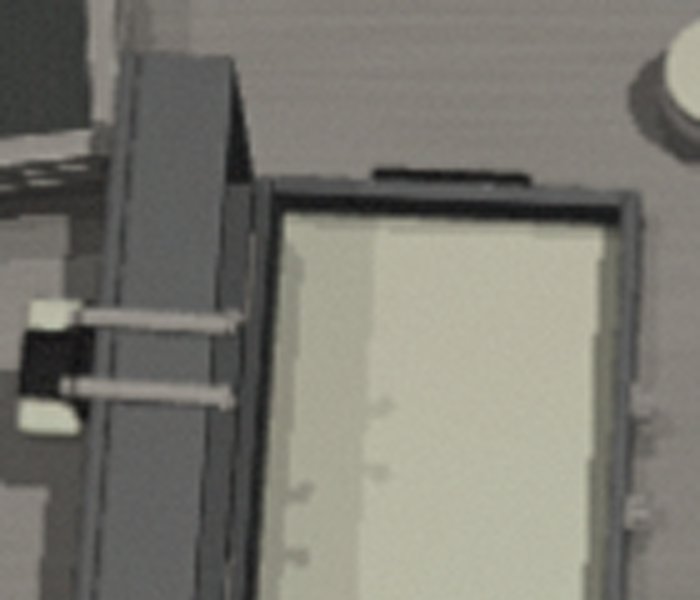

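move_arm --claw '[1, 1, 1, 1, 1, 1, 1, 1]' --dp '[[0.008, 0.036, 0], [0, 0.036, 0.08], [0, 0, 0.12], [0, 0, 0.13], [0, 0, 0.12], [0, 0, 0.08], [0, 0, 0.04], [0, 0, 0.015]]' --turn '[[0, 0, 0], [0, 0, 0], [0, 0, 0], [0, 0, 0], [0, 0, 0], [0, 0, 0], [0, 0, 0], [0, 0, 0]]'

```text
clock: 48.45
position: [0.5658, 0.4502, 0.2309]
ee_rot: [1.0, -0.02, -0.001, 0.001]
ft_force: [0.4, 0.2, 1.2]
grip_width: 1.002
```

move_arm --claw '[1, 1]' --dp '[[0, 0, 0], [0, 0, 0]]' --turn '[[0, 0, 0], [0, 0, 0]]'

```text
clock: 48.62
position: [0.5665, 0.4515, 0.2335]
ee_rot: [1.0, -0.02, 0.0, -0.001]
ft_force: [-0.3, 0.9, 0.6]
grip_width: 0.997
```

```bash
python3 -c "
from h import *
plan([.568,.4515,.228],-2.3)
snap('mm2','side',(300,170,460,330),4)"
```

```text
t 48.62 pos [0.5665 0.4515 0.2335] f [-0.3  0.9  0.6] g 0.997 -> total dp [ 0.008 -0.     0.028]
  turn total [-0.002 -0.     0.001]  dp after turn [ 0.008 -0.     0.028]
```

View pics/mm2.png

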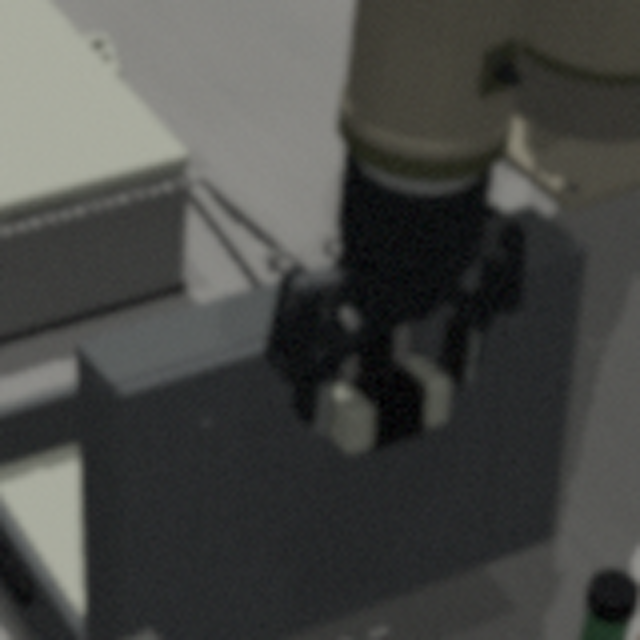

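move_arm --claw '[1, 1, 0.7, 0.5, 0.4, 0.4, 0.4, 0.4]' --dp '[[0.005, 0, 0.025], [0, 0, 0], [0, 0, 0], [0, 0, 0], [0, 0, 0], [0, 0, 0], [0, 0, 0], [0, 0, 0]]' --turn '[[0, 0, 0], [0, 0, 0], [0, 0, 0], [0, 0, 0], [0, 0, 0], [0, 0, 0], [0, 0, 0], [0, 0, 0]]' --grip_force 40

```text
clock: 49.33
position: [0.5665, 0.4526, 0.2289]
ee_rot: [1.0, -0.019, -0.0, -0.001]
ft_force: [-4.4, -0.5, 9.4]
grip_width: 0.507
```

move_arm --claw '[0.4, 0.4, 0.4, 0.4, 0.4]' --dp '[[0, -0.03, 0.012], [0, -0.04, 0.016], [0, -0.03, 0.012], [0, 0, 0], [0, 0, 0]]' --turn '[[0, 0, 0], [0, 0, 0], [0, 0, 0], [0, 0, 0], [0, 0, 0]]'

```text
clock: 49.75
position: [0.5674, 0.4733, 0.2203]
ee_rot: [1.0, -0.019, -0.0, -0.002]
ft_force: [-1.3, 3.8, 3.8]
grip_width: 0.507
```

Run:
```python
from h import *
state()
snap('nn1','top',(170,150,310,310),4);snap('nn2','side',(280,200,460,370),4)
```

```text
t 49.75 p [0.5674 0.4733 0.2203] f [-1.3  3.8  3.8] g 0.507 Rx [ 0.999 -0.038 -0.001] Rz [-0.     0.003 -1.   ] q [-0.74  0.6  -0.03  1.11  0.02  1.43 -0.8 ]
```

View pics/nn2.png

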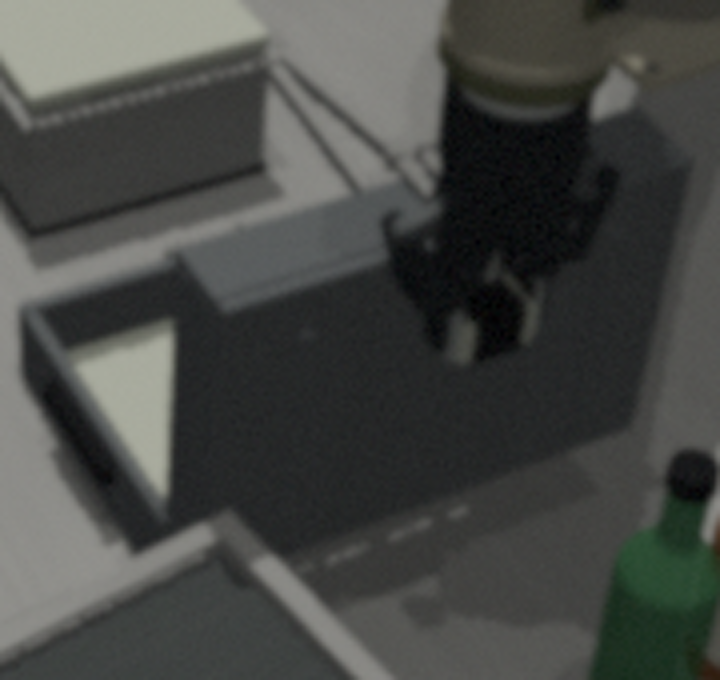

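```bash
python3 -c "
import numpy as np
t=np.linspace(1.6,0.0,27);X=-170*np.cos(t)+78*np.sin(t);z=78*np.cos(t)+170*np.sin(t)
r=[[0,round(float(-a/200),3),round(float(-b/200),3)] for a,b in zip(np.diff(X),np.diff(z))]
for i in range(0,26,8): print(r[i:i+8])
print(X[[0,8,16,24,-1]],z[[0,8,16,24,-1]])"
```

```text
[[0, 0.052, -0.024], [0, 0.054, -0.021], [0, 0.055, -0.017], [0, 0.056, -0.014], [0, 0.057, -0.01], [0, 0.057, -0.007], [0, 0.057, -0.003], [0, 0.058, 0.0]]
[[0, 0.057, 0.004], [0, 0.057, 0.007], [0, 0.057, 0.011], [0, 0.056, 0.014], [0, 0.055, 0.018], [0, 0.054, 0.021], [0, 0.052, 0.024], [0, 0.051, 0.027]]
[[0, 0.049, 0.03], [0, 0.047, 0.033], [0, 0.045, 0.036], [0, 0.042, 0.039], [0, 0.04, 0.041], [0, 0.037, 0.044], [0, 0.035, 0.046], [0, 0.032, 0.048]]
[[0, 0.029, 0.05], [0, 0.026, 0.052]]
[  82.93065983   -6.15937329  -93.78648688 -159.13826889 -170.        ] [167.64994978 186.93865871 161.82736134  98.28026951  78.        ]
```

move_arm --claw '[0.4, 0.4, 0.4, 0.4, 0.4, 0.4, 0.4, 0.4]' --dp '[[0, 0.052, -0.024], [0, 0.054, -0.021], [0, 0.055, -0.017], [0, 0.056, -0.014], [0, 0.057, -0.01], [0, 0.057, -0.007], [0, 0.057, -0.003], [0, 0.058, 0]]' --turn '[[0, 0, 0], [0, 0, 0], [0, 0, 0], [0, 0, 0], [0, 0, 0], [0, 0, 0], [0, 0, 0], [0, 0, 0]]'

```text
clock: 50.52
position: [0.5633, 0.3845, 0.2381]
ee_rot: [1.0, -0.018, -0.001, -0.002]
ft_force: [-1.3, 8.1, -3.0]
grip_width: 0.506
```

move_arm --claw '[0.4, 0.4, 0.4, 0.4, 0.4, 0.4, 0.4, 0.4]' --dp '[[0, 0.057, 0.004], [0, 0.057, 0.007], [0, 0.057, 0.011], [0, 0.056, 0.014], [0, 0.055, 0.018], [0, 0.054, 0.021], [0, 0.052, 0.024], [0, 0.051, 0.027]]' --turn '[[0, 0, 0], [0, 0, 0], [0, 0, 0], [0, 0, 0], [0, 0, 0], [0, 0, 0], [0, 0, 0], [0, 0, 0]]'

```text
clock: 51.18
position: [0.5594, 0.2972, 0.2136]
ee_rot: [1.0, -0.018, -0.001, -0.002]
ft_force: [-6.4, 6.1, 2.2]
grip_width: 0.51
```

move_arm --claw '[0.4, 0.4, 0.4, 0.4, 0.4, 0.4, 0.4, 0.4]' --dp '[[0, 0.049, 0.03], [0, 0.047, 0.033], [0, 0.045, 0.036], [0, 0.042, 0.039], [0, 0.04, 0.041], [0, 0.037, 0.044], [0, 0.02, 0.026], [0, 0, 0]]' --turn '[[0, 0, 0], [0, 0, 0], [0, 0, 0], [0, 0, 0], [0, 0, 0], [0, 0, 0], [0, 0, 0], [0, 0, 0]]'

```text
clock: 51.85
position: [0.5566, 0.2384, 0.1617]
ee_rot: [1.0, -0.019, -0.003, 0.0]
ft_force: [-7.4, -0.5, -4.7]
grip_width: 0.502
```

```bash
python3 -c "
from h import *
plan([.556,.2205,.129],-2.3)
snap('oo2','side',(260,180,460,350),4)"
```

```text
t 51.85 pos [0.5566 0.2384 0.1617] f [-7.4 -0.5 -4.7] g 0.502 -> total dp [0.002 0.09  0.163]
  turn total [0.001 0.007 0.002]  dp after turn [0.001 0.09  0.163]
```

View pics/oo2.png

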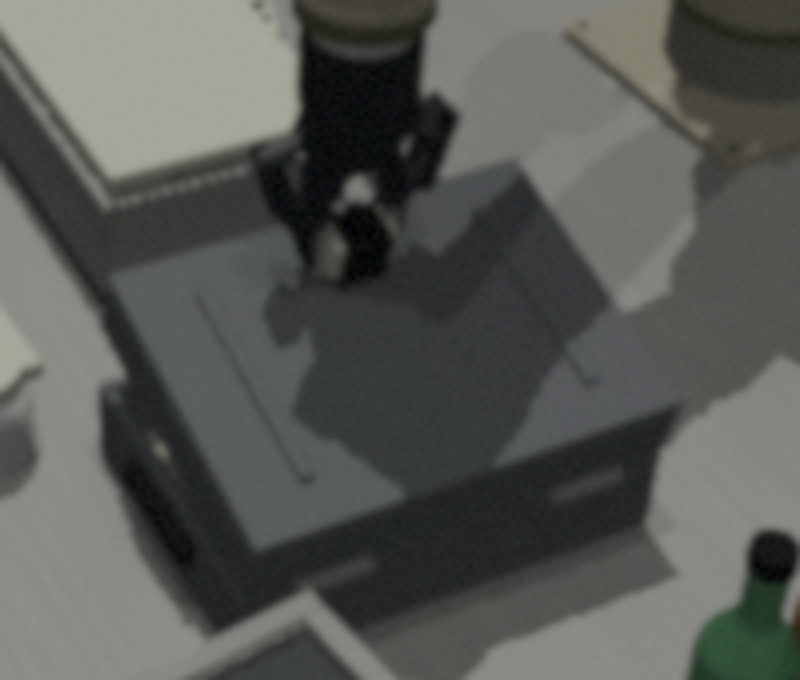

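move_arm --claw '[0.4, 0.4, 0.4, 0.4, 0.4, 0.4]' --dp '[[0, 0.015, 0.02], [0, 0.03, 0.045], [0, 0.028, 0.05], [0, 0.017, 0.04], [0, 0, 0.008], [0, 0, 0]]' --turn '[[0, 0, 0], [0, 0, 0], [0, 0, 0], [0, 0, 0], [0, 0, 0], [0, 0, 0]]'

```text
clock: 52.4
position: [0.5557, 0.2191, 0.1292]
ee_rot: [1.0, -0.02, -0.003, 0.001]
ft_force: [-9.0, -6.2, -0.4]
grip_width: 0.505
```

```bash
python3 -c "
from h import *
plan([.556,.2205,.129],-2.3)
snap('pp2','side',(260,180,460,350),4)"
```

```text
t 52.4 pos [0.5557 0.2191 0.1292] f [-9.  -6.2 -0.4] g 0.505 -> total dp [ 0.001 -0.007  0.001]
  turn total [0.004 0.008 0.001]  dp after turn [ 0.001 -0.007  0.001]
```

View pics/pp2.png

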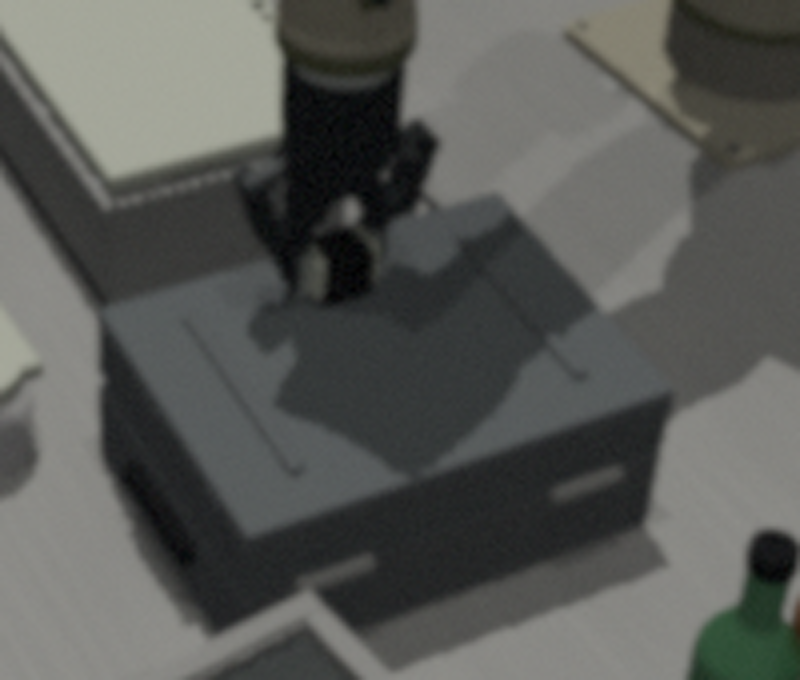

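move_arm --claw '[0.4, 0.4, 0.4, 0.4]' --dp '[[0, 0, 0.015], [0, 0, 0.015], [0, 0, 0], [0, 0, 0]]' --turn '[[0, 0, 0], [0, 0, 0], [0, 0, 0], [0, 0, 0]]'

```text
clock: 52.78
position: [0.5557, 0.217, 0.1235]
ee_rot: [1.0, -0.021, -0.004, 0.003]
ft_force: [-14.0, -13.5, 8.1]
grip_width: 0.507
```

move_arm --claw '[0.4, 0.4, 0.4, 0.4]' --dp '[[0, 0.01, 0.012], [0, 0.005, 0.01], [0, 0, 0], [0, 0, 0]]' --turn '[[0, 0, 0], [0, 0, 0], [0, 0, 0], [0, 0, 0]]'

```text
clock: 53.12
position: [0.5558, 0.2158, 0.1204]
ee_rot: [1.0, -0.02, -0.003, 0.001]
ft_force: [-15.0, -8.3, 14.6]
grip_width: 0.504
```

```bash
python3 -c "
from h import *
state()
snap('qq2','side',(260,180,460,350),4)"
```

```text
t 53.12 p [0.5558 0.2158 0.1204] f [-15.   -8.3  14.6] g 0.504 Rx [ 0.999 -0.04  -0.006] Rz [-0.006 -0.003 -1.   ] q [-0.47  0.36  0.02  1.67 -0.01  1.12 -0.48]
```

View pics/qq2.png

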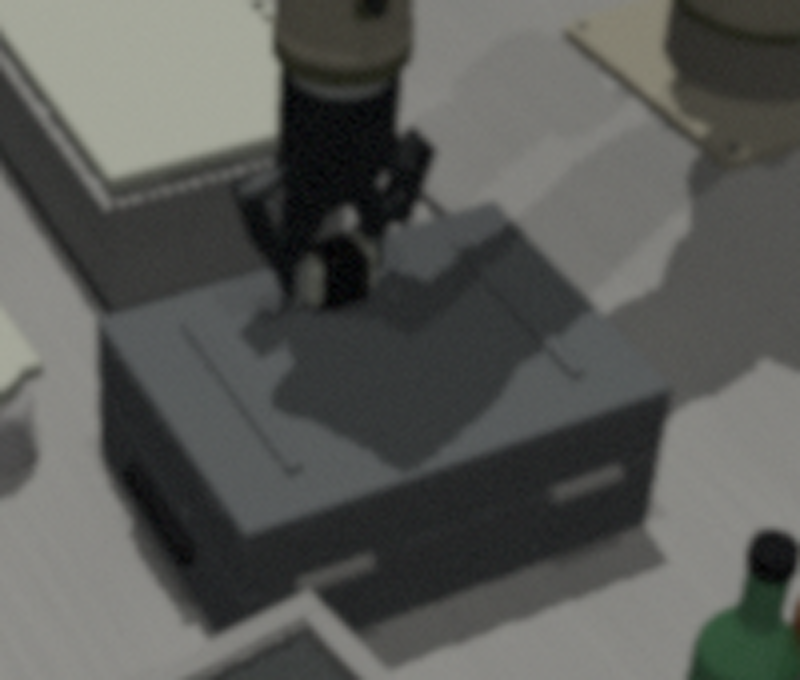

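move_arm --claw '[0.6, 0.8, 1, 1, 1, 1]' --dp '[[0, 0, 0], [0, 0, 0], [0, 0, 0], [0, 0, 0], [0, 0, 0], [0, 0, 0]]' --turn '[[0, 0, 0], [0, 0, 0], [0, 0, 0], [0, 0, 0], [0, 0, 0], [0, 0, 0]]'

```text
clock: 53.67
position: [0.5581, 0.2181, 0.1204]
ee_rot: [1.0, -0.019, -0.0, -0.0]
ft_force: [-0.4, 1.1, -0.8]
grip_width: 0.997
```

move_arm --claw '[1, 1, 1, 1, 1, 1]' --dp '[[0, 0, -0.05], [0, 0, -0.12], [0, 0, -0.15], [0, 0, -0.1], [0, 0, 0], [0, 0, 0]]' --turn '[[0, 0, 0], [0, 0, 0], [0, 0, 0], [0, 0, 0], [0, 0, 0], [0, 0, 0]]'

```text
clock: 54.17
position: [0.5586, 0.2181, 0.2061]
ee_rot: [1.0, -0.019, 0.001, -0.001]
ft_force: [0.2, -1.2, -0.6]
grip_width: 0.997
```

```bash
python3 -c "
from h import *
state()
snap('rr2','side',(270,220,440,340),4)"
```

```text
t 54.17 p [0.5586 0.2181 0.2061] f [ 0.2 -1.2 -0.6] g 0.997 Rx [ 0.999 -0.039  0.001] Rz [ 0.002  0.002 -1.   ] q [-0.47  0.29  0.03  1.57 -0.01  1.28 -0.48]
```

View pics/rr2.png

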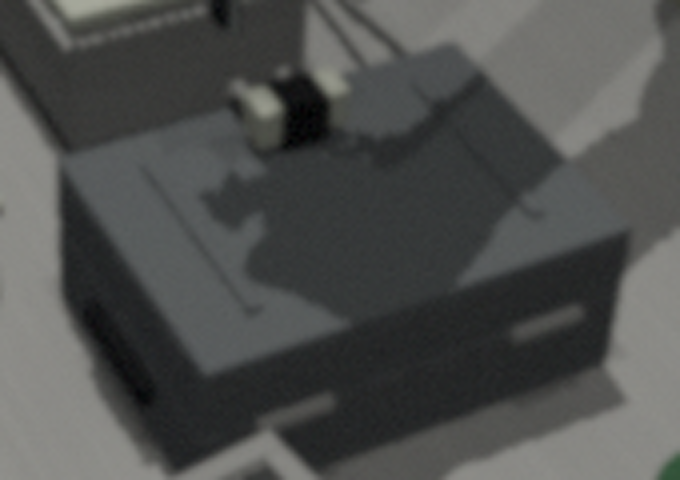

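move_arm --claw '[0.5, 0, 0, 0, 0, 0, 0, 0]' --dp '[[0, -0.06, 0], [0, -0.1, 0], [0, -0.06, 0], [0, 0, 0.08], [0, 0, 0.12], [0, 0, 0.1], [0, 0, 0.06], [0, 0, 0.02]]' --turn '[[0, 0, 0], [0, 0, 0], [0, 0, 0], [0, 0, 0], [0, 0, 0], [0, 0, 0], [0, 0, 0], [0, 0, 0]]'

```text
clock: 54.88
position: [0.5579, 0.2618, 0.1251]
ee_rot: [1.0, -0.019, -0.003, 0.001]
ft_force: [-0.3, -0.3, 0.1]
grip_width: -0.002
```

move_arm --claw '[0, 0, 0]' --dp '[[0, 0, 0.025], [0, 0, 0.01], [0, 0, 0]]' --turn '[[0, 0, 0], [0, 0, 0], [0, 0, 0]]'

```text
clock: 55.13
position: [0.5598, 0.2623, 0.1223]
ee_rot: [1.0, -0.019, -0.0, -0.0]
ft_force: [0.2, -0.4, 0.0]
grip_width: 0.007
```

move_arm --claw '[0, 0, 0, 0]' --dp '[[0, 0, 0.012], [0, 0, 0.012], [0, 0, 0], [0, 0, 0]]' --turn '[[0, 0, 0], [0, 0, 0], [0, 0, 0], [0, 0, 0]]'

```text
clock: 55.47
position: [0.5602, 0.2624, 0.1219]
ee_rot: [1.0, -0.02, 0.001, -0.001]
ft_force: [-16.5, -7.6, 36.4]
grip_width: 0.002
```

move_arm --claw '[0, 0, 0, 0, 0, 0, 0, 0]' --dp '[[0, 0, -0.08], [0, 0, -0.15], [0, 0, -0.18], [0, 0, -0.18], [-0.1, 0, -0.1], [-0.15, 0, 0], [-0.15, -0.1, 0], [-0.15, -0.1, 0]]' --turn '[[0, 0, 0], [0, 0, 0], [0, 0, 0], [0, 0, 0], [0, 0, 0], [0, 0, 0], [0, 0, 0], [0, 0, 0]]'

```text
clock: 56.13
position: [0.451, 0.3057, 0.256]
ee_rot: [1.0, -0.021, 0.001, -0.001]
ft_force: [-0.1, 1.3, -0.4]
grip_width: -0.002
```

move_arm --claw '[0, 0, 0, 0, 0, 0, 0]' --dp '[[-0.1, -0.15, 0], [-0.1, -0.15, 0], [-0.1, -0.15, 0], [-0.05, -0.15, 0], [0, -0.08, 0], [0, 0, 0], [0, 0, 0]]' --turn '[[0, 0, 0], [0, 0, 0], [0, 0, 0], [0, 0, 0], [0, 0, 0], [0, 0, 0], [0, 0, 0]]'

```text
clock: 56.72
position: [0.3864, 0.4454, 0.2549]
ee_rot: [1.0, -0.019, -0.001, -0.0]
ft_force: [0.4, -0.4, -0.5]
grip_width: 0.001
```

```bash
python3 -c "
from h import *
state()
snap('ss1','top');snap('ss2','side')"
```

```text
t 56.72 p [0.3864 0.4454 0.2549] f [ 0.4 -0.4 -0.5] g 0.001 Rx [ 0.999 -0.038 -0.001] Rz [-0.001  0.001 -1.   ] q [-0.8   0.25 -0.16  1.52  0.04  1.38 -1.  ]
```

View pics/ss1.png

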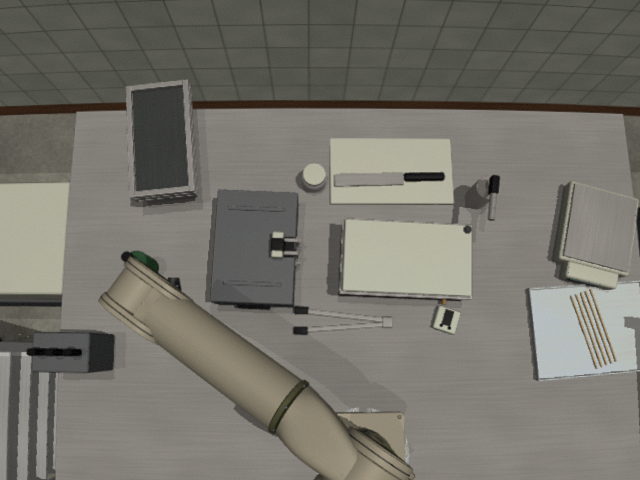

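View pics/ss2.png

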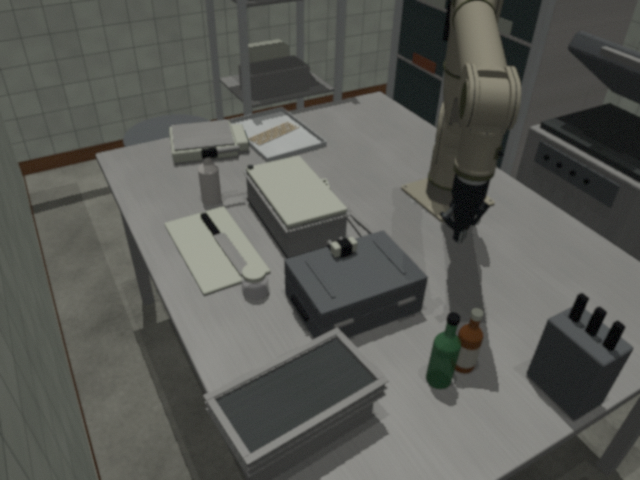

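Run:
```python
from h import *
t=cv2.imread('pics/raw_ss1.png')
cv2.imwrite('pics/tt1.png',cv2.resize(t[205:310,330:490],None,fx=5,fy=5,interpolation=2))
a=cv2.imread('pics/a_top.png');d=cv2.absdiff(a,t).max(2)
print('diff tongs/timer/knife/tub/torch',[round(float(d[y0:y1,x0:x1].mean()),1) for x0,y0,x1,y1 in((295,300,325,340),(432,303,462,335),(330,140,450,200),(300,160,328,190),(484,172,500,222))])
```

```text
diff tongs/timer/knife/tub/torch [3.7, 3.0, 2.8, 2.7, 3.0]
```

View pics/tt1.png

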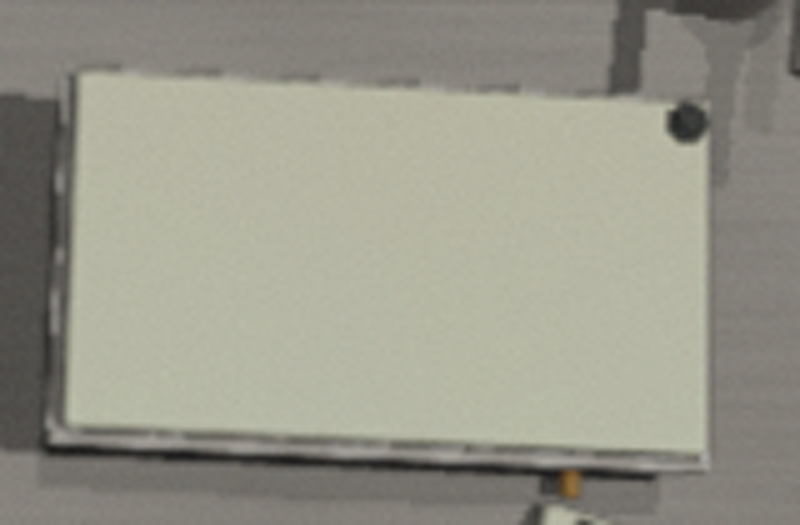

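Board is parallel to the pan and home, carrier shut, and the bystanders are unmoved. Handing in.

```bash
python3 -c "
from workcell import manip
print(manip.hand_in())"
```

```text
the job is handed in; nothing more can be done
None
```

I put all four terrine moulds in the pan, pushed the cover board back over it, shut the carrier and handed the job in at about 57 s of the 210 s allowed.

- **Moulds:** the last picture before covering showed all four upright and side by side on the pan floor, with the carrier empty.
- **Board:** I pushed it until the resistance rose to about 13 N. The closing picture shows its edges parallel to the pan rim.
- **Carrier:** the lid's corner is back at the pixel where it was shut at the start, and both buttons are out. A final press beside the catch, about 36 N with the closed fingertips, moved the lid no further. I did not try lifting the lid to test the catch.
- **Bench:** picture differences at the tongs, timer, knife, salt tub and torch stayed at about 3 grey levels, so they look unmoved. The bottles look unmoved by eye.

**Readings that fell short or stood out:**
- While I moved the moulds, the lid stood at about 1.47 to 1.5 rad, slightly under the 1.57 asked for. It held there by itself. I took it to about 1.59 before shutting it.
- The fourth mould touched the pan floor with about 37 N total at the wrist.

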